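# Length check of latch bosses on the bench dial gauge

## Task

Check the turned latch bosses on the long steel board for length on the dial gauge, one at a time and in row order from the handle end: with the side lever raised, nudge the boss home on the anvil under the stylus until it touches both stop pins, lower the lever until the stylus rests on the boss, then raise it again and take the boss out. Stand full ones (26 mm) upright in the shallow tray and put short ones (21 mm) in the cardboard carton; some places on the board are empty. Finish with the lever fully lowered over the empty nest, and do not shift the other things on the bench.

Things in the scene. Friction and masses are not known exactly. Their poses are not given: they have to be found in the camera images.
- gauge: bench dial gauge, fixed: grey base with a bright flat anvil on top, 30 mm above the table; a column at the back carries a dial over it. Origin on the table straight below the nest; x points into the gauge to the column (the open front is -x), y to the lever side, z up. Base: x -115 to 135, y -80 to 80 mm. Column (54 mm foot) at x 98, top at z 255 mm. Two stop pins as given under nest.
- nest (a point): the nest: point on the anvil under the stylus where the centre of a boss's underside lies when it touches both upright stop pins (8 mm thick, 14 mm high, at x 12.6, y +18 and -18 mm from here). Axes as the gauge's. The free lane to it lies along -x, 110 mm of anvil.
- dial (a point): centre of the dial's face (white, 58 mm across, looking along the gauge's -x), 159 mm above the table. The case reaches from 130 to 188 mm above the table and 32 mm back from this point; below it only a 10 mm thick stem and the spindle stand over the nest.
- stylus_tip (a point): the flat 11 mm foot of the gauge's spindle, at its underside; it moves straight up and down over the nest.
- stylus (a joint): height of the stylus in m: 0 = lowest, its foot 14 mm above the anvil; 0.026 = fully raised, foot 40 mm above the anvil. Resting on a boss it shows the boss's length less 14 mm: about 0.012 on a full one, 0.007 on a short one. The dial hand turns 0.2 rad per mm.
- lever (a joint): lifting lever on the gauge head, rad: 0 = fully lowered (arm 0.35 rad below level), 0.75 = fully raised (0.40 above level). It drives the stylus directly (0.75 rad for 26 mm), stays where it is left, and takes 1 to 2 N at its knob. With the stylus on a full boss it stops at about 0.35, on a short one at about 0.20. May start anywhere.
- lever_knob (a point): centre of the lever's black knob, a round-ended grip 16 mm thick and 38 mm long lying along the arm, 100 mm out from the pivot. The arm points to the gauge's +y; the knob swings up and down in the gauge's y-z plane.
- lever_pivot (a point): the lever's pivot on the gauge head, 160 mm above the table, at the gauge's x 30, y 24 mm; the lever turns about the gauge's x axis.
- board: long flat dark steel parts board, 300 x 90 mm, 4 mm thick, no rim; origin under its centre, x along it. At its -x end is a low wire handle (reaches 179 mm from the origin, 12 mm high). The bosses stand on it in one row along x, places at x -105, -35, 35 and 105 mm, within some 8 mm; some places are empty.
- tray: shallow grey plastic tray for full-length bosses, 190 (x) x 150 (y) mm, rim 20 mm high, walls 4 mm, floor 4 mm thick; origin under its centre.
- carton: open cardboard carton for short bosses, 190 (x) x 150 (y) mm, walls 30 mm high and 4 mm thick, floor 4 mm thick; origin under its centre. Thin flaps are folded down outside its long sides.
- boss_a: turned aluminium latch boss: a plain upright cylinder 36 mm across with a thin dark groove, either full (26 mm long) or short (21 mm), 50 to 90 g, both ends alike; origin at the centre of its underside, z its axis. Place 1 on the board counted from the handle end. May be absent.
- boss_b: turned aluminium latch boss: a plain upright cylinder 36 mm across with a thin dark groove, either full (26 mm long) or short (21 mm), 50 to 90 g, both ends alike; origin at the centre of its underside, z its axis. Place 2 on the board counted from the handle end. May be absent.
- boss_c: turned aluminium latch boss: a plain upright cylinder 36 mm across with a thin dark groove, either full (26 mm long) or short (21 mm), 50 to 90 g, both ends alike; origin at the centre of its underside, z its axis. Place 3 on the board counted from the handle end. May be absent.
- boss_d: turned aluminium latch boss: a plain upright cylinder 36 mm across with a thin dark groove, either full (26 mm long) or short (21 mm), 50 to 90 g, both ends alike; origin at the centre of its underside, z its axis. Place 4 on the board counted from the handle end. May be absent.
- tape_roll: bystander: open roll of packing tape, 90 mm across, 48 mm high; origin near its middle at the underside.
- bracket: bystander: aluminium angle bracket, 90 x 30 mm, 54 mm high; origin near its middle at the underside.
- hinge_strip: bystander: steel hinge strip, 130 x 22 x 6 mm; origin near its middle at the underside.
- marker: bystander: marker pen, 135 mm long, lying; origin near its middle at the underside.
- spanner: bystander: steel spanner, 180 mm long, lying; origin near its middle at the underside.
- screwdriver: bystander: black-handled screwdriver, 200 mm long, lying; origin near its middle at the underside.
Mind the look-alikes: they are no part of the job. Leave any green look-alike of the boss_d alone.

How it is judged:
By the outcome, as a careful person would: the job done as asked, in the order asked, and still so for the second after the job is handed in, with the robot touching nothing.
Of boss_a, boss_b, boss_c, boss_d only 2 to 3 are there at a start; the rules pass over those that are not, and their reading is None.
At some moment in a run one of boss_a, boss_b, boss_c, boss_d may be knocked a few centimetres aside while the robot is not near it.
It also fails if it takes over 210 s, if anything falls off the work surface, if the arm or the gripper's body presses on something with over 40 N, if the wrist force passes 120 N, or if a joint passes its speed limit or range.

## Robot

A 6-joint arm with a two-finger parallel gripper is mounted at the origin on the work surface. World frame = base frame: x ahead of the robot, y to its left, z up, the work surface at z = 0. Lengths are in m, angles in rad, forces in N, time in s.
With the tool pointing down it reaches from about 0.25 to 0.775 m from the base axis. Payload 4 kg.
Tool frame: the origin (TCP) lies midway between the tips of the shut fingers; the grasp point (between the pads) lies 19 mm behind it; z points along the fingers, x is the direction in which the jaws open and shut, and the axes are right-handed (so a half turn about z gives the same grasp; the last joint's range is limited). The gripper opens to 94 mm and grips with 3 to 60 N. Pads are 16 mm wide; open, the fingers measure 119 mm over their backs; the gripper's body (75 mm by 177 mm) begins 78 mm behind the grasp point.
Start: joints at [-1.425, 0.087, 1.371, -0, 1.684, -0.103], TCP at [0.135, -0.533, 0.174] pointing down, gripper open.
Joint ranges: [-3.1, 3.1], [-0.76, 2.03], [0.27, 2.55], [-1.08, 4.22], [0.17, 2.65], [-2.57, 2.57]. Speed limits (rad/s): [2.79, 2.79, 3.14, 3.14, 3.14, 3.14].

## Interface

Orientations are given as [roll, pitch, yaw] about the fixed x, y, z axes, in that order (R = Rz(yaw) Ry(pitch) Rx(roll)).
In Python, from bench import robot gives the robot as it stands.
- The arm moves only by the shell command python3 -m handwheel 'ROWS'. ROWS is a JSON object of lists of equal length, an entry for each row: "delta_pos": the shift along the tool's x, y, z in mm, a list of three; "rotation": the turn, a rotation vector about the tool's x, y, z in rad, a list of three; "claw": the closure, from -1 (fully open) to 1 (shut). In form: {"delta_pos": [[tx, ty, tz], ...], "rotation": [[wx, wy, wz], ...], "claw": [claw, ...]}. A call has exactly 8 rows; each row shifts and turns the commanded pose from where the row before left it, along the tool's axes as they then stand; what a row does not reach is not made up. A row lasts 1/8 s, in which the tool goes at most 62.5 mm and 10.7 degrees, less where a joint would pass 70% of its speed; a pose out of reach is approached as far as the arm can. A call with a gripper value outside its range is refused whole. The fingers move at their own pace and stop on an object; the grip force is fixed at half the most. Time passes only in rows, so rows that do not move let the fingers close, or fill a call up. It gives the time, the measured TCP pose, the force and the opening at its end, in the units of the state.
- robot.get_obs(): the state, without advancing time (a new reading comes with each control period).
- robot.snapshot(name): name is "scene" or "top" or "wrist"; returns a dict with "color" (420x560x3 uint8, red, green, blue), "intrinsics" (3x3 intrinsics, pixels), "eye" and "rotation" of the camera in the world. Camera axes: x right, y down, z forward; pixel columns grow to the right and rows downward; lengths in m; the calibration is good to about 2 mm. A picture is of the moment at which its call begins. There is no depth.
- robot.close_job(): hands the job in, once; it reports no verdict.
The state is a dict: "time": time; "joint_positions": joint angles; "qvel": joint speeds; "joint_torque": joint torques, N m; "tool_pos": TCP position; "ee_rot": TCP orientation; "wrist_force": force on the tool from outside, world axes, zero at the start; "wrist_torque": the same for the moment, N m; "width": finger opening in m.
Only numpy, scipy, OpenCV 4.12 (cv2) and the standard library are available. Lean on these libraries where they do the work, as an engineer would, in place of code of your own. Each camera call takes 0.05 s, during which the arm holds its last target.

## Working session

There is one attempt and no reset: what is moved stays moved. The work goes in short steps, Python scripts to look and compute and a shell command to move; the robot and the scene stay as the last step left them, time stands still between calls to the robot, and variables do not carry over. Pictures are saved under pics/ and viewed, and the job is handed in when it is done.

```bash
ls; mkdir -p pics; cat > h.py <<'E'
import numpy as np, cv2
from bench import robot
def snap(cam,name):
    s=robot.snapshot(cam); cv2.imwrite(f'pics/{name}.png',cv2.resize(s['color'][:,:,::-1],None,fx=1.42,fy=1.42,interpolation=cv2.INTER_CUBIC)); return s
def ray(s,uv):
    d=np.array(s['rotation'])@np.linalg.inv(np.array(s['intrinsics']))@np.array([uv[0],uv[1],1.]); return np.array(s['eye']),d
def onz(s,uv,z):
    e,d=ray(s,uv); return e+d*(z-e[2])/d[2]
def proj(s,p):
    c=np.array(s['rotation']).T@(np.array(p)-np.array(s['eye'])); q=np.array(s['intrinsics'])@c; return q[:2]/q[2]
E
python3 - <<'E'
from h import *
import pickle
print(robot.get_obs())
for c in ['scene','top','wrist']:
    s=snap(c,c+'0'); pickle.dump({k:s[k] for k in s},open(c+'0.pkl','wb')); print(c,s['eye'],s['rotation'],s['intrinsics'])
E
```

```text
pics
{'time': 0.0, 'joint_positions': array([-1.42510789e+00,  8.79744602e-02,  1.37225834e+00, -7.79474763e-06,
        1.68361876e+00, -1.03098432e-01]), 'qvel': array([-0.00119831, -0.00154841,  0.00123747, -0.00114044,  0.00139976,
       -0.00186787]), 'joint_torque': array([ 5.97595645e-04, -3.40181530e+01, -3.02422607e+01,  7.18833972e-02,
        3.30203294e-02, -1.78726227e-04]), 'tool_pos': array([ 0.13532706, -0.53244106,  0.17309157]), 'ee_rot': array([-3.14136788e+00,  2.24771285e-03, -1.32201007e+00]), 'wrist_force': array([-0.93866277,  0.02705532,  0.36267074]), 'wrist_torque': array([-0.0262574 , -0.01906735,  0.00960164]), 'width': 0.09373606036042065}
scene [ 1.27886598 -0.42914741  1.00213927] [-2.36375693 -0.01021834  1.07791123] [[465.89962092   0.         272.61261942]
 [  0.         465.89962092 200.99598053]
 [  0.           0.           1.        ]]
top [ 0.23979638 -0.03313734  1.72894615] [-2.95545652  0.01759621 -1.59798007] [[489.41096636   0.         284.83310256]
 [  0.         489.41096636 209.72357094]
 [  0.           0.           1.        ]]
wrist [ 0.21828052 -0.51099896  0.3837199 ] [ 2.84754427e+00  1.34080953e-03 -1.32285584e+00] [[370.30823296   0.         276.02078594]
 [  0.         370.30823296 203.83387531]
 [  0.           0.           1.        ]]
```

```bash
python3 - <<'E'
s=open('h.py').read()
s=s.replace("from bench","from scipy.spatial.transform import Rotation as Ro\nfrom bench").replace("np.array(s['rotation'])","RR(s)")
s+='''
def RR(s): return Ro.from_euler('xyz',s['rotation']).as_matrix()
'''
open('h.py','w').write(s)
E
```

```text
(no output)
```

View pics/top0.png

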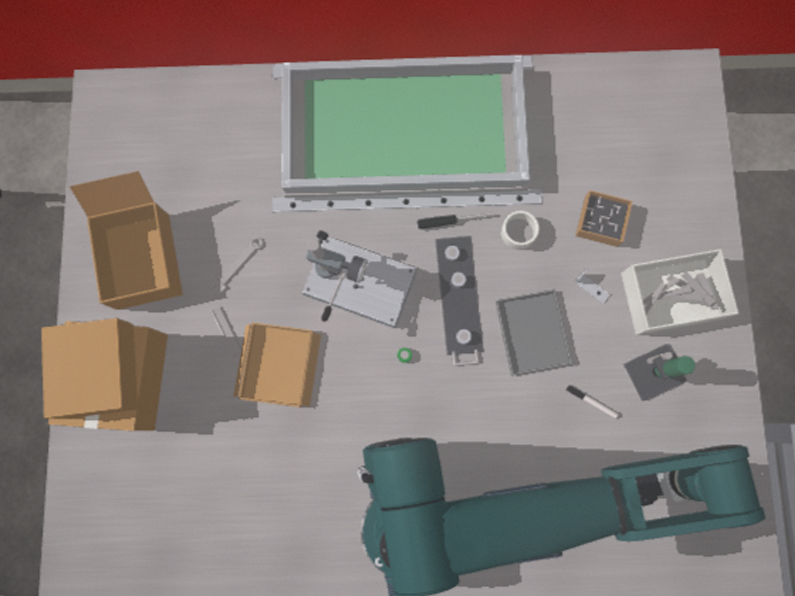

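View pics/scene0.png

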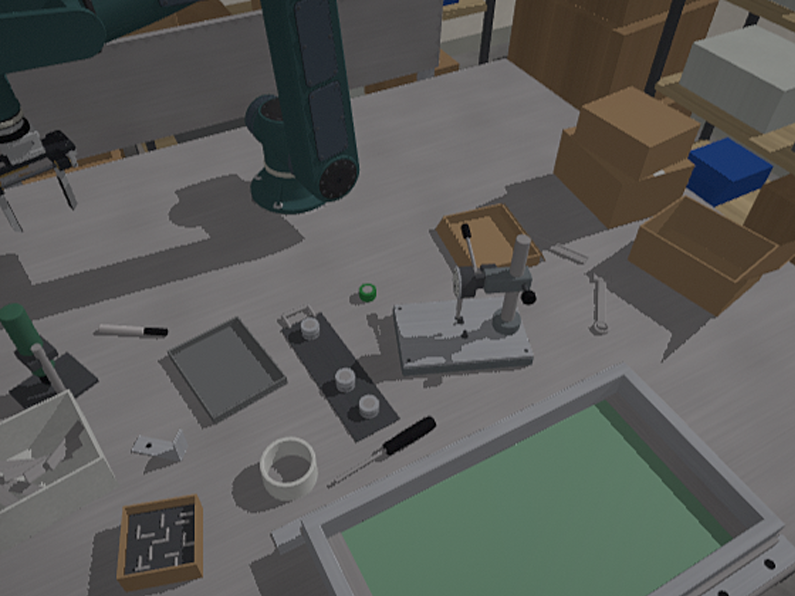

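View pics/wrist0.png

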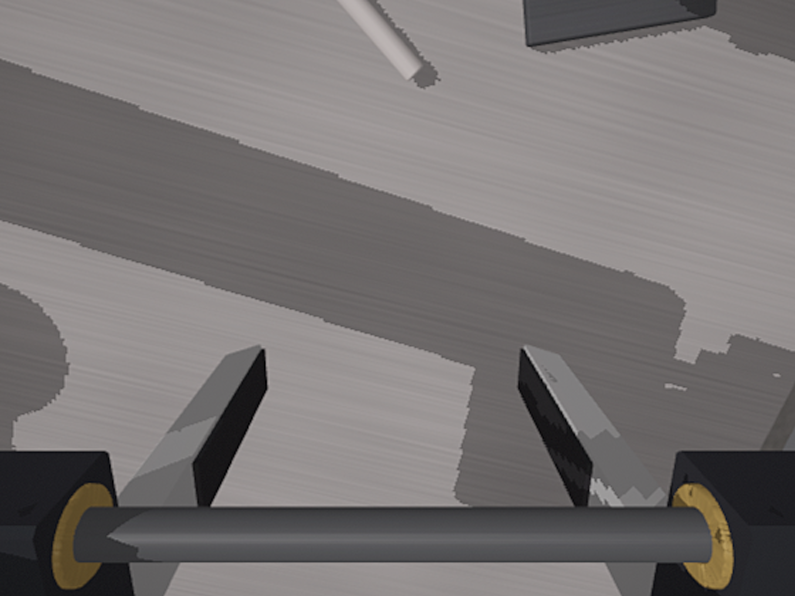

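```bash
python3 - <<'E'
import pickle,cv2
s=pickle.load(open('top0.pkl','rb'));c=s['color'][:,:,::-1]
cv2.imwrite('pics/c1.png',cv2.resize(c[155:265,205:355],None,fx=5,fy=5,interpolation=cv2.INTER_CUBIC))
cv2.imwrite('pics/c2.png',cv2.resize(c[190:300,285:435],None,fx=5,fy=5,interpolation=cv2.INTER_CUBIC))
cv2.imwrite('pics/c3.png',cv2.resize(c[190:300,140:290],None,fx=5,fy=5,interpolation=cv2.INTER_CUBIC))
s=pickle.load(open('scene0.pkl','rb'));c=s['color'][:,:,::-1]
cv2.imwrite('pics/c4.png',cv2.resize(c[150:310,190:390],None,fx=4,fy=4,interpolation=cv2.INTER_CUBIC)[:600])
E
```

```text
(no output)
```

View pics/c1.png

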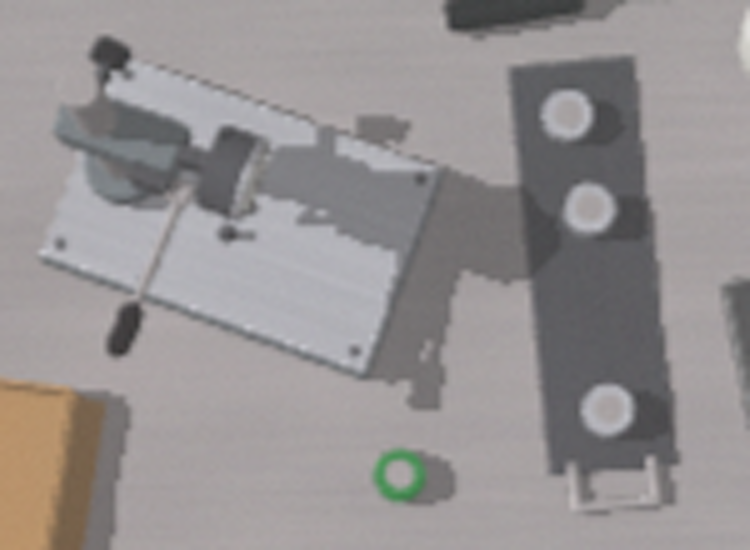

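View pics/c2.png

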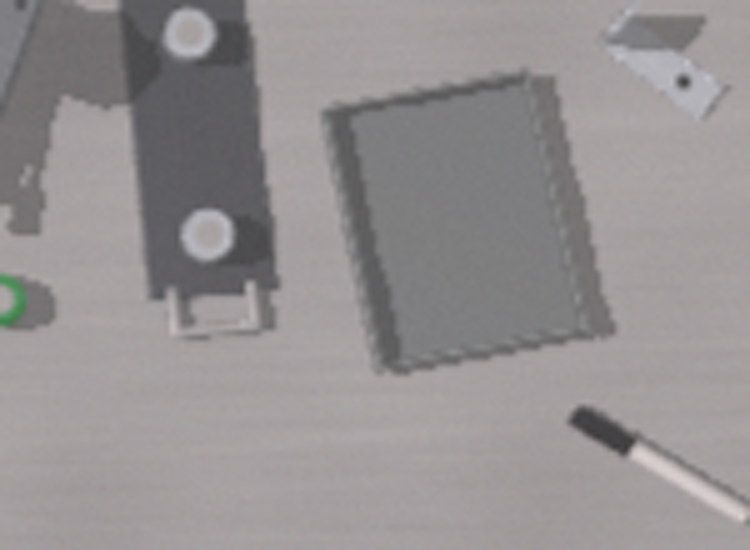

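View pics/c3.png

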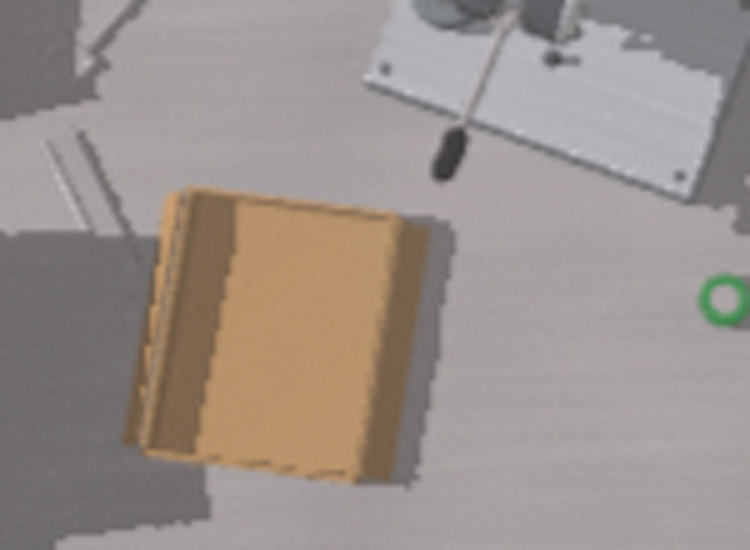

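View pics/c4.png

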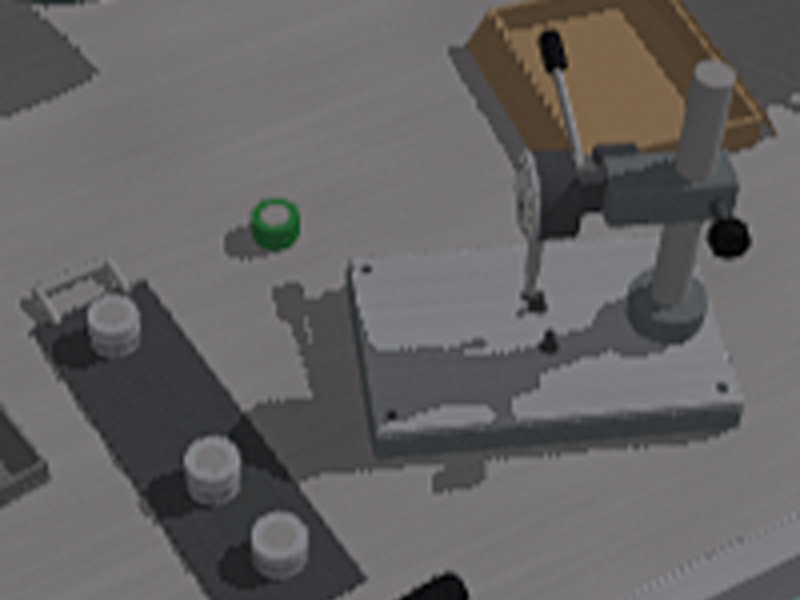

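```bash
python3 - <<'E'
from h import *
import pickle
s=pickle.load(open('top0.pkl','rb'));sc=pickle.load(open('scene0.pkl','rb'))
def T(x,y,z,o=(205,155)): return onz(s,(o[0]+(x+.5)/5-.5,o[1]+(y+.5)/5-.5),z)
def S(x,y,z): return onz(sc,(190+(x+.5)/4-.5,150+(y+.5)/4-.5),z)
P=lambda *a:print(a[0],np.round(a[1],4))
g=[T(442,165,.03),T(371,375,.03),T(40,257,.03)]
for i in g:P('gc',i)
fr=[S(349,262,.03),S(377,440,.03),S(741,405,.03),]
for i in fr:P('gcS',i)
for n,c in dict(a=(607,410),c=(589,208),d=(567,114)).items():
    P(n,T(*c,.028))
for n,c in dict(a=(115,311),c=(212,464),d=(279,538)).items():
    P(n+'S',S(*c,.028))
for c in [(511,68),(634,57),(679,462),(550,474)]: P('board',T(*c,.004))
for c in [(322,112),(525,72),(588,333),(380,372)]: P('tray',T(*c,.02,(285,190)))
for c in [(188,188),(403,214),(357,482),(143,453)]: P('cart',T(*c,.03,(140,190)))
P('green',T(400,475,.026)); P('pin',T(229,234,.044))
P('knobT .16',T(124,330,.16));P('knobT.2',T(124,330,.2));
e1,d1=ray(s,(205+124/5,155+330/5)); e2,d2=ray(sc,(190+552/4,150+50/4))
A=np.c_[d1,-d2];t=np.linalg.lstsq(A,e2-e1,rcond=None)[0];P('knob',e1+d1*t[0]);P('knob',e2+d2*t[1])
E
```

```text
gc [ 0.6398 -0.0432  0.03  ]
gc [0.4902 0.0111 0.03  ]
gc [0.5817 0.2439 0.03  ]
gcS [0.4953 0.0168 0.03  ]
gcS [ 0.6426 -0.0428  0.03  ]
gcS [0.73   0.1854 0.03  ]
a [ 0.4609 -0.1532  0.028 ]
c [ 0.6056 -0.1466  0.028 ]
d [ 0.6749 -0.1337  0.028 ]
aS [ 0.4589 -0.1483  0.028 ]
cS [ 0.6085 -0.1456  0.028 ]
dS [ 0.6794 -0.1334  0.028 ]
board [ 0.7168 -0.0958  0.004 ]
board [ 0.7222 -0.1856  0.004 ]
board [ 0.4256 -0.204   0.004 ]
board [ 0.4197 -0.1128  0.004 ]
tray [ 0.5472 -0.2388  0.02  ]
tray [ 0.5717 -0.384   0.02  ]
tray [ 0.3856 -0.4153  0.02  ]
tray [ 0.3627 -0.2696  0.02  ]
cart [0.5094 0.3688 0.03  ]
cart [0.4864 0.2171 0.03  ]
cart [0.3012 0.2493 0.03  ]
cart [0.3251 0.3975 0.03  ]
green [ 0.4198 -0.0072  0.026 ]
pin [0.5913 0.1082 0.044 ]
knobT .16 [0.5054 0.1678 0.16  ]
knobT.2 [0.4987 0.1627 0.2   ]
knob [0.502  0.165  0.1723]
knob [0.5037 0.1681 0.173 ]
```

```bash
cat >> h.py <<'E'
def state():
    o=robot.get_obs(); return o,np.array(o['tool_pos']),Ro.from_euler('xyz',o['ee_rot']).as_matrix()
def go(p,R=None,pr=True):
    "tool-frame translation (mm) then rotation vec needed from the measured pose"
    o,x,M=state()
    print('t %.2f at'%o['time'],np.round(x,4),'rpy',np.round(o['ee_rot'],3),'w %.4f'%o['width'],'F',np.round(o['wrist_force'],1))
    d=M.T@(np.array(p)-x)*1000
    r=Ro.from_matrix(M.T@R).as_rotvec() if R is not None else np.zeros(3)
    print('delta tool mm',np.round(d,1),'|/8',np.round(d/8,2),'rot',np.round(r,3),'|/8',np.round(r/8,4))
E
python3 -m handwheel '{"delta_pos":[[0,0,-16],[0,0,-16],[0,0,-16],[0,0,-16],[0,0,-16],[0,0,-16],[0,0,-16],[0,0,-16]],"rotation":[[0,0,-0.118],[0,0,-0.118],[0,0,-0.118],[0,0,-0.118],[0,0,-0.118],[0,0,-0.118],[0,0,-0.118],[0,0,-0.118]],"claw":[-1,-1,-1,-1,-1,-1,-1,-1]}'
python3 - <<'E'
from h import *
go([.55,-.12,.30])
E
```

```text
time: 1.15
tool_pos: [0.1354, -0.5329, 0.3023]
ee_rot: [-3.141, 0.0, -0.374]
wrist_force: [-0.2, 0.3, 0.1]
width: 0.0939
t 1.15 at [ 0.1354 -0.5329  0.3023] rpy [-3.141  0.    -0.374] w 0.0939 F [-0.2  0.3  0.1]
delta tool mm [ 235.  -535.9    2.6] |/8 [ 29.38 -66.98   0.33] rot [0. 0. 0.] |/8 [0. 0. 0.]
```

```bash
python3 -m handwheel '{"delta_pos":[[12,-27,0],[24,-54,0],[24,-54,0],[24,-54,0],[24,-54,0],[24,-54,0],[24,-54,0],[12,-27,0]],"rotation":[[0,0,0],[0,0,0],[0,0,0],[0,0,0],[0,0,0],[0,0,0],[0,0,0],[0,0,0]],"claw":[-1,-1,-1,-1,-1,-1,-1,-1]}'
python3 - <<'E'
from h import *
import pickle
s=snap('wrist','w1'); pickle.dump(s,open('w1.pkl','wb'))
go([.55,-.12,.30])
E
```

```text
time: 2.15
tool_pos: [0.4325, -0.2414, 0.3019]
ee_rot: [-3.141, 0.001, -0.375]
wrist_force: [-0.1, -0.4, 0.1]
width: 0.0943
t 2.20 at [ 0.4342 -0.2396  0.3016] rpy [-3.139  0.    -0.372] w 0.0940 F [ 1.2  1.1 -0.7]
delta tool mm [  64.4 -153.5    2.1] |/8 [  8.05 -19.19   0.26] rot [0. 0. 0.] |/8 [0. 0. 0.]
```

View pics/w1.png

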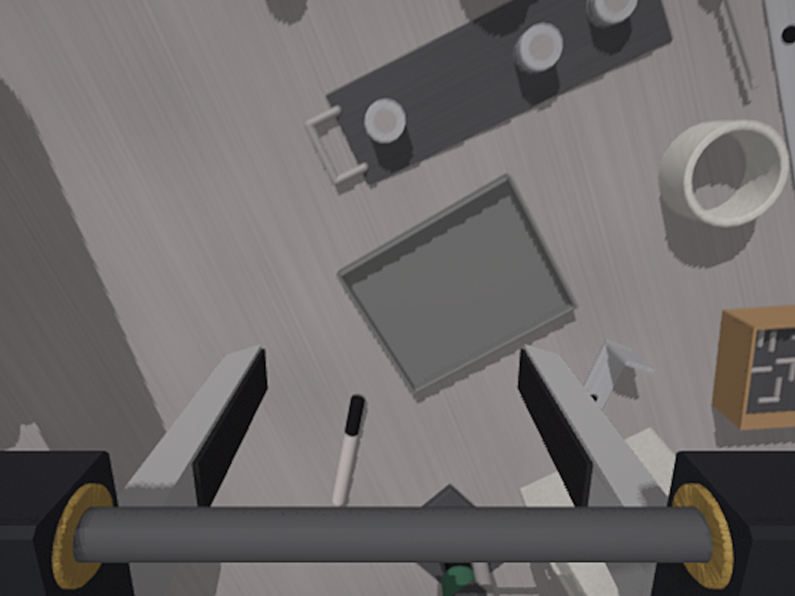

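```bash
python3 -m handwheel '{"delta_pos":[[8,-19,0],[8,-19,0],[8,-19,0],[8,-19,0],[8,-19,0],[8,-19,0],[8,-19,0],[8,-19,0]],"rotation":[[0,0,0],[0,0,0],[0,0,0],[0,0,0],[0,0,0],[0,0,0],[0,0,0],[0,0,0]],"claw":[0,0,0,0,0,0,0,0]}'
python3 - <<'E'
from h import *
import pickle
s=snap('wrist','w2'); pickle.dump(s,open('w2.pkl','wb'))
go([.55,-.12,.30])
E
```

```text
time: 3.2
tool_pos: [0.5476, -0.1252, 0.3022]
ee_rot: [3.141, -0.0, -0.378]
wrist_force: [-0.3, -0.2, 0.5]
width: 0.0473
t 3.25 at [ 0.5489 -0.1233  0.3016] rpy [-3.14   0.    -0.375] w 0.0469 F [ 0.   0.8 -0.7]
delta tool mm [-0.2 -3.5  1.6] |/8 [-0.02 -0.44  0.2 ] rot [0. 0. 0.] |/8 [0. 0. 0.]
```

View pics/w2.png

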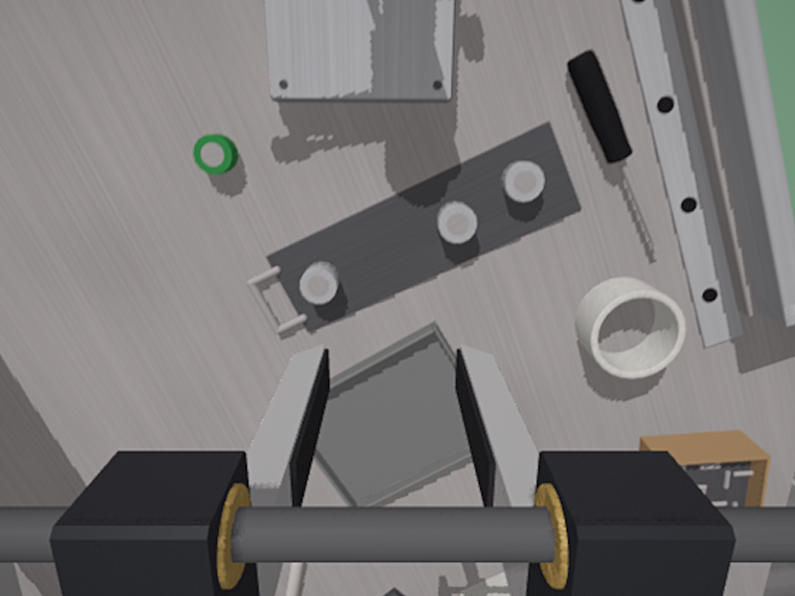

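```bash
python3 - <<'E'
import pickle,cv2
s=pickle.load(open('w2.pkl','rb'));c=s['color'][:,:,::-1]
cv2.imwrite('pics/w2a.png',cv2.resize(c[0:110,170:340],None,fx=4.7,fy=4.7,interpolation=cv2.INTER_CUBIC))
cv2.imwrite('pics/w2b.png',cv2.resize(c[80:240,170:420],None,fx=3,fy=3,interpolation=cv2.INTER_CUBIC))
E
```

```text
(no output)
```

View pics/w2a.png

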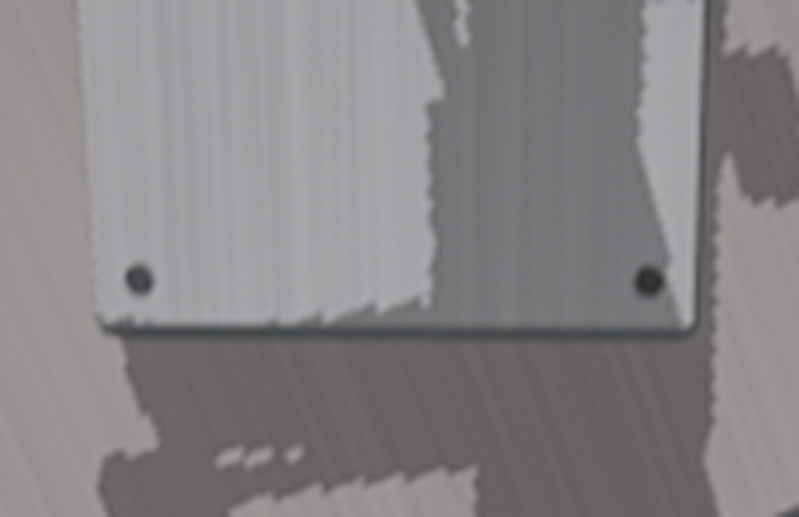

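View pics/w2b.png

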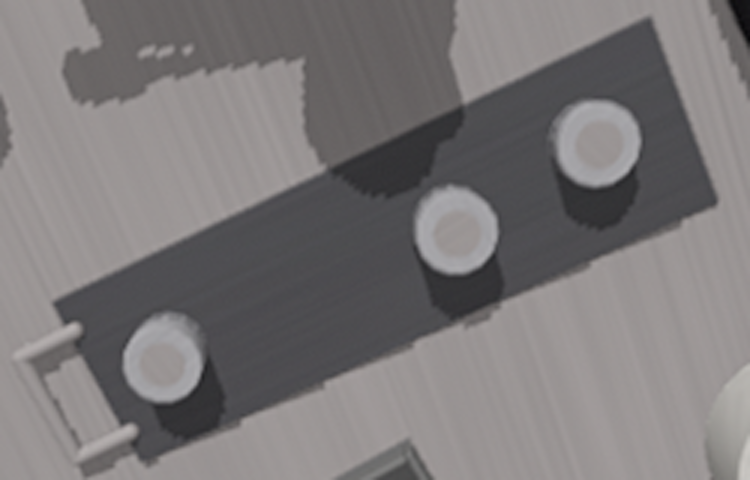

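```bash
python3 - <<'E'
from h import *
import pickle
s=pickle.load(open('w2.pkl','rb'))
def A(x,y,z): return onz(s,(170+(x+.5)/4.7-.5,(y+.5)/4.7-.5),z)
def B(x,y,z): return onz(s,(170+(x+.5)/3-.5,80+(y+.5)/3-.5),z)
a,b=A(95,327,.03),A(698,330,.03);print(a,b,np.linalg.norm(a-b))
p,q=A(139,280,.03),A(648,281,.03);print(p,q,np.linalg.norm(p-q))
u=(a-b);u/=np.linalg.norm(u);x=np.array([u[1],-u[0],0]);f=(a+b)/2;print('yaw',np.degrees(np.arctan2(x[1],x[0])),'nest',f+.115*x)
u=(p-q);print('yaw s',np.degrees(np.arctan2(-u[0],u[1])))
for n,c in dict(a=(164,359),c=(456,230),d=(597,143)).items(): print(n,B(*c,.030),B(*c,.025))
for c in [(55,302),(648,17),(716,203),(145,461)]: print('board',B(*c,.004))
print(s['eye'],s['rotation'])
E
```

```text
[0.49098349 0.0180761  0.03      ] [ 0.63696257 -0.04082226  0.03      ] 0.15741317561028678
[0.50653331 0.02422197 0.03      ] [ 0.62897856 -0.02477528  0.03      ] 0.13188468569575443
yaw 68.02734223821113 nest [0.6070019  0.09527361 0.03      ]
yaw s 68.19086602155996
a [ 0.46257257 -0.14954697  0.03      ] [ 0.46136151 -0.15062784  0.025     ]
c [ 0.60506257 -0.14308827  0.03      ] [ 0.60532754 -0.14410224  0.025     ]
d [ 0.67362552 -0.13013443  0.03      ] [ 0.67460072 -0.13101421  0.025     ]
board [ 0.42008936 -0.11077101  0.004     ]
board [ 0.71570305 -0.09126953  0.004     ]
board [ 0.72111085 -0.18064039  0.004     ]
board [ 0.42639551 -0.19932887  0.004     ]
[ 0.5794832  -0.04520392  0.51267888] [ 2.84678107e+00 -2.39828283e-04 -3.78824059e-01]
```

```bash
cat >> h.py <<'E'
NEST=np.array([.608,.0935,0]); YAW=np.radians(68.1)
gx=np.array([np.cos(YAW),np.sin(YAW),0]); gy=np.array([-np.sin(YAW),np.cos(YAW),0])
def G(x,y,z): return NEST+gx*x/1000+gy*y/1000+np.array([0,0,z/1000])
def toG(p):
    d=np.array(p)-NEST; return np.array([d@gx,d@gy,d[2]])*1000
def RT(th,dyaw=0): # tool yaw aligned with gauge, tilt th
    return (Ro.from_euler('z',YAW-np.pi/2+dyaw)*Ro.from_euler('x',np.pi)*Ro.from_rotvec([th,0,0])).as_matrix()
E
python3 -m handwheel '{"delta_pos":[[0,0,0],[0,0,0],[0,0,0],[0,0,0],[0,0,0],[0,0,0],[0,0,0],[0,0,0]],"rotation":[[0.131,0,0],[0.131,0,0],[0.131,0,0],[0.131,0,0],[0.131,0,0],[0.131,0,0],[0,0,0],[0,0,0]],"claw":[1,1,1,1,1,1,1,1]}'
python3 - <<'E'
from h import *
go(G(-40,126,105),RT(np.pi/4))
print(robot.get_obs()['joint_positions'])
E
```

```text
time: 4.25
tool_pos: [0.5469, -0.126, 0.303]
ee_rot: [-2.358, -0.001, -0.377]
wrist_force: [-0.3, -0.0, 0.1]
width: 0.0002
t 4.25 at [ 0.5469 -0.126   0.303 ] rpy [-2.358e+00 -1.000e-03 -3.770e-01] w 0.0002 F [-0.3 -0.   0.1]
delta tool mm [-150.5    7.1  272.2] |/8 [-18.81   0.89  34.02] rot [0.001 0.003 0.004] |/8 [0.0002 0.0003 0.0005]
[-0.79661022  0.16228238  1.253576    0.77762922  1.97418223 -0.19323073]
```

```bash
python3 -m handwheel '{"delta_pos":[[-19,1,34],[-19,1,34],[-19,1,34],[-19,1,34],[-19,1,34],[-19,1,34],[-19,1,34],[-18,0,34]],"rotation":[[0,0,0],[0,0,0],[0,0,0],[0,0,0],[0,0,0],[0,0,0],[0,0,0],[0,0,0]],"claw":[1,1,1,1,1,1,1,1]}'
python3 - <<'E'
from h import *
go(G(42,126,105),RT(np.pi/4))
s=snap('wrist','w3')
E
```

```text
time: 5.25
tool_pos: [0.4759, 0.1053, 0.1062]
ee_rot: [-2.358, -0.005, -0.375]
wrist_force: [0.2, -0.4, 0.4]
width: 0.0003
t 5.25 at [0.4759 0.1053 0.1062] rpy [-2.358 -0.005 -0.375] w 0.0003 F [ 0.2 -0.4  0.4]
delta tool mm [  1.5 -56.   57.5] |/8 [ 0.18 -7.01  7.19] rot [0.001 0.001 0.009] |/8 [0.0002 0.0002 0.0011]
```

View pics/w3.png

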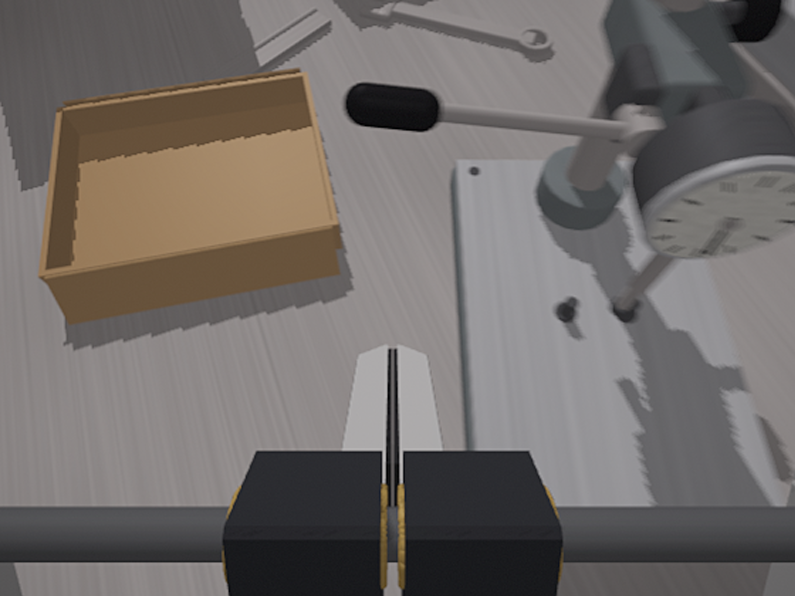

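```bash
python3 -m handwheel '{"delta_pos":[[0,-7,7],[0,-7,7],[0,-7,7],[0,-7,7],[0,-7,7],[0,-7,7],[0,-7,7],[0,-7,7]],"rotation":[[0,0,0],[0,0,0],[0,0,0],[0,0,0],[0,0,0],[0,0,0],[0,0,0],[0,0,0]],"claw":[1,1,1,1,1,1,1,1]}'
python3 - <<'E'
from h import *
go(G(42,126,145),RT(np.pi/4))
s=snap('wrist','w4');s=snap('scene','s4')
E
```

```text
time: 6.3
tool_pos: [0.5049, 0.1781, 0.1051]
ee_rot: [-2.356, 0.0, -0.378]
wrist_force: [-0.2, -0.6, 0.3]
width: 0.0004
t 6.30 at [0.5049 0.1781 0.1051] rpy [-2.356  0.    -0.378] w 0.0004 F [-0.2 -0.6  0.3]
delta tool mm [  1.2 -29.6 -26.9] |/8 [ 0.15 -3.7  -3.36] rot [-0.001  0.003  0.003] |/8 [-0.0001  0.0004  0.0004]
```

View pics/w4.png

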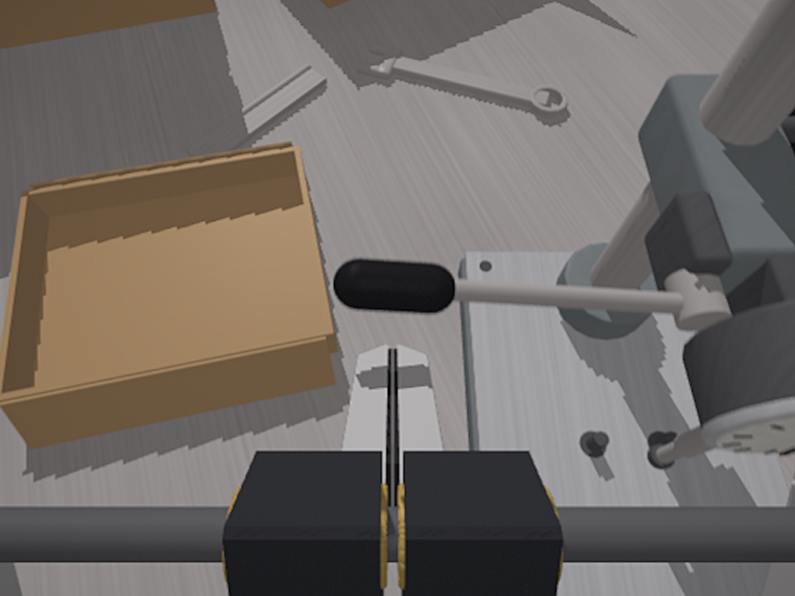

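View pics/s4.png

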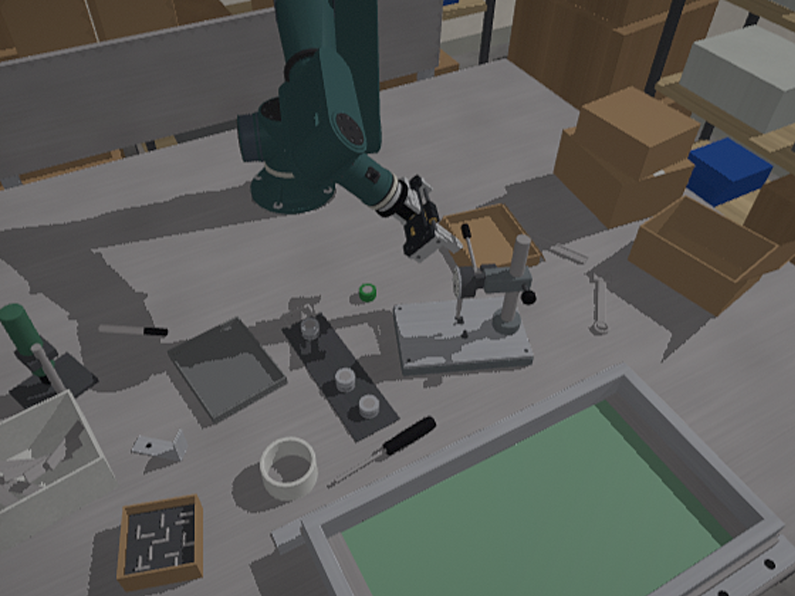

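```bash
python3 -m handwheel '{"delta_pos":[[0,-5,-5],[0,-5,-5],[0,-5,-5],[0,-5,-5],[0,-4,-4],[0,-4,-4],[0,-3,-3],[0,-3,-3]],"rotation":[[0,0,0],[0,0,0],[0,0,0],[0,0,0],[0,0,0],[0,0,0],[0,0,0],[0,0,0]],"claw":[1,1,1,1,1,1,1,1]}'
python3 - <<'E'
from h import *
go(G(42,126,165),RT(np.pi/4))
s=snap('wrist','w5')
E
```

```text
time: 7.4
tool_pos: [0.5048, 0.177, 0.1531]
ee_rot: [-2.357, -0.0, -0.379]
wrist_force: [0.3, -1.7, -2.9]
width: 0.0008
t 7.40 at [0.5048 0.177  0.1531] rpy [-2.357 -0.    -0.379] w 0.0008 F [ 0.3 -1.7 -2.9]
delta tool mm [  0.9 -10.6  -6.3] |/8 [ 0.12 -1.32 -0.79] rot [0.    0.003 0.003] |/8 [0.     0.0003 0.0003]
```

View pics/w5.png

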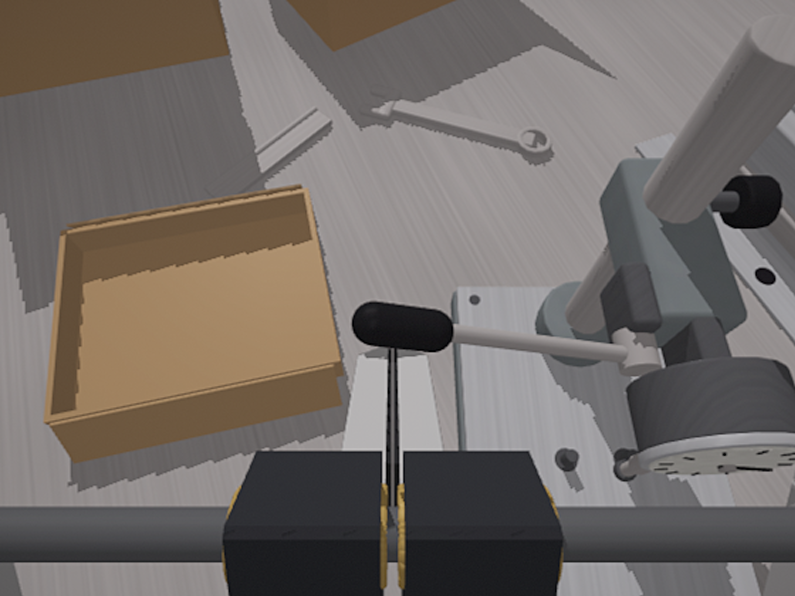

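```bash
python3 -m handwheel '{"delta_pos":[[0,-1.5,-1.5],[0,-1.5,-1.5],[0,-1.5,-1.5],[0,-1.5,-1.5],[0,-1.5,-1.5],[0,-1,-1],[0,-1,-1],[0,-1,-1]],"rotation":[[0,0,0],[0,0,0],[0,0,0],[0,0,0],[0,0,0],[0,0,0],[0,0,0],[0,0,0]],"claw":[1,1,1,1,1,1,1,1]}'
python3 - <<'E'
from h import *
go(G(42,126,165),RT(np.pi/4))
s=snap('scene','s6'); print(s['color'].shape)
cv2.imwrite('pics/s6c.png',cv2.resize(s['color'][130:270,240:400,::-1],None,fx=4,fy=4,interpolation=cv2.INTER_CUBIC))
E
```

```text
time: 8.45
tool_pos: [0.5035, 0.1772, 0.1664]
ee_rot: [-2.358, 0.003, -0.377]
wrist_force: [-1.4, -3.3, -8.0]
width: 0.0001
t 8.45 at [0.5035 0.1772 0.1664] rpy [-2.358  0.003 -0.377] w 0.0001 F [-1.4 -3.3 -8. ]
delta tool mm [ 2.2 -1.4  3.3] |/8 [ 0.28 -0.17  0.41] rot [0.002 0.005 0.002] |/8 [0.0002 0.0007 0.0002]
(420, 560, 3)
```

View pics/s6c.png

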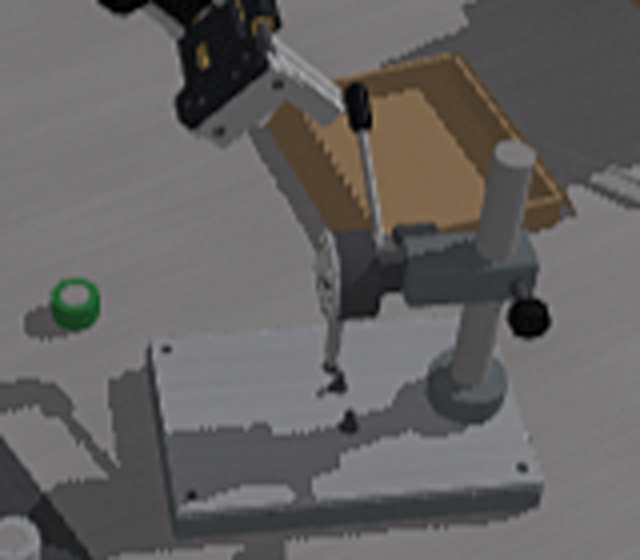

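```bash
python3 -m handwheel '{"delta_pos":[[0,7,7],[0,7,7],[0,0,-30],[0,20,-20],[0,35,-35],[0,35,-35],[0,30,-30],[0,0,0]],"rotation":[[0,0,0],[0,0,0],[0,0,0],[0,0,0],[0,0,0],[0,0,0],[0,0,0],[0,0,0]],"claw":[1,1,1,1,1,0,0,0]}'
python3 - <<'E'
from h import *
s=snap('top','t7');
cv2.imwrite('pics/t7c.png',cv2.resize(s['color'][155:305,205:405,::-1],None,fx=4,fy=4,interpolation=cv2.INTER_CUBIC))
go([.460,-.152,.08],RT(np.pi/4))
E
```

```text
time: 9.5
tool_pos: [0.4354, -0.0021, 0.1701]
ee_rot: [-2.354, -0.002, -0.383]
wrist_force: [0.6, -0.1, -0.2]
width: 0.0274
t 9.55 at [ 0.4353 -0.0007  0.1701] rpy [-2.354e+00 -2.000e-03 -3.810e-01] w 0.0309 F [0.7 0.3 0.3]
delta tool mm [ 79.  156.6 -29.4] |/8 [ 9.88 19.57 -3.67] rot [-0.002 -0.     0.002] |/8 [-0.0003 -0.      0.0003]
```

View pics/t7c.png

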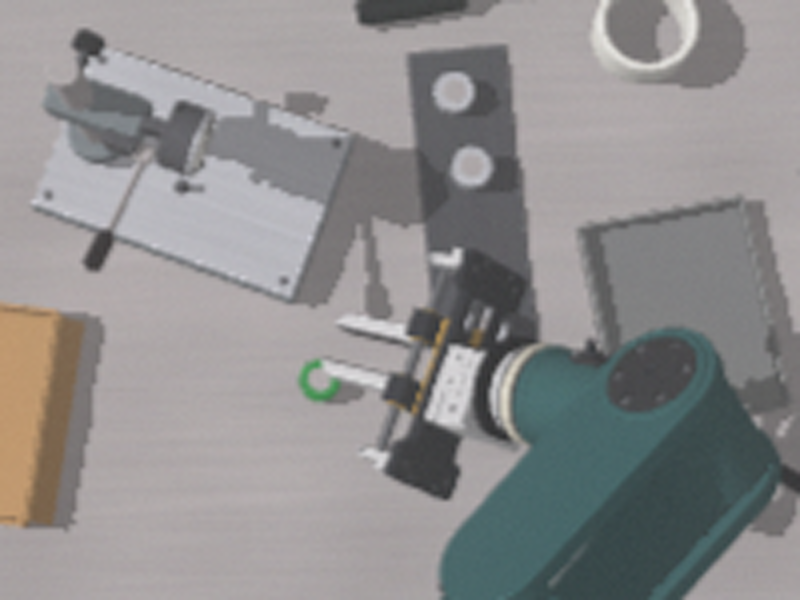

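```bash
python3 -m handwheel '{"delta_pos":[[10,20,-4],[10,20,-4],[10,20,-4],[10,20,-4],[10,20,-4],[10,20,-4],[10,19,-3],[9,18,-2]],"rotation":[[0,0,0],[0,0,0],[0,0,0],[0,0,0],[0,0,0],[0,0,0],[0,0,0],[0,0,0]],"claw":[0,0,0,0,0,0,0,0]}'
python3 - <<'E'
from h import *
s=snap('wrist','w8')
go([.460,-.152,.015],RT(np.pi/4))
E
```

```text
time: 10.55
tool_pos: [0.4606, -0.1503, 0.0789]
ee_rot: [-2.355, -0.002, -0.376]
wrist_force: [1.0, -0.4, 0.5]
width: 0.0472
t 10.60 at [ 0.4605 -0.1517  0.0772] rpy [-2.355 -0.    -0.378] w 0.0473 F [ 0.1 -1.5 -0.3]
delta tool mm [-0.4 44.3 43.6] |/8 [-0.05  5.54  5.45] rot [-0.001  0.003  0.003] |/8 [-0.0001  0.0004  0.0004]
```

View pics/w8.png

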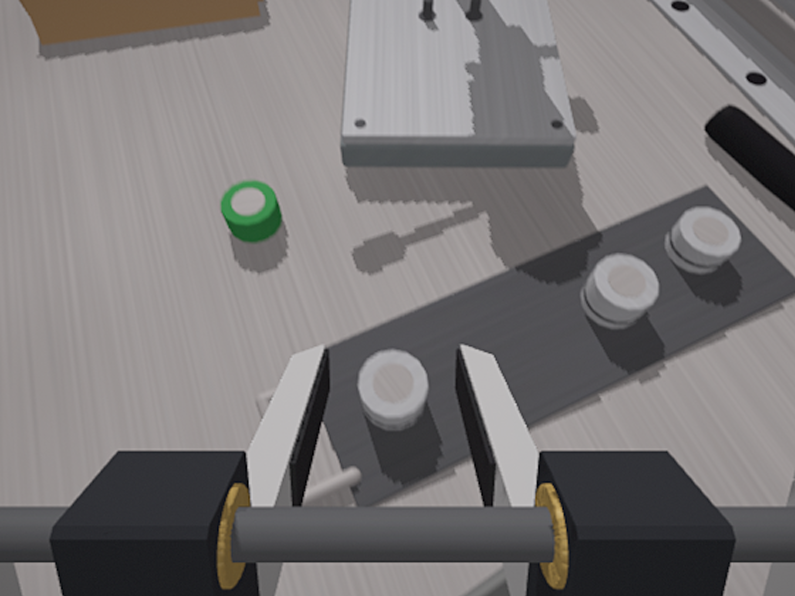

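```bash
python3 - <<'E'
from h import *
s=robot.snapshot('wrist')
for n,c in dict(a=(393,380),c=(625,283),d=(708,232)).items():
  for z in (.03,.025): print(n,z,onz(s,(c[0]/1.42,c[1]/1.42),z))
print(proj(s,state()[1])*1.42)
for c in ((343,139),(573,140)): print(toG(onz(s,np.array(c)/1.42,.03)))
print(toG(onz(s,np.array((428,13))/1.42,.044)),toG(onz(s,np.array((475,13))/1.42,.044)))
E
```

```text
a 0.03 [ 0.46031812 -0.15448233  0.03      ]
a 0.025 [ 0.46094451 -0.15294239  0.025     ]
c 0.03 [ 0.60092494 -0.15015522  0.03      ]
c 0.025 [ 0.60429764 -0.14853076  0.025     ]
d 0.03 [ 0.66545573 -0.13906045  0.03      ]
d 0.025 [ 0.67008884 -0.13721929  0.025     ]
[389.39165718 336.04131652]
[-122.0877153    77.52933003   30.        ]
[-122.39465028  -72.32868313   30.        ]
[-12.8402526  19.7961923  44.       ] [-12.70427832 -14.35206232  44.        ]
```

```bash
python3 -m handwheel '{"delta_pos":[[0,8,8],[0,8,8],[0,8,8],[0,7,7],[0,5,5],[0,4,4],[0,3,3],[0,0,0]],"rotation":[[0,0,0],[0,0,0],[0,0,0],[0,0,0],[0,0,0],[0,0,0],[0,0,0],[0,0,0]],"claw":[0,0,0,0,0,0,0,0.2]}'
python3 - <<'E'
from h import *
s=snap('wrist','w9')
go([.460,-.152,.015],RT(np.pi/4))
E
```

```text
time: 11.65
tool_pos: [0.4591, -0.1513, 0.0178]
ee_rot: [-2.355, 0.0, -0.378]
wrist_force: [0.3, -0.1, -0.4]
width: 0.0402
t 11.70 at [ 0.4592 -0.1514  0.018 ] rpy [-2.356 -0.    -0.378] w 0.0384 F [-0.9  0.  -0.2]
delta tool mm [0.9 2.4 1.9] |/8 [0.12 0.3  0.24] rot [-0.001  0.003  0.003] |/8 [-0.0001  0.0004  0.0004]
```

View pics/w9.png

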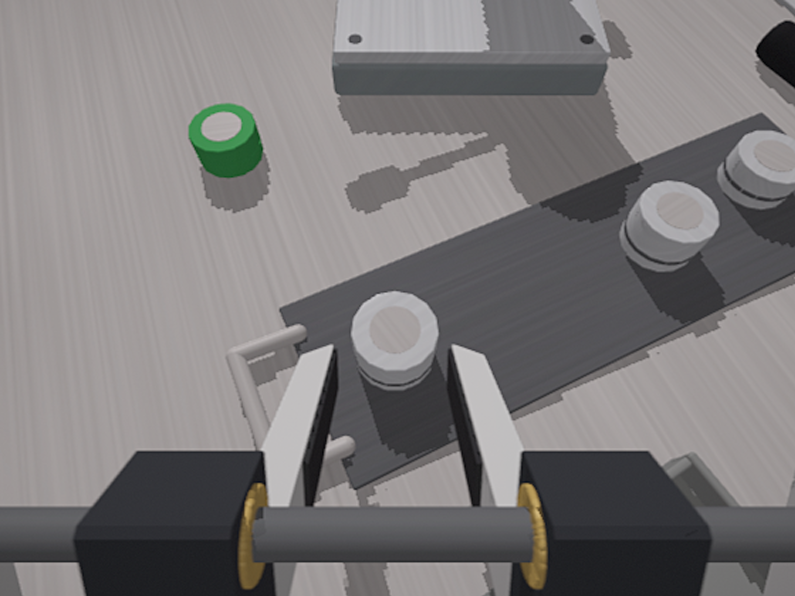

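```bash
python3 - <<'E'
from h import *
s=robot.snapshot('wrist')
T=state()[1]
t=onz(s,np.array((393,347))/1.42,T[2]+.0057)
print('tip',toG(t)-toG(T))
for z in (.03,.025):print(toG(onz(s,np.array((395,329))/1.42,z))-toG(T))
for c in ((335,52),(604,52)): print(toG(onz(s,np.array(c)/1.42,.03)))
E
```

```text
tip [-6.02535616 -0.60288255  5.7       ]
[-0.60583307 -1.39338147 11.80792961]
[ 1.60457804 -1.41961138  6.80792961]
[-114.4005492    78.86189571   30.        ]
[-113.82654327  -71.78592186   30.        ]
```

```bash
python3 - <<'E'
from h import *
s=robot.snapshot('wrist')
o,T,M=state()
for v in (347,388):
  e,d=ray(s,np.array((393,v))/1.42)
  e=M.T@(e-T);d=M.T@d
  print(v,(e+d*(-e[2])/d[2])*1000,'at y=-8',(e+d*(-.008-e[1])/d[1])*1000)
E
```

```text
347 [0.67736321 3.80577809 0.        ] at y=-8 [  0.60527475  -8.         -27.64555816]
388 [ 0.67653082 23.38007115  0.        ] at y=-8 [  0.51953976  -8.         -60.29710268]
```

```bash
python3 -m handwheel '{"delta_pos":[[0,2,2],[0,0,0],[0,0,0],[0,0,0],[0,0,0],[0,0,0],[0,0,0],[0,0,0]],"rotation":[[0,0,0],[0,0,0],[0,0,0],[0,0,0],[0,0,0],[0,0,0],[0,0,0],[0,0,0]],"claw":[0.2,1,1,1,1,1,1,1]}'
python3 - <<'E'
from h import *
s=snap('wrist','w10')
go([.460,-.152,.015],RT(np.pi/4))
E
```

```text
time: 12.8
tool_pos: [0.4592, -0.1513, 0.0152]
ee_rot: [-2.356, 0.0, -0.378]
wrist_force: [0.2, 0.1, 0.4]
width: 0.0007
t 12.85 at [ 0.4592 -0.1513  0.0152] rpy [-2.356 -0.    -0.378] w 0.0003 F [-0.5 -0.2 -0.2]
delta tool mm [ 1.   0.3 -0.1] |/8 [ 0.13  0.04 -0.01] rot [-0.     0.003  0.003] |/8 [-0.0001  0.0004  0.0004]
```

View pics/w10.png

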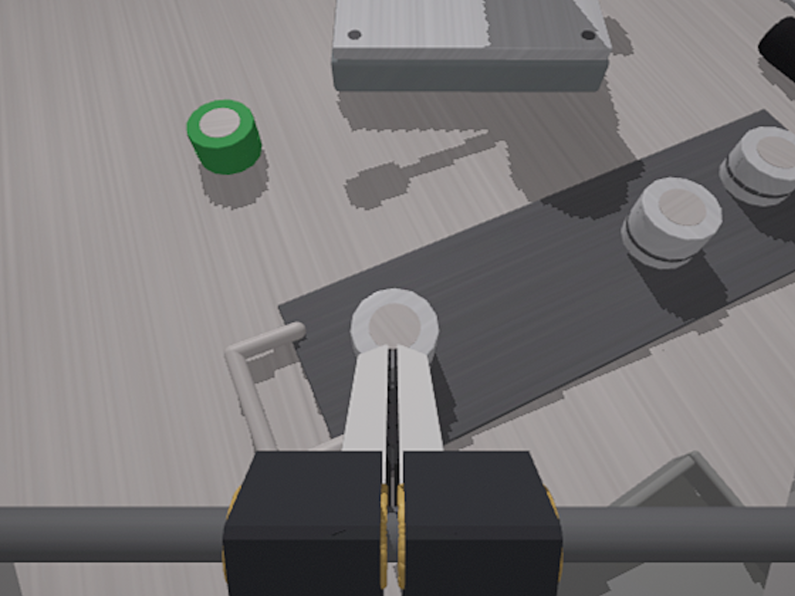

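```bash
python3 - <<'E'
from h import *
import pickle
o,T,M=state()
print(T,M[:,1],M[:,2])
for c in ('scene','top'):
  s=robot.snapshot(c);im=s['color'][:,:,::-1].copy()
  pickle.dump(s,open(c+'10.pkl','wb'))
  p=proj(s,T);q=proj(s,T-M[:,2]*.06); b=proj(s,[.461,-.150,.028]);print(c,p,q,b)
  u,v=int(p[0]),int(p[1]);x0,y0=max(u-60,0),max(v-50,0)
  z=cv2.resize(im[y0:y0+100,x0:x0+120],None,fx=6,fy=6,interpolation=cv2.INTER_CUBIC)
  for w,col in ((p,(0,0,255)),(q,(255,0,0)),(b,(0,200,0))): cv2.circle(z,(int((w[0]-x0+.5)*6),int((w[1]-y0+.5)*6)),4,col,1)
  cv2.imwrite(f'pics/{c}10.png',z)
s=robot.snapshot('wrist');print(s['eye'],M.T@(s['eye']-T),(Ro.from_matrix(M.T)*Ro.from_euler('xyz',s['rotation'])).as_rotvec())
E
```

```text
[ 0.45918447 -0.1513396   0.01515111] [-0.26083244 -0.65687367 -0.70744852] [ 0.26111966  0.6574952  -0.70676487]
scene [217.75838844 230.8737796 ] [200.94564539 221.89599259] [218.12448191 228.10127112]
top [325.25814789 237.57709833] [337.74930516 240.180022  ] [325.08632502 236.59814091]
[ 0.42694155 -0.23288047  0.22400335] [ 1.33767125e-04 -8.57801530e-02 -2.09641422e-01] [-0.29463866  0.0007083   0.00052334]
```

View pics/scene10.png

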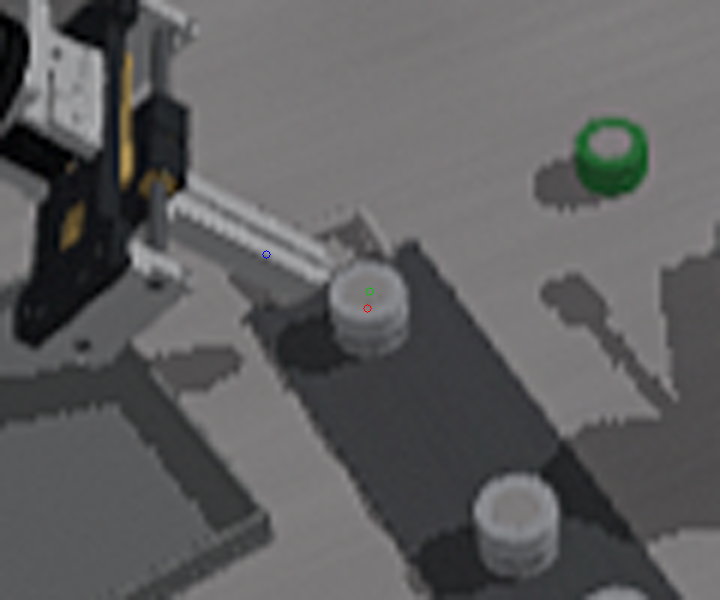

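View pics/top10.png

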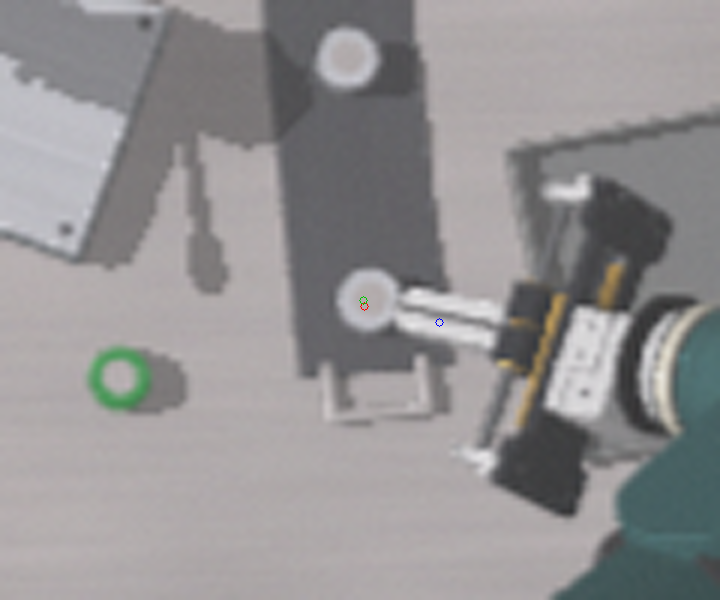

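```bash
python3 - <<'E'
from h import *
import pickle
s=pickle.load(open('scene10.pkl','rb'));t=pickle.load(open('top10.pkl','rb'))
o,T,M=state()
e1,d1=ray(s,(157+338/6-.5,180+268/6-.5));e2,d2=ray(t,(265+400/6-.5,187+302/6-.5))
k=np.linalg.lstsq(np.c_[d1,-d2],e2-e1,rcond=None)[0]
a,b=e1+d1*k[0],e2+d2*k[1];print(a,b,np.linalg.norm(a-b));print(M.T@((a+b)/2-T)*1000)
E
```

```text
[ 0.45905019 -0.16316231  0.04929802] [ 0.45676757 -0.16943159  0.0495119 ] 0.006675325145424916
[  4.3566657  -14.07067483 -34.38488872]
```

```bash
cat >> h.py <<'E'
TIP=.027
def E(p,R=None): # real tip target -> go
    o,x,M=state(); R=M if R is None else R
    go(np.array(p)+R[:,2]*TIP,R)
def tip():
    o,x,M=state(); return x-M[:,2]*TIP
E
python3 -m handwheel '{"delta_pos":[[0,-8,-8],[0,-8,-8],[0,-8,-8],[0,-8,-8],[0,0,0],[0,0,0],[0,-6,6],[0,-7,7]],"rotation":[[0,0,0],[0,0,0],[0,0,0],[0,0,0],[0,0,0],[0,0,0],[0,0,0],[0,0,0]],"claw":[0,0,0,0,0,0,0,0]}'
python3 - <<'E'
from h import *
print(tip())
E([.460,-.152,.015],RT(np.pi/4))
snap('wrist','w11')
E
```

```text
time: 14.0
tool_pos: [0.466, -0.1335, 0.06]
ee_rot: [-2.355, 0.001, -0.378]
wrist_force: [-0.1, -0.2, 0.5]
width: 0.0471
[ 0.45895038 -0.15123957  0.07910855]
t 14.00 at [ 0.466  -0.1335  0.06  ] rpy [-2.355e+00  1.000e-03 -3.780e-01] w 0.0471 F [-0.1 -0.2  0.5]
delta tool mm [ 1.4 45.6 45.1] |/8 [0.18 5.7  5.63] rot [-0.001  0.003  0.002] |/8 [-0.0001  0.0004  0.0003]
```

View pics/w11.png

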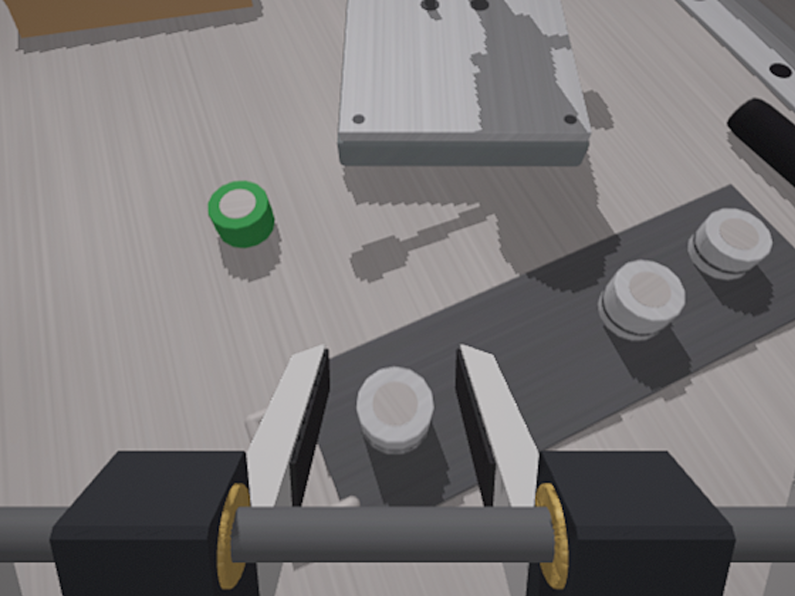

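```bash
python3 -m handwheel '{"delta_pos":[[0,8,8],[0,8,8],[0,8,8],[0,7,7],[0,5,5],[0,4,4],[0,2,2],[0,0,0]],"rotation":[[0,0,0],[0,0,0],[0,0,0],[0,0,0],[0,0,0],[0,0,0],[0,0,0],[0,0,0]],"claw":[0,0,0,0,0,0,0,0]}'
python3 - <<'E'
from h import *
print(tip())
E([.460,-.152,.015],RT(np.pi/4))
snap('wrist','w12')
E
```

```text
time: 15.05
tool_pos: [0.466, -0.1342, 0.001]
ee_rot: [-2.356, -0.0, -0.378]
wrist_force: [0.1, -0.3, -0.4]
width: 0.047
[ 0.45893731 -0.15197078  0.0200966 ]
t 15.05 at [ 0.466  -0.1342  0.001 ] rpy [-2.356 -0.    -0.378] w 0.0470 F [ 0.1 -0.3 -0.4]
delta tool mm [1.1 3.4 3.9] |/8 [0.13 0.42 0.48] rot [-0.001  0.003  0.003] |/8 [-0.0001  0.0004  0.0004]
```

View pics/w12.png

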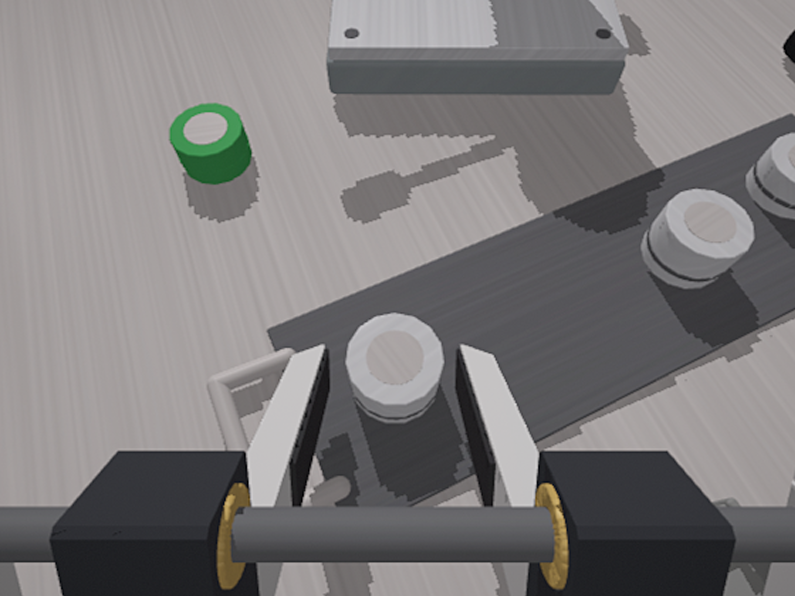

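```bash
python3 -m handwheel '{"delta_pos":[[0,2,2],[0,1,1],[0,0,0],[0,0,0],[0,0,0],[0,0,0],[0,0,0],[0,0,0]],"rotation":[[0,0,0],[0,0,0],[0,0,0],[0,0,0],[0,0,0],[0,0,0],[0,0,0],[0,0,0]],"claw":[0,0,1,1,1,1,1,1]}'
python3 - <<'E'
from h import *
print(tip())
E([.460,-.152,.015],RT(np.pi/4))
snap('wrist','w13')
E
```

```text
time: 16.1
tool_pos: [0.466, -0.1343, -0.0032]
ee_rot: [-2.356, -0.0, -0.378]
wrist_force: [0.4, -0.7, -0.0]
width: 0.0351
[ 0.45896603 -0.15201708  0.01585608]
t 16.10 at [ 0.466  -0.1343 -0.0032] rpy [-2.356 -0.    -0.378] w 0.0351 F [ 0.4 -0.7 -0. ]
delta tool mm [1.  0.3 0.9] |/8 [0.13 0.04 0.11] rot [-0.     0.003  0.003] |/8 [-0.0001  0.0004  0.0004]
```

View pics/w13.png

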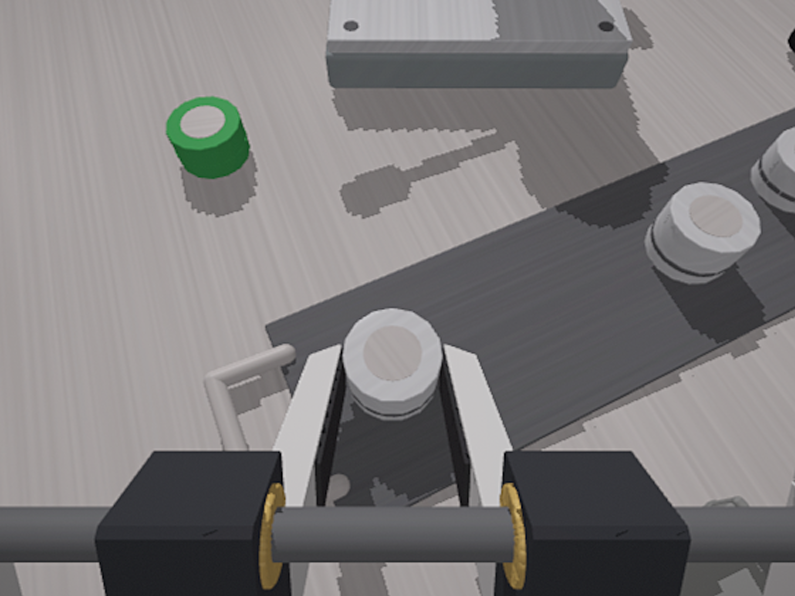

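```bash
python3 -m handwheel '{"delta_pos":[[0,-2,-2],[0,-4,-4],[0,-8,-8],[0,-8,-8],[0,-8,-8],[0,-8,-8],[0,-8,-8],[0,-8,-8]],"rotation":[[0,0,0],[0,0,0],[0,0,0],[0,0,0],[0,0,0],[0,0,0],[0,0,0],[0,0,0]],"claw":[1,1,1,1,1,1,1,1]}'
python3 - <<'E'
from h import *
print(tip())
E(G(-58,1,82),RT(np.pi/4))
snap('wrist','w14')
E
```

```text
time: 17.15
tool_pos: [0.466, -0.1342, 0.0739]
ee_rot: [-2.356, -0.0, -0.378]
wrist_force: [0.2, 0.4, -1.5]
width: 0.0349
[ 0.45890039 -0.1519939   0.09302839]
t 17.15 at [ 0.466  -0.1342  0.0739] rpy [-2.356 -0.    -0.378] w 0.0349 F [ 0.2  0.4 -1.5]
delta tool mm [  46.8 -151.3  167.1] |/8 [  5.85 -18.92  20.89] rot [-0.     0.003  0.003] |/8 [-0.0001  0.0004  0.0004]
```

View pics/w14.png

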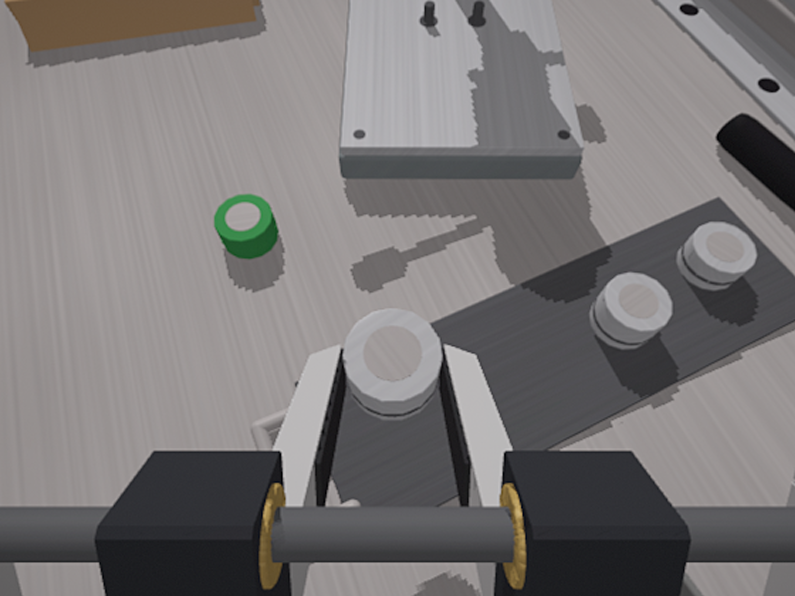

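```bash
python3 -m handwheel '{"delta_pos":[[6,-19,21],[6,-19,21],[6,-19,21],[6,-19,21],[6,-19,21],[6,-19,21],[6,-19,21],[5,-18,20]],"rotation":[[0,0,0],[0,0,0],[0,0,0],[0,0,0],[0,0,0],[0,0,0],[0,0,0],[0,0,0]],"claw":[1,1,1,1,1,1,1,1]}'
python3 - <<'E'
from h import *
print(tip(),toG(tip()))
E(G(-58,1,45),RT(np.pi/4))
import pickle
s=snap('wrist','w15'); pickle.dump(s,open('w15.pkl','wb'))
E
```

```text
time: 18.2
tool_pos: [0.5929, 0.0583, 0.0619]
ee_rot: [-2.356, 0.0, -0.378]
wrist_force: [0.8, 0.7, -0.1]
width: 0.0353
[0.58587843 0.04056672 0.08096812] [-57.36449196   0.78172809  80.96812181]
t 18.20 at [0.5929 0.0583 0.0619] rpy [-2.356  0.    -0.378] w 0.0353 F [ 0.8  0.7 -0.1]
delta tool mm [-0.1 25.9 25. ] |/8 [-0.01  3.24  3.12] rot [-0.001  0.003  0.003] |/8 [-0.0001  0.0004  0.0004]
```

View pics/w15.png

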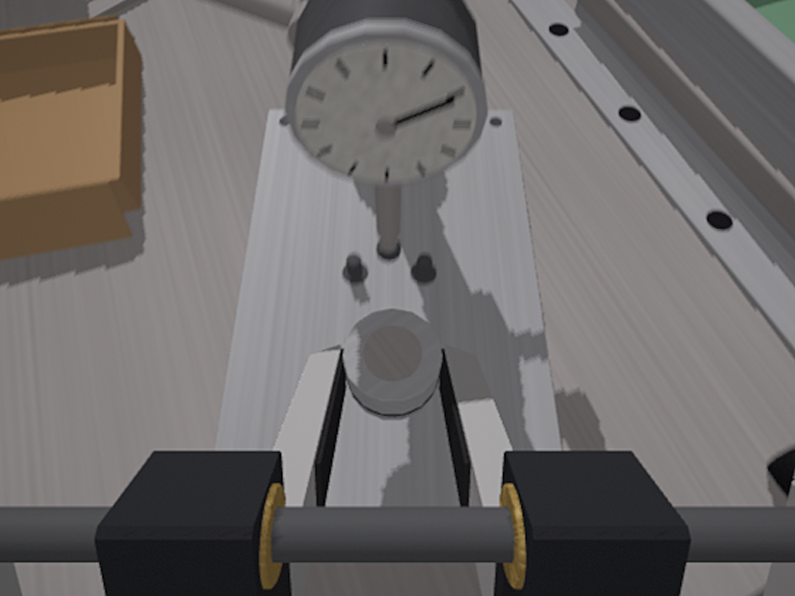

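```bash
python3 - <<'E'
from h import *
import pickle
s=pickle.load(open('w15.pkl','rb'))
f=lambda c,z:np.round(toG(onz(s,np.array(c)/1.42,z)),1)
print(f((355,280),.03),f((425,280),.03),'top',f((355,258),.044),f((425,258),.044),'stylus',f((388,252),.07))
print('boss',f((392,354),.095),f((392,354),.09))
print('dial',f((386,105),.159))
cv2.imwrite('pics/w15c.png',cv2.resize(s['color'][150:270,200:340,::-1],None,fx=5,fy=5,interpolation=cv2.INTER_CUBIC))
E
```

```text
[ 8.4 20.2 30. ] [  8.5 -16.5  30. ] top [13.3 19.5 44. ] [ 13.4 -15.9  44. ] stylus [ 0.5  2.5 70. ]
boss [-58.    0.5  95. ] [-56.1   0.5  90. ]
dial [ -4.2   2.5 159. ]
```

View pics/w15c.png

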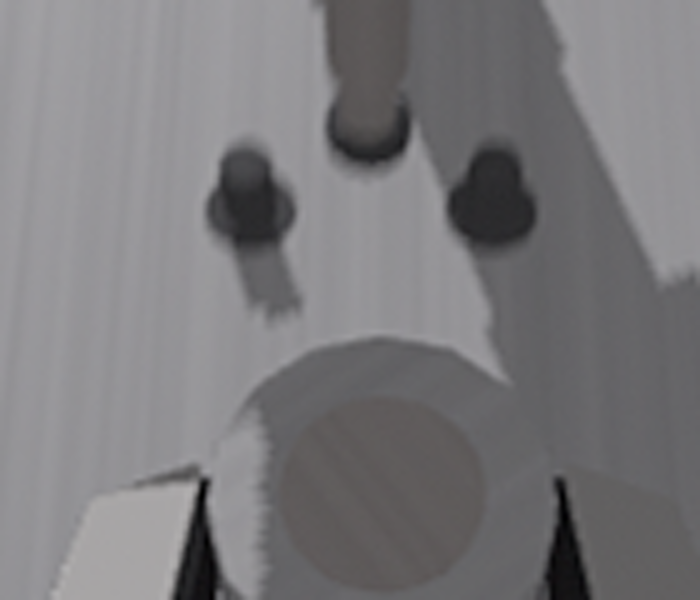

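```bash
sed -i 's/NEST=np.array(.*)/NEST=np.array([.6065,.0947,0])/; ' h.py; grep -n NEST= h.py; python3 -m handwheel '{"delta_pos":[[-1,5,5],[0,5,5],[0,5,5],[0,4,4],[0,4,4],[0,2,2],[0,1,1],[0,0,0]],"rotation":[[0,0,0],[0,0,0],[0,0,0],[0,0,0],[0,0,0],[0,0,0],[0,0,0],[0,0,0]],"claw":[1,1,1,1,1,1,1,1]}'
python3 - <<'E'
from h import *
print(tip(),toG(tip()))
E

```

```text
23:NEST=np.array([.6065,.0947,0])
time: 19.25
tool_pos: [0.5918, 0.0578, 0.0253]
ee_rot: [-2.356, -0.0, -0.378]
wrist_force: [0.9, 0.3, -2.2]
width: 0.0346Traceback (most recent call last):
  File "<stdin>", line 1, in <module>
  File "h.py", line 24, in <module>
    gx=np.array([np.cos(YAW),np.sin(YAW),0]); gy=np.array([-np.sin(YAW),np.cos(YAW),0])
                        ^^^
NameError: name 'YAW' is not defined
```

```bash
sed -i '23s/.*/NEST=np.array([.6065,.0947,0]); YAW=np.radians(68.1)/' h.py; python3 -m handwheel '{"delta_pos":[[0,0.7,0.7],[0,0.7,0.7],[0,0,0],[0,0,0],[0,0,0],[0,0,0],[0,0,0],[0,0,0]],"rotation":[[0,0,0],[0,0,0],[0,0,0],[0,0,0],[0,0,0],[0,0,0],[0,0,0],[0,0,0]],"claw":[1,1,1,1,1,1,1,1]}'
python3 - <<'E'
from h import *
print(tip(),toG(tip())); snap('wrist','w16')
E

```

```text
time: 20.25
tool_pos: [0.5917, 0.0578, 0.0232]
ee_rot: [-2.356, -0.0, -0.378]
wrist_force: [-0.0, -0.8, -0.8]
width: 0.035
[0.58466366 0.04000269 0.04227897] [-58.89483775  -0.1408848   42.27897426]
```

View pics/w16.png

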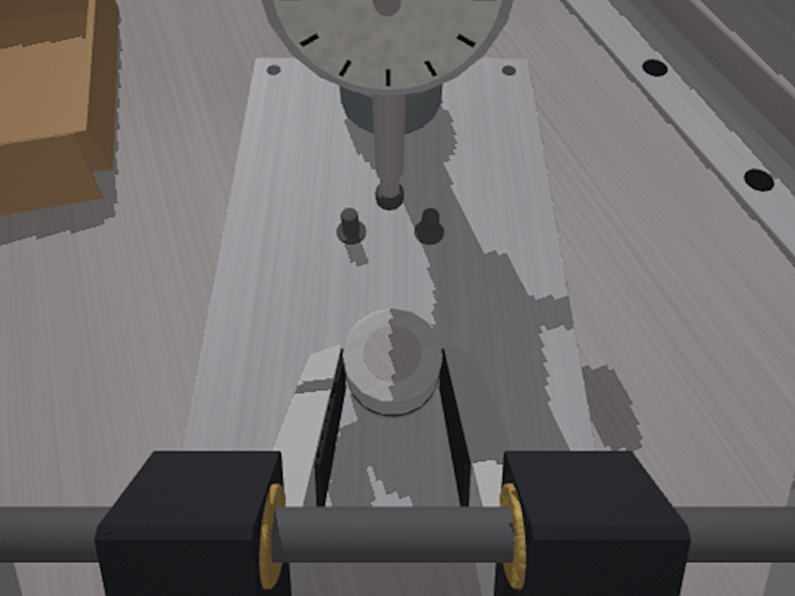

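```bash
python3 -m handwheel '{"delta_pos":[[0,0,0],[0,0,0],[0,0,0],[0,8,-8],[0,10,-10],[0,7,-7],[0,2,2],[0,0.5,0.5]],"rotation":[[0,0,0],[0,0,0],[0,0,0],[0,0,0],[0,0,0],[0,0,0],[0,0,0],[0,0,0]],"claw":[0,0,0,0,0,0.53,0.53,0.53]}'
python3 - <<'E'
from h import *
print(tip(),toG(tip()));E(G(-20,0,38),RT(np.pi/4)); snap('wrist','w17')
E

```

```text
time: 21.3
tool_pos: [0.5785, 0.0249, 0.0193]
ee_rot: [-2.355, 0.001, -0.378]
wrist_force: [-0.5, 0.6, 0.2]
width: 0.023
[0.57141654 0.007111   0.03842383] [-94.3539501   -0.11792133  38.42383117]
t 21.30 at [0.5785 0.0249 0.0193] rpy [-2.355e+00  1.000e-03 -3.780e-01] w 0.0230 F [-0.5  0.6  0.2]
delta tool mm [  0.3 -52.2  52.9] |/8 [ 0.03 -6.53  6.61] rot [-0.001  0.003  0.002] |/8 [-0.0001  0.0004  0.0003]
```

View pics/w17.png

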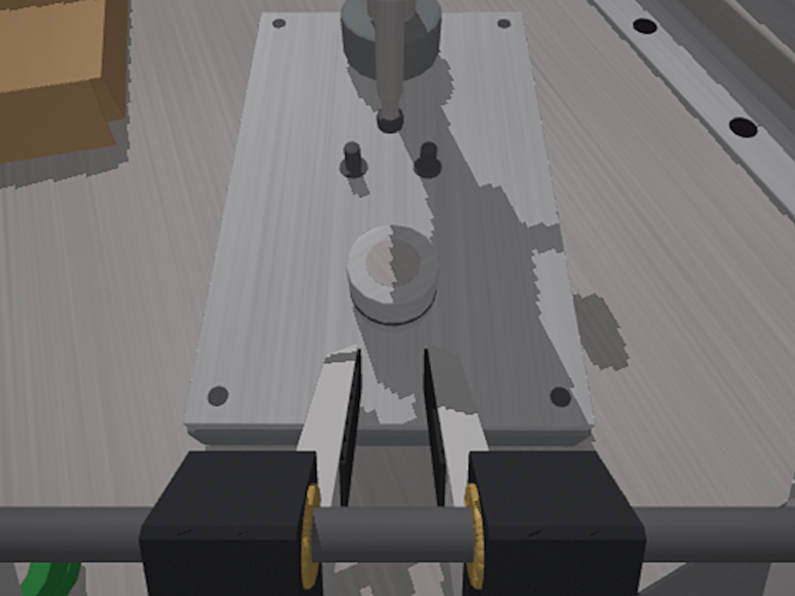

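```bash
python3 -m handwheel '{"delta_pos":[[0,-8,8],[0,-8,8],[0,-7,7],[0,-7,7],[0,-7,7],[0,-5,5],[0,-4,4],[0,-2,2]],"rotation":[[0,0,0],[0,0,0],[0,0,0],[0,0,0],[0,0,0],[0,0,0],[0,0,0],[0,0,0]],"claw":[0.53,0.53,0.53,0.53,0.53,0.53,0.53,0.53]}'
python3 - <<'E'
from h import *
print(tip(),toG(tip()));E(G(-20,0,38),RT(np.pi/4)); snap('wrist','w18')
E

```

```text
time: 22.35
tool_pos: [0.6038, 0.0883, 0.0197]
ee_rot: [-2.356, -0.0, -0.378]
wrist_force: [-1.1, 0.5, -0.4]
width: 0.0219
[0.59673693 0.07050988 0.03876571] [-2.60859741e+01  3.59129580e-02  3.87657110e+01]
t 22.35 at [0.6038 0.0883 0.0197] rpy [-2.356 -0.    -0.378] w 0.0219 F [-1.1  0.5 -0.4]
delta tool mm [ 0.1 -3.7  4.8] |/8 [ 0.02 -0.47  0.61] rot [-0.     0.003  0.003] |/8 [-0.0001  0.0004  0.0004]
```

View pics/w18.png

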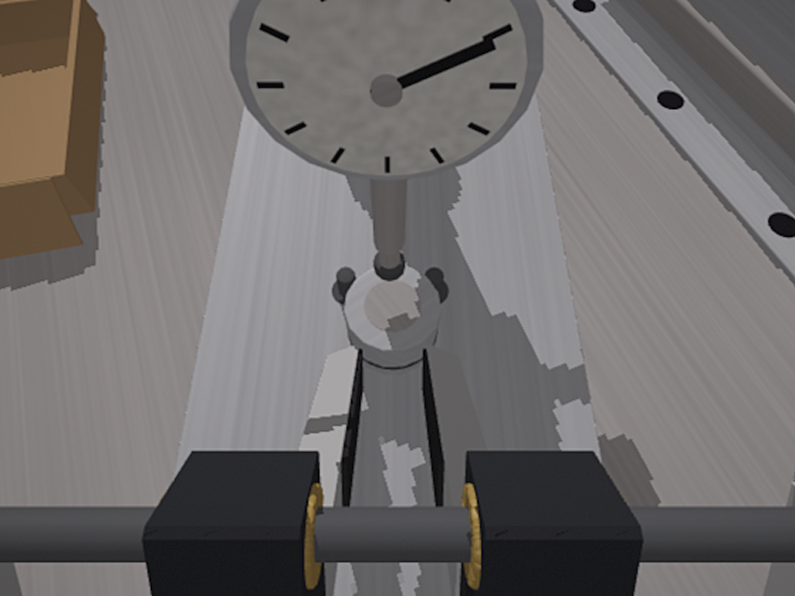

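```bash
python3 -m handwheel '{"delta_pos":[[0,-0.5,0.5],[0,-0.5,0.5],[0,-0.5,0.5],[0,-0.5,0.5],[0,-0.5,0.5],[0,-0.5,0.5],[0,-0.5,0.5],[0,0,0]],"rotation":[[0,0,0],[0,0,0],[0,0,0],[0,0,0],[0,0,0],[0,0,0],[0,0,0],[0,0,0]],"claw":[0.53,0.53,0.53,0.53,0.53,0.53,0.53,0.53]}'
python3 - <<'E'
from h import *
print(tip(),toG(tip()));E(G(-20,0,38),RT(np.pi/4)); s=snap('wrist','w19')
cv2.imwrite('pics/w19c.png',cv2.resize(s['color'][150:270,200:340,::-1],None,fx=5,fy=5,interpolation=cv2.INTER_CUBIC))
E

```

```text
time: 23.4
tool_pos: [0.6055, 0.0927, 0.0197]
ee_rot: [-2.356, -0.0, -0.378]
wrist_force: [-0.1, -1.1, 0.4]
width: 0.0223
[0.59849153 0.0749129  0.03875884] [-21.34625357   0.0501996   38.7588375 ]
t 23.40 at [0.6055 0.0927 0.0197] rpy [-2.356 -0.    -0.378] w 0.0223 F [-0.1 -1.1  0.4]
delta tool mm [ 0.1 -0.4  1.5] |/8 [ 0.02 -0.05  0.19] rot [-0.001  0.003  0.003] |/8 [-0.0001  0.0004  0.0004]
```

View pics/w19c.png

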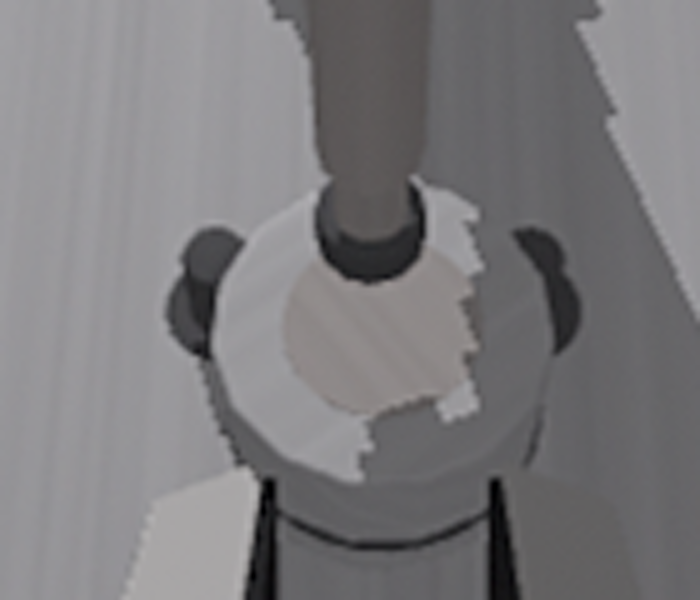

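```bash
python3 -m handwheel '{"delta_pos":[[0,-0.3,0.3],[0,-0.3,0.3],[0,-0.3,0.3],[0,-0.3,0.3],[0,-0.3,0.3],[0,0,0],[0,0,0],[0,0,0]],"rotation":[[0,0,0],[0,0,0],[0,0,0],[0,0,0],[0,0,0],[0,0,0],[0,0,0],[0,0,0]],"claw":[0.53,0.53,0.53,0.53,0.53,0.53,0.53,0.53]}'
python3 - <<'E'
from h import *
print(tip(),toG(tip()));E(G(-20,0,38),RT(np.pi/4)); s=snap('wrist','w20')
cv2.imwrite('pics/w20c.png',cv2.resize(s['color'][150:270,200:340,::-1],None,fx=5,fy=5,interpolation=cv2.INTER_CUBIC))
E

```

```text
time: 24.45
tool_pos: [0.6062, 0.0945, 0.0196]
ee_rot: [-2.356, 0.0, -0.378]
wrist_force: [-1.5, -1.7, -0.8]
width: 0.0219
[0.59913227 0.07678762 0.03868005] [-19.36782744   0.15495001  38.68004816]
t 24.45 at [0.6062 0.0945 0.0196] rpy [-2.356  0.    -0.378] w 0.0219 F [-1.5 -1.7 -0.8]
delta tool mm [0.2 0.9 0. ] |/8 [0.03 0.12 0.  ] rot [-0.     0.003  0.003] |/8 [-0.      0.0004  0.0004]
```

View pics/w20c.png

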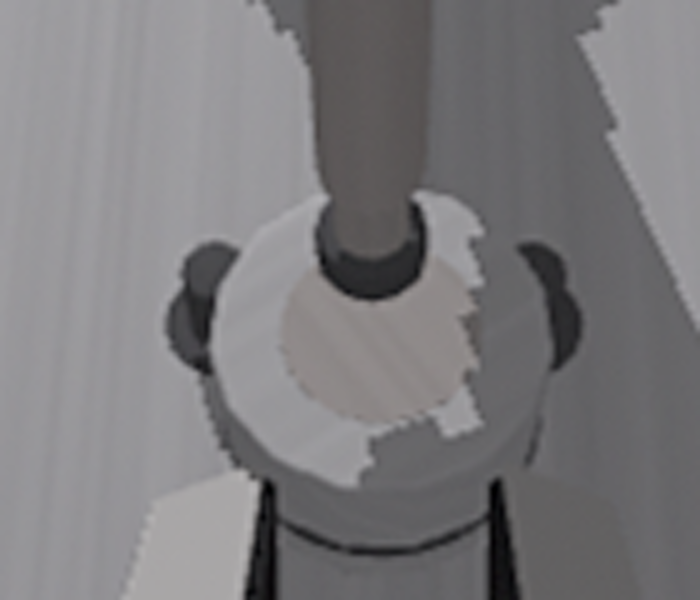

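```bash
python3 -m handwheel '{"delta_pos":[[0,-0.3,0.3],[0,-0.3,0.3],[0,-0.3,0.3],[0,-0.3,0.3],[0,-0.3,0.3],[0,0,0],[0,0,0],[0,0,0]],"rotation":[[0,0,0],[0,0,0],[0,0,0],[0,0,0],[0,0,0],[0,0,0],[0,0,0],[0,0,0]],"claw":[0.53,0.53,0.53,0.53,0.53,0.53,0.53,0.53]}'
python3 - <<'E'
from h import *
print(tip(),toG(tip()));E(G(-20,0,38),RT(np.pi/4)); s=snap('wrist','w21')
cv2.imwrite('pics/w21c.png',cv2.resize(s['color'][150:270,200:340,::-1],None,fx=5,fy=5,interpolation=cv2.INTER_CUBIC))
E

```

```text
time: 25.5
tool_pos: [0.6064, 0.0959, 0.0194]
ee_rot: [-2.357, 0.001, -0.377]
wrist_force: [-5.1, -6.5, 2.6]
width: 0.0219
[0.59937261 0.07813194 0.0385534 ] [-18.03087566   0.43336246  38.55340308]
t 25.50 at [0.6064 0.0959 0.0194] rpy [-2.357e+00  1.000e-03 -3.770e-01] w 0.0219 F [-5.1 -6.5  2.6]
delta tool mm [ 0.5  1.8 -1. ] |/8 [ 0.07  0.22 -0.13] rot [0.001 0.004 0.003] |/8 [0.0001 0.0005 0.0004]
```

View pics/w21c.png

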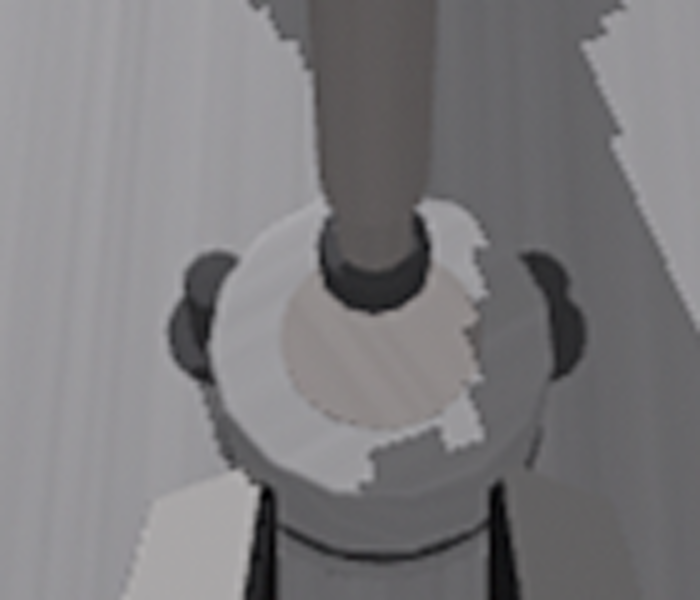

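```bash
python3 -m handwheel '{"delta_pos":[[0,0.7,-0.7],[-0.6,0.7,-0.7],[-0.3,0,0],[0,-0.5,0.5],[0,-0.5,0.5],[0,-0.4,0.4],[0,0,0],[0,0,0]],"rotation":[[0,0,0],[0,0,0],[0,0,0],[0,0,0],[0,0,0],[0,0,0],[0,0,0],[0,0,0]],"claw":[0.53,0.53,0.53,0.53,0.53,0.53,0.53,0.53]}'
python3 - <<'E'
from h import *
print(tip(),toG(tip()));E(G(-20,0,38),RT(np.pi/4)); s=snap('wrist','w22')
F=robot.get_obs()['wrist_force'];print(F@gx,F@gy)
cv2.imwrite('pics/w22c.png',cv2.resize(s['color'][150:270,200:340,::-1],None,fx=5,fy=5,interpolation=cv2.INTER_CUBIC))
E

```

```text
time: 26.55
tool_pos: [0.606, 0.0964, 0.0196]
ee_rot: [-2.357, 0.0, -0.378]
wrist_force: [-4.5, -4.5, 2.5]
width: 0.0219
[0.59897041 0.07869388 0.03870883] [-17.65950967   1.01614177  38.70883478]
t 26.55 at [0.606  0.0964 0.0196] rpy [-2.357  0.    -0.378] w 0.0219 F [-4.5 -4.5  2.5]
delta tool mm [ 1.1  2.2 -1.2] |/8 [ 0.14  0.27 -0.14] rot [0.    0.003 0.003] |/8 [0.     0.0004 0.0004]
-4.618187010473331 2.0228483506038155
```

View pics/w22c.png

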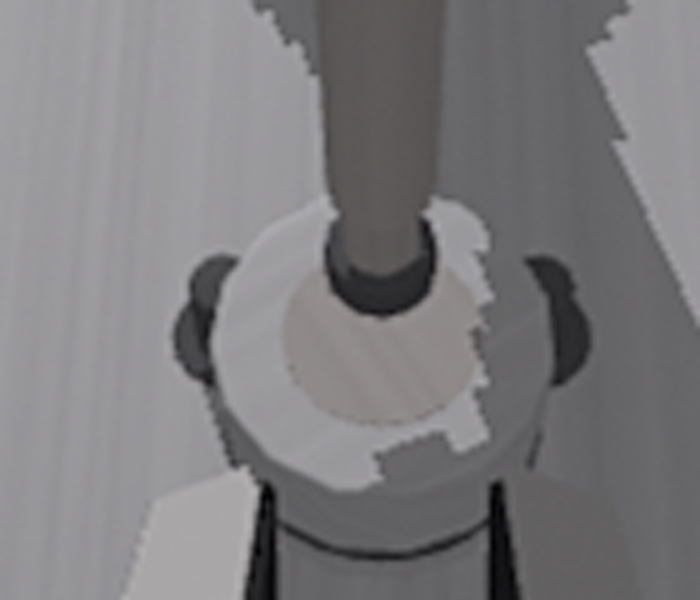

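```bash
python3 -m handwheel '{"delta_pos":[[0,0.5,-0.5],[-0.5,0.3,-0.3],[0,0,0],[0,-0.4,0.4],[0,-0.4,0.4],[0,-0.3,0.3],[0,0,0],[0,0,0]],"rotation":[[0,0,0],[0,0,0],[0,0,0],[0,0,0],[0,0,0],[0,0,0],[0,0,0],[0,0,0]],"claw":[0.53,0.53,0.53,0.53,0.53,0.53,0.53,0.53]}'
python3 - <<'E'
from h import *
print(tip(),toG(tip()));s=snap('wrist','w22')
F=robot.get_obs()['wrist_force'];print(F@gx,F@gy,F)
cv2.imwrite('pics/w23c.png',cv2.resize(s['color'][150:270,200:340,::-1],None,fx=5,fy=5,interpolation=cv2.INTER_CUBIC))
E

```

```text
time: 27.6
tool_pos: [0.606, 0.0966, 0.0197]
ee_rot: [-2.357, -0.001, -0.378]
wrist_force: [-2.9, -5.8, 2.8]
width: 0.0223
[0.59890586 0.0789158  0.03878967] [-17.4776784    1.15880191  38.78966955]
-6.4225112632022325 0.7394514669956717 [-3.08160811 -5.68323243  1.73642433]
```

View pics/w23c.png

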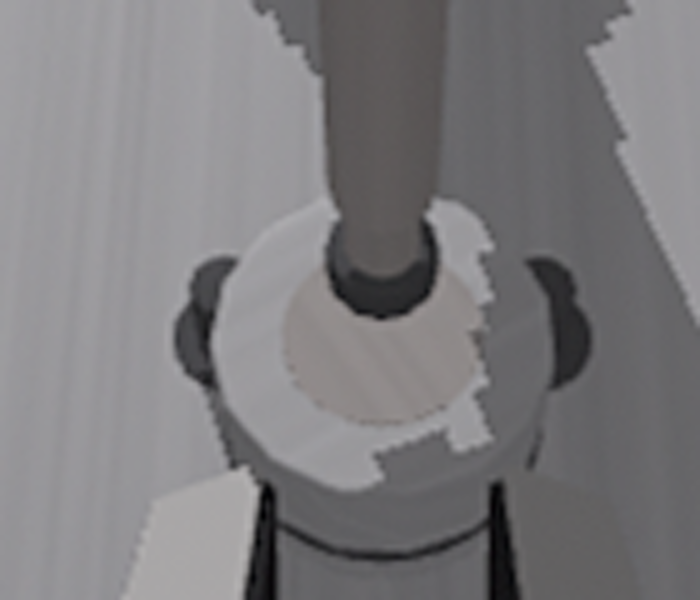

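```bash
sed -i '23s/.*/NEST=np.array([.6055,.0951,0]); YAW=np.radians(68.1)/' h.py; python3 -m handwheel '{"delta_pos":[[0,4,-4],[0,16,-16],[0,28,-28],[0,0,0],[0,-30,-30],[0,-40,-40],[0,-40,-40],[0,-24,-24]],"rotation":[[0,0,0],[0,0,0],[0,0,0],[0,0,0],[0,0,0],[0,0,0],[0,0,0],[0,0,0]],"claw":[0.53,0.53,0.53,1,1,1,1,1]}'
python3 - <<'E'
from h import *
print(tip(),toG(tip()));E(G(36,120,228),RT(np.pi/4)); s=snap('wrist','w24')
E

```

```text
time: 28.65
tool_pos: [0.5817, 0.0354, 0.2131]
ee_rot: [-2.354, -0.005, -0.377]
wrist_force: [1.3, -1.0, -0.4]
width: 0.0004
[0.5746052  0.01768891 0.23218074] [-8.33482038e+01 -2.08073793e-01  2.32180738e+02]
t 28.65 at [0.5817 0.0354 0.2131] rpy [-2.354 -0.005 -0.377] w 0.0004 F [ 1.3 -1.  -0.4]
delta tool mm [-119.5  -82.1   87.6] |/8 [-14.94 -10.26  10.95] rot [-0.002  0.001  0.007] |/8 [-0.0002  0.0001  0.0009]
```

View pics/w24.png

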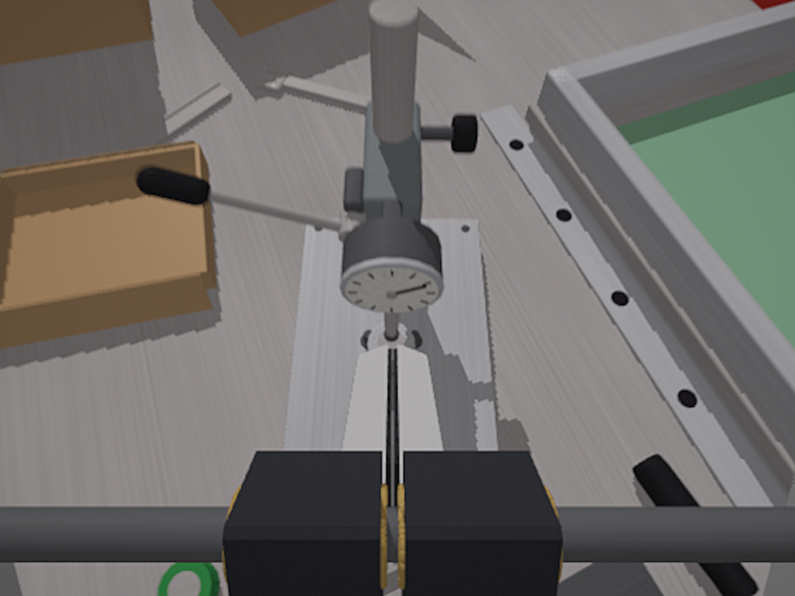

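```bash
python3 -m handwheel '{"delta_pos":[[-15,-10,11],[-15,-10,11],[-15,-10,11],[-15,-10,11],[-15,-10,11],[-15,-10,11],[-15,-11,11],[-15,-11,11]],"rotation":[[0,0,0],[0,0,0],[0,0,0],[0,0,0],[0,0,0],[0,0,0],[0,0,0],[0,0,0]],"claw":[1,1,1,1,1,1,1,1]}'
python3 - <<'E'
from h import *
print(tip(),toG(tip()));E(G(36,120,180),RT(np.pi/4)); s=snap('wrist','w25')
E

```

```text
time: 29.7
tool_pos: [0.5132, 0.1916, 0.2051]
ee_rot: [-2.356, -0.0, -0.378]
wrist_force: [0.5, -0.4, -0.4]
width: 0.0006
[0.50610277 0.17382829 0.22421775] [ 35.97300847 121.58904767 224.21775192]
t 29.70 at [0.5132 0.1916 0.2051] rpy [-2.356 -0.    -0.378] w 0.0006 F [ 0.5 -0.4 -0.4]
delta tool mm [ 1.6 31.3 31.3] |/8 [0.21 3.91 3.91] rot [-0.001  0.003  0.003] |/8 [-0.0001  0.0003  0.0004]
```

View pics/w25.png

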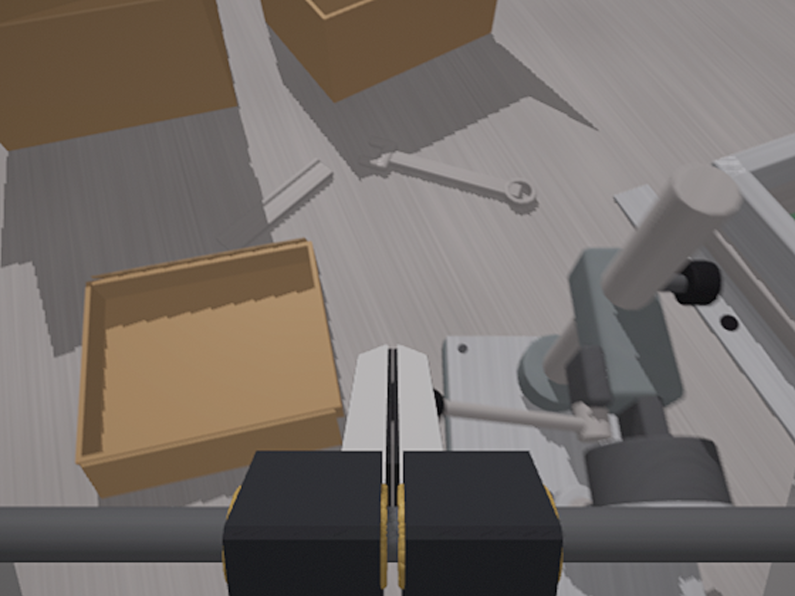

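```bash
python3 -m handwheel '{"delta_pos":[[0,4,4],[0,4,4],[0,4,4],[0,4,4],[0,4,4],[0,3,3],[0,3,3],[0,2,2]],"rotation":[[0,0,0],[0,0,0],[0,0,0],[0,0,0],[0,0,0],[0,0,0],[0,0,0],[0,0,0]],"claw":[1,1,1,1,1,1,1,1]}'
python3 - <<'E'
from h import *
print(tip(),toG(tip()));E(G(36,120,173),RT(np.pi/4)); s=snap('scene','s26')
cv2.imwrite('pics/s26c.png',cv2.resize(s['color'][130:270,240:400,::-1],None,fx=4,fy=4,interpolation=cv2.INTER_CUBIC))
E

```

```text
time: 30.75
tool_pos: [0.5136, 0.1904, 0.1651]
ee_rot: [-2.356, 0.0, -0.378]
wrist_force: [-0.8, 0.3, 1.1]
width: 0.0005
[0.50656023 0.17260976 0.18413435] [ 35.01303638 120.71010187 184.13435223]
t 30.75 at [0.5136 0.1904 0.1651] rpy [-2.356  0.    -0.378] w 0.0005 F [-0.8  0.3  1.1]
delta tool mm [0.8 7.2 8.6] |/8 [0.1  0.9  1.07] rot [-0.     0.003  0.003] |/8 [-0.0001  0.0004  0.0004]
```

View pics/s26c.png

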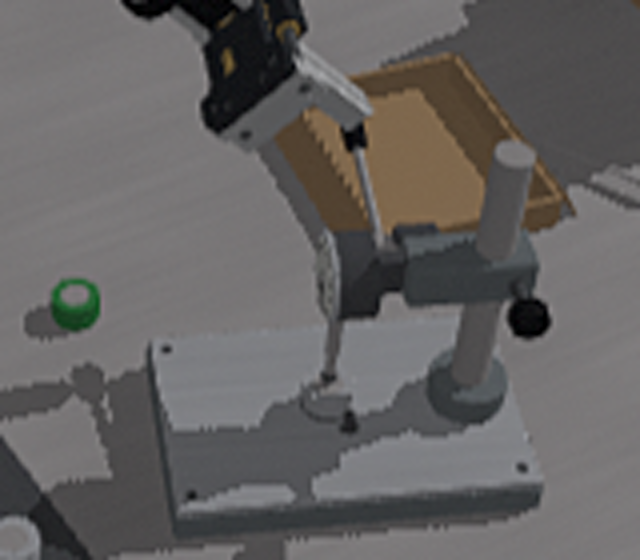

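```bash
python3 -m handwheel '{"delta_pos":[[0,1,1],[0,1,1],[0,1,1],[0,1,1],[0,1,1],[0,1,1],[0,0.7,0.7],[0,0.5,0.5]],"rotation":[[0,0,0],[0,0,0],[0,0,0],[0,0,0],[0,0,0],[0,0,0],[0,0,0],[0,0,0]],"claw":[1,1,1,1,1,1,1,1]}'
python3 - <<'E'
from h import *
print(tip(),toG(tip()));E(G(36,120,173),RT(np.pi/4))
E

```

```text
time: 31.8
tool_pos: [0.5137, 0.1903, 0.1551]
ee_rot: [-2.356, 0.0, -0.378]
wrist_force: [-0.9, -0.3, 1.7]
width: 0.0004
[0.50664134 0.17256151 0.1741901 ] [ 34.99852206 120.61684312 174.19010445]
t 31.80 at [0.5137 0.1903 0.1551] rpy [-2.356  0.    -0.378] w 0.0004 F [-0.9 -0.3  1.7]
delta tool mm [0.7 0.2 1.5] |/8 [0.09 0.02 0.19] rot [-0.001  0.003  0.003] |/8 [-0.0001  0.0004  0.0004]
```

```bash
python3 -m handwheel '{"delta_pos":[[0,0.5,0.5],[0,0.5,0.5],[0,0.5,0.5],[0,0.5,0.5],[0,0.5,0.5],[0,0.5,0.5],[0,0,0],[0,0,0]],"rotation":[[0,0,0],[0,0,0],[0,0,0],[0,0,0],[0,0,0],[0,0,0],[0,0,0],[0,0,0]],"claw":[1,1,1,1,1,1,1,1]}'
python3 - <<'E'
from h import *
print(tip(),toG(tip()));E(G(36,120,173),RT(np.pi/4));s=snap('scene','s27')
cv2.imwrite('pics/s27c.png',cv2.resize(s['color'][130:270,240:400,::-1],None,fx=4,fy=4,interpolation=cv2.INTER_CUBIC))
E

```

```text
time: 32.8
tool_pos: [0.5137, 0.1904, 0.1511]
ee_rot: [-2.355, -0.0, -0.378]
wrist_force: [-0.5, 0.3, 1.6]
width: 0.0005
[0.50667787 0.17262469 0.17021839] [ 35.07076766 120.60651292 170.21838729]
t 32.80 at [0.5137 0.1904 0.1511] rpy [-2.355 -0.    -0.378] w 0.0005 F [-0.5  0.3  1.6]
delta tool mm [ 0.7 -2.6 -1.3] |/8 [ 0.09 -0.33 -0.16] rot [-0.001  0.003  0.003] |/8 [-0.0001  0.0004  0.0004]
```

View pics/s27c.png

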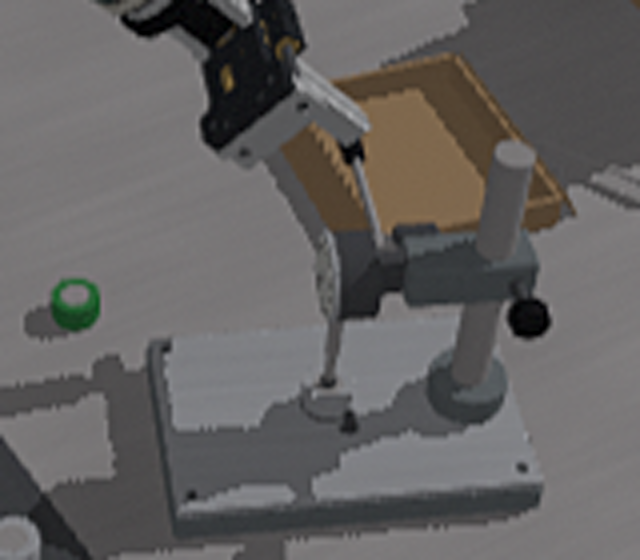

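```bash
python3 -m handwheel '{"delta_pos":[[0,0.8,0.8],[0,0.8,0.8],[0,0.8,0.8],[0,0.8,0.8],[0,0.8,0.8],[0,0.8,0.8],[0,0.5,0.5],[0,0,0]],"rotation":[[0,0,0],[0,0,0],[0,0,0],[0,0,0],[0,0,0],[0,0,0],[0,0,0],[0,0,0]],"claw":[1,1,1,1,1,1,1,1]}'
python3 - <<'E'
from h import *
print(tip(),toG(tip()));E(G(36,120,173),RT(np.pi/4))
E

```

```text
time: 33.85
tool_pos: [0.5143, 0.1912, 0.1472]
ee_rot: [-2.351, -0.003, -0.376]
wrist_force: [-7.3, -3.0, 13.3]
width: 0.0005
[0.50720719 0.17339774 0.16624339] [ 35.98546517 120.40373406 166.24339023]
t 33.85 at [0.5143 0.1912 0.1472] rpy [-2.351 -0.003 -0.376] w 0.0005 F [-7.3 -3.  13.3]
delta tool mm [ 0.5 -4.7 -4.7] |/8 [ 0.06 -0.58 -0.59] rot [-0.005  0.002  0.006] |/8 [-0.0006  0.0003  0.0008]
```

```bash
python3 -m handwheel '{"delta_pos":[[0,-5,-5],[0,-16,-16],[0,10,-10],[30,35,-35],[30,35,-35],[30,20,-20],[20,0,0],[0,0,0]],"rotation":[[0,0,0],[0,0,0],[0,0,0],[0,0,0],[0,0,0],[0,0,0],[0,0,0],[0,0,0]],"claw":[1,1,1,1,1,1,1,1]}'
python3 - <<'E'
from h import *
print(tip(),toG(tip()));s=snap('scene','s28')
cv2.imwrite('pics/s28c.png',cv2.resize(s['color'][130:270,240:400,::-1],None,fx=4,fy=4,interpolation=cv2.INTER_CUBIC))
snap('wrist','w28')
E

```

```text
time: 34.85
tool_pos: [0.5638, 0.0167, 0.1721]
ee_rot: [-2.356, 0.002, -0.38]
wrist_force: [-0.7, 0.0, 0.2]
width: 0.0006
[ 0.55679869 -0.00109129  0.19115837] [-107.41476334    9.30866064  191.1583669 ]
```

View pics/s28c.png

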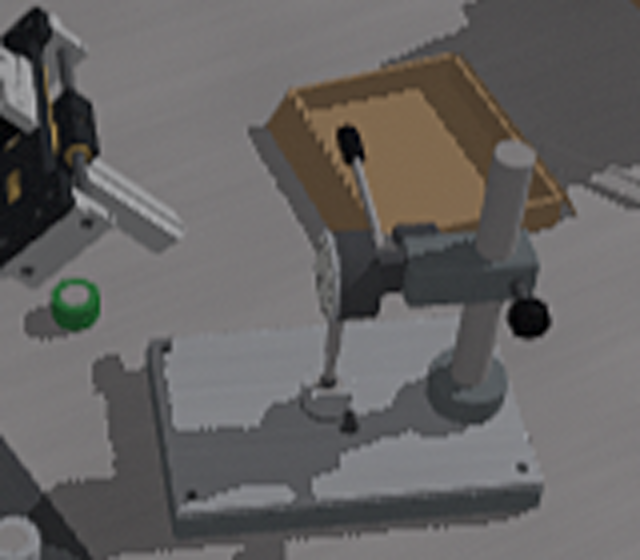

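View pics/w28.png

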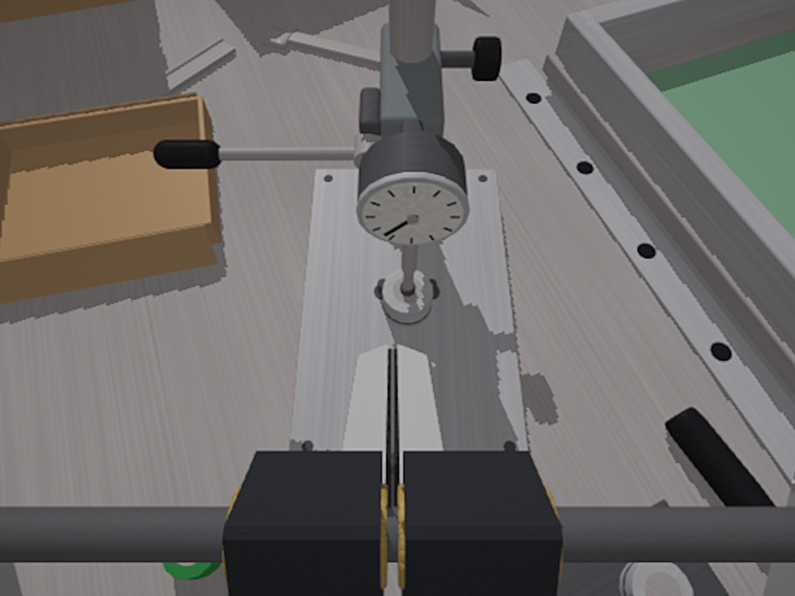

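```bash
python3 - <<'E'
from h import *
E(G(-45,126,105),RT(np.pi/4))
E

```

```text
t 34.95 at [0.5628 0.0183 0.1724] rpy [-2.356e+00  2.000e-03 -3.780e-01] w 0.0007 F [ 0.3 -0.4 -1. ]
delta tool mm [-114.7   17.6  105. ] |/8 [-14.33   2.2   13.12] rot [-0.     0.004  0.002] |/8 [-0.      0.0005  0.0003]
```

```bash
python3 -m handwheel '{"delta_pos":[[-29,4,26],[-29,5,26],[-29,4,26],[-28,5,27],[0,-14,14],[0,-16,16],[0,-16,16],[0,-15,15]],"rotation":[[0,0,0],[0,0,0],[0,0,0],[0,0,0],[0,0,0],[0,0,0],[0,0,0],[0,0,0]],"claw":[1,1,1,1,1,1,1,1]}'
python3 - <<'E'
from h import *
print(toG(tip()));E(G(42,126,162),RT(np.pi/4));snap('wrist','w29')
E

```

```text
time: 35.95
tool_pos: [0.5103, 0.1994, 0.0862]
ee_rot: [-2.356, -0.0, -0.376]
wrist_force: [0.1, 0.6, 0.4]
width: 0.0005
[ 42.20155154 127.16766555 105.27564517]
t 35.95 at [0.5103 0.1994 0.0862] rpy [-2.356 -0.    -0.376] w 0.0005 F [0.1 0.6 0.4]
delta tool mm [  1.3 -40.  -40.2] |/8 [ 0.16 -5.   -5.03] rot [-0.     0.004  0.004] |/8 [-0.      0.0005  0.0005]
```

View pics/w29.png

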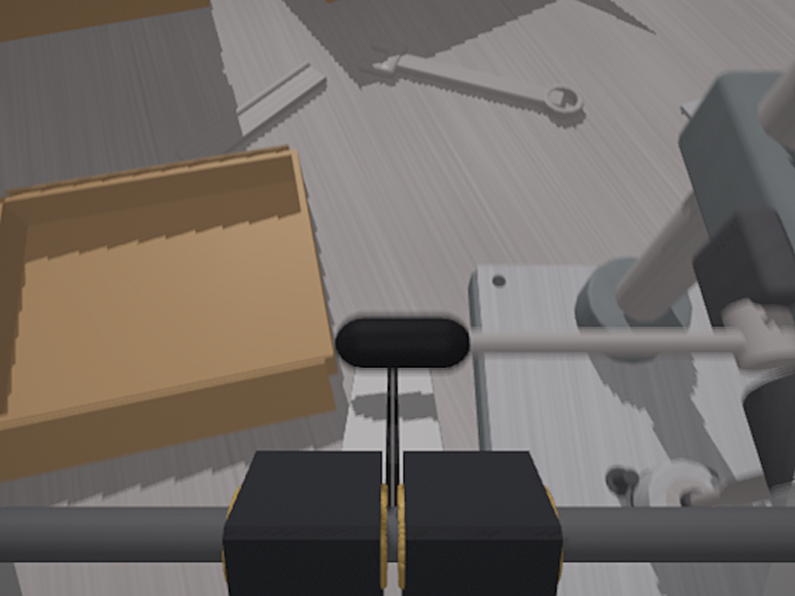

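```bash
python3 -m handwheel '{"delta_pos":[[0,-7,-7],[0,-7,-7],[0,-7,-7],[0,-7,-7],[0,-5,-5],[0,-4,-4],[0,-3,-3],[0,-2,-2]],"rotation":[[0,0,0],[0,0,0],[0,0,0],[0,0,0],[0,0,0],[0,0,0],[0,0,0],[0,0,0]],"claw":[1,1,1,1,1,1,1,1]}'
python3 - <<'E'
from h import *
print(toG(tip()))
E

```

```text
time: 37.0
tool_pos: [0.5097, 0.1973, 0.1426]
ee_rot: [-2.36, 0.004, -0.378]
wrist_force: [-0.3, -2.7, -11.6]
width: 0.0004
[ 40.08498736 126.80568156 161.75261464]
```

```bash
sed -i 's/^TIP=.*/TIP=.027 # real ~.032, half depth ~10/' h.py; python3 -m handwheel '{"delta_pos":[[0,8,8],[0,10,-10],[0,36,-36],[0,36,-36],[30,10,-10],[40,0,0],[40,10,10],[18,20,20]],"rotation":[[0,0,0],[0,0,0],[0,0,0],[0,0,0],[0,0,0],[0,0,0],[0,0,0],[0,0,0]],"claw":[1,1,1,1,-0.05,-0.05,-0.05,-0.05]}'
python3 - <<'E'
from h import *
print(toG(tip()));E(G(-75,0,41),RT(np.pi/4)); snap('wrist','w30')
E

```

```text
time: 38.0
tool_pos: [0.586, 0.0279, 0.0943]
ee_rot: [-2.354, -0.007, -0.379]
wrist_force: [-0.3, 0.1, 0.5]
width: 0.0366
[-88.73286073  -6.88596591 113.31457856]
t 38.00 at [0.586  0.0279 0.0943] rpy [-2.354 -0.007 -0.379] w 0.0366 F [-0.3  0.1  0.5]
delta tool mm [-7.4 41.6 60.7] |/8 [-0.93  5.2   7.59] rot [-0.002 -0.003  0.007] |/8 [-0.0003 -0.0004  0.0009]
```

View pics/w30.png

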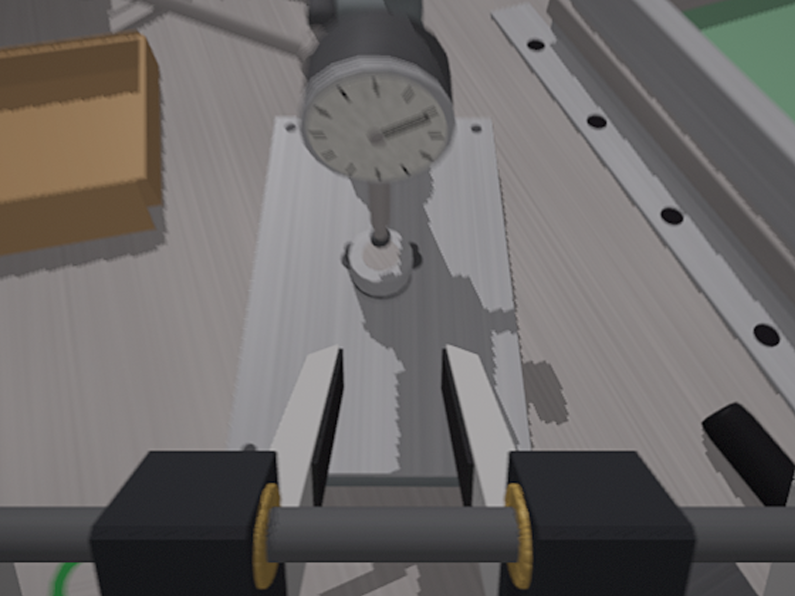

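```bash
python3 -m handwheel '{"delta_pos":[[-2,7,11],[-2,7,11],[-2,7,10],[-2,7,10],[0,6,8],[0,4,6],[0,2,3],[0,0,0]],"rotation":[[0,0,0],[0,0,0],[0,0,0],[0,0,0],[0,0,0],[0,0,0],[0,0,0],[0,0,0]],"claw":[-0.05,-0.05,-0.05,-0.05,-0.05,-0.05,-0.05,-0.05]}'
python3 - <<'E'
from h import *
print(toG(tip()));E(G(2,0,41),RT(np.pi/4)); snap('wrist','w31')
E

```

```text
time: 39.05
tool_pos: [0.58, 0.0454, 0.0216]
ee_rot: [-2.356, 0.0, -0.378]
wrist_force: [0.1, 0.1, -0.3]
width: 0.0494
[-74.7041343    5.07875036  40.72609759]
t 39.05 at [0.58   0.0454 0.0216] rpy [-2.356  0.    -0.378] w 0.0494 F [ 0.1  0.1 -0.3]
delta tool mm [  5.5 -54.4  54.1] |/8 [ 0.69 -6.8   6.76] rot [-0.001  0.003  0.003] |/8 [-0.0001  0.0004  0.0004]
```

View pics/w31.png

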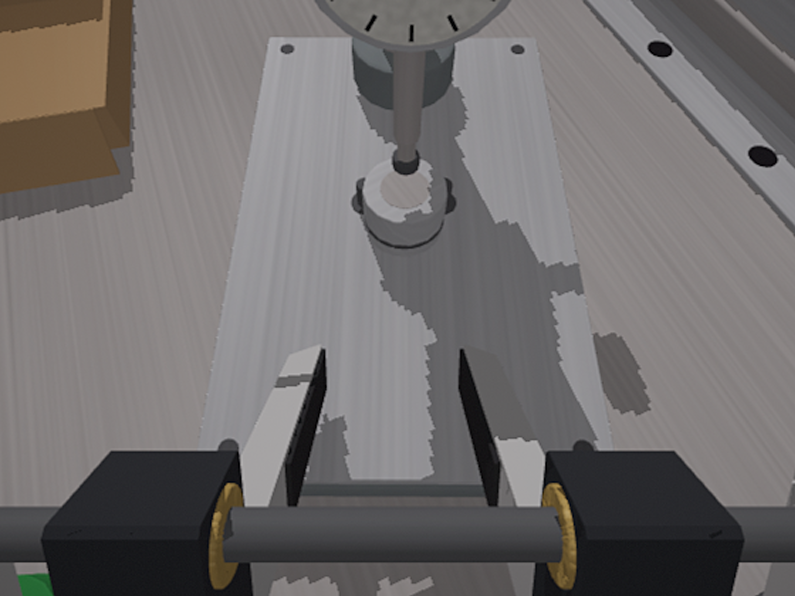

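```bash
python3 -m handwheel '{"delta_pos":[[3,-3,3],[2.5,-8,8],[0,-10,10],[0,-10,10],[0,-10,10],[0,-8,8],[0,-5,5],[0,0,0]],"rotation":[[0,0,0],[0,0,0],[0,0,0],[0,0,0],[0,0,0],[0,0,0],[0,0,0],[0,0,0]],"claw":[-0.05,-0.05,-0.05,-0.05,-0.05,-0.05,-0.05,-0.05]}'
python3 - <<'E'
from h import *
print(toG(tip()));E(G(2,0,41),RT(np.pi/4)); snap('wrist','w32')
E

```

```text
time: 40.1
tool_pos: [0.6132, 0.1149, 0.0218]
ee_rot: [-2.356, -0.0, -0.377]
wrist_force: [0.2, -0.3, -0.3]
width: 0.0495
[ 2.09613657  0.16142016 40.86511675]
t 40.10 at [0.6132 0.1149 0.0218] rpy [-2.356 -0.    -0.377] w 0.0495 F [ 0.2 -0.3 -0.3]
delta tool mm [ 0.3 -0.  -0.2] |/8 [ 0.03 -0.   -0.02] rot [-0.     0.003  0.004] |/8 [-0.      0.0004  0.0005]
```

View pics/w32.png

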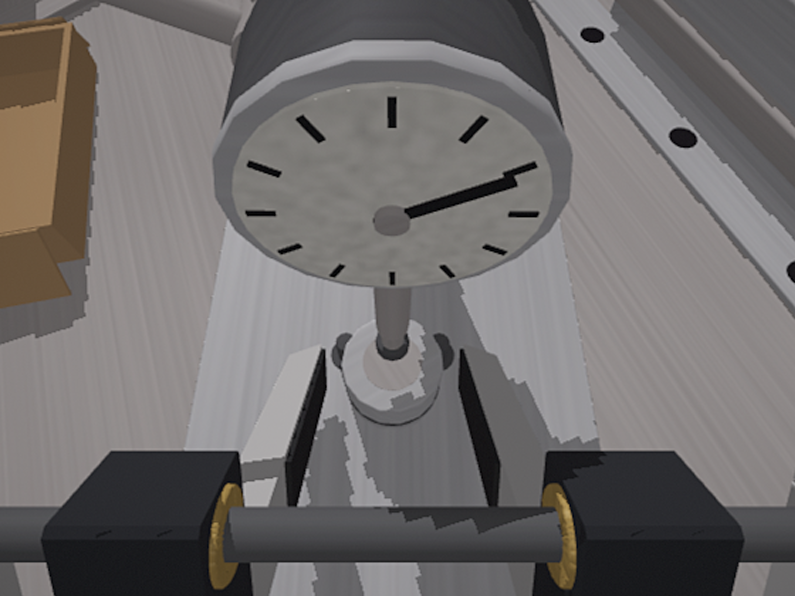

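```bash
python3 -m handwheel '{"delta_pos":[[0,0,0],[0,0,0],[0,0,0],[0,0,0],[0,-1.5,-1.5],[0,-1,-1],[0,6,-6],[0,12,-12]],"rotation":[[0,0,0],[0,0,0],[0,0,0],[0,0,0],[0,0,0],[0,0,0],[0,0,0],[0,0,0]],"claw":[1,1,1,1,1,1,1,1]}'
python3 - <<'E'
from h import *
print(toG(tip())); snap('wrist','w33')
E

```

```text
time: 41.15
tool_pos: [0.6037, 0.0903, 0.0255]
ee_rot: [-2.355, -0.001, -0.377]
wrist_force: [0.7, 0.3, -0.5]
width: 0.0352
[-24.19786666  -0.18836724  44.62478272]
```

View pics/w33.png

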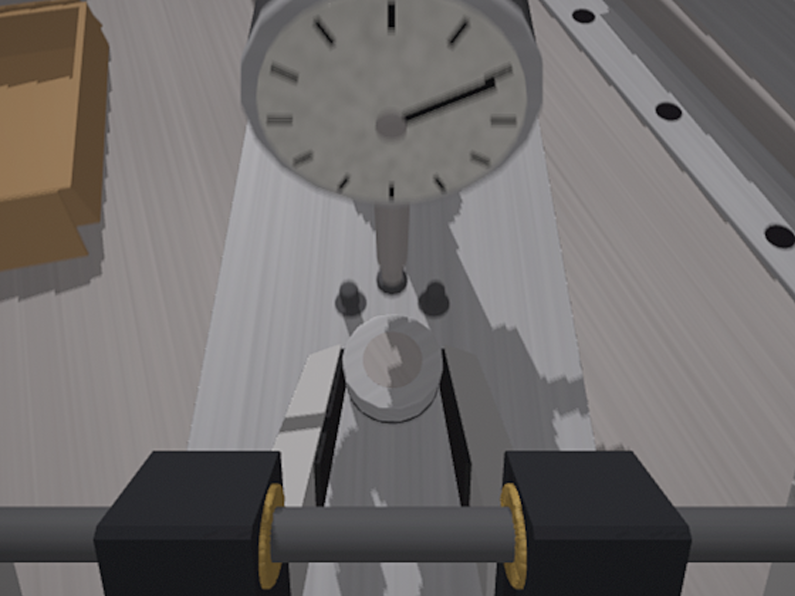

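```bash
python3 -m handwheel '{"delta_pos":[[0,16,-16],[0,10,-30],[0,0,-40],[0,-20,-20],[0,-10,-10],[0,20,-20],[0,30,-30],[0,20,-20]],"rotation":[[0,0,0],[0,0,0],[0,0,0],[0,0,0],[0,0,0],[0,0,0],[0,0,0],[0,0,0]],"claw":[1,1,1,1,1,1,1,1]}'
python3 - <<'E'
from h import *
print(tip());E([.512,-.318,.08],RT(np.pi/4))
s=snap('wrist','w34')
E

```

```text
time: 42.2
tool_pos: [0.5373, -0.0761, 0.1096]
ee_rot: [-2.356, 0.001, -0.378]
wrist_force: [0.4, 1.2, -0.9]
width: 0.0349
[ 0.53026361 -0.09380322  0.12863882]
t 42.20 at [ 0.5373 -0.0761  0.1096] rpy [-2.356e+00  1.000e-03 -3.780e-01] w 0.0349 F [ 0.4  1.2 -0.9]
delta tool mm [  66.   186.4 -117.8] |/8 [  8.25  23.3  -14.73] rot [-0.     0.003  0.002] |/8 [-0.0001  0.0004  0.0003]
```

View pics/w34.png

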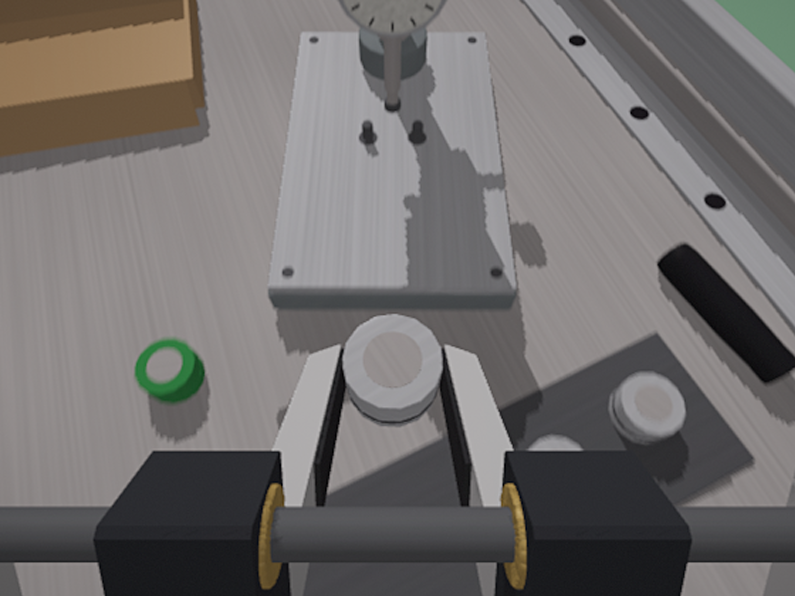

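```bash
python3 -m handwheel '{"delta_pos":[[8,20,-14],[8,26,-16],[8,26,-16],[8,26,-16],[8,26,-16],[8,25,-15],[9,22,-14],[9,15,-11]],"rotation":[[0,0,0],[0,0,0],[0,0,0],[0,0,0],[0,0,0],[0,0,0],[0,0,0],[0,0,0]],"claw":[1,1,1,1,1,1,1,1]}'
python3 - <<'E'
from h import *
print(tip());E([.512,-.318,.0165],RT(np.pi/4))
s=snap('wrist','w35')
E

```

```text
time: 43.25
tool_pos: [0.5199, -0.3002, 0.0604]
ee_rot: [-2.355, 0.001, -0.378]
wrist_force: [0.0, 0.1, -0.9]
width: 0.0353
[ 0.51289032 -0.31802067  0.07947829]
t 43.25 at [ 0.5199 -0.3002  0.0604] rpy [-2.355e+00  1.000e-03 -3.780e-01] w 0.0353 F [ 0.   0.1 -0.9]
delta tool mm [-0.7 44.8 44.3] |/8 [-0.08  5.61  5.53] rot [-0.001  0.004  0.002] |/8 [-0.0002  0.0005  0.0002]
```

View pics/w35.png

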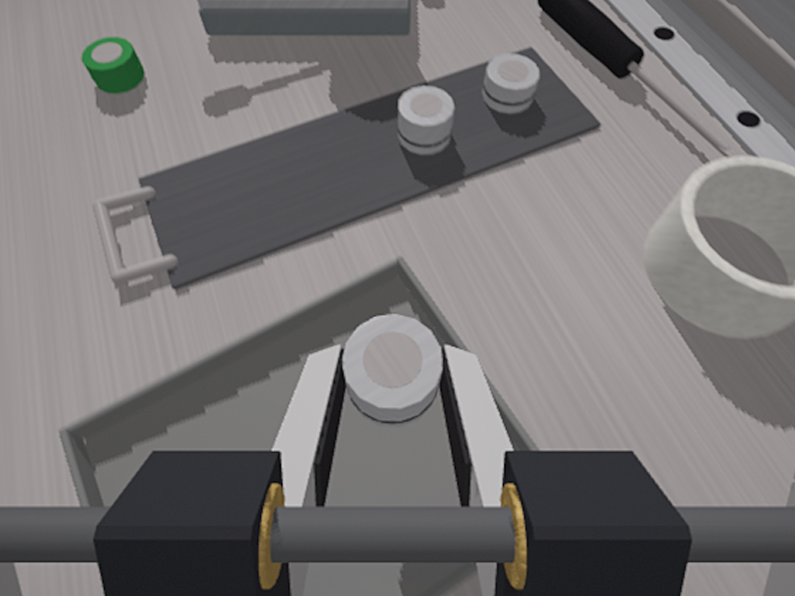

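```bash
python3 -m handwheel '{"delta_pos":[[0,7,7],[0,8,8],[0,8,8],[0,7,7],[0,6,6],[0,4,4],[0,2,2],[0,1,1]],"rotation":[[0,0,0],[0,0,0],[0,0,0],[0,0,0],[0,0,0],[0,0,0],[0,0,0],[0,0,0]],"claw":[1,1,1,1,1,1,1,1]}'
python3 - <<'E'
from h import *
print(tip());E([.512,-.318,.0165],RT(np.pi/4))
s=snap('wrist','w36')
E

```

```text
time: 44.3
tool_pos: [0.5201, -0.2992, 0.0012]
ee_rot: [-2.356, -0.0, -0.378]
wrist_force: [0.9, 0.4, -0.9]
width: 0.0353
[ 0.5130876  -0.31694421  0.02025098]
t 44.30 at [ 0.5201 -0.2992  0.0012] rpy [-2.356 -0.    -0.378] w 0.0353 F [ 0.9  0.4 -0.9]
delta tool mm [-0.6  3.6  1.7] |/8 [-0.07  0.46  0.21] rot [-0.     0.003  0.003] |/8 [-0.      0.0003  0.0004]
```

View pics/w36.png

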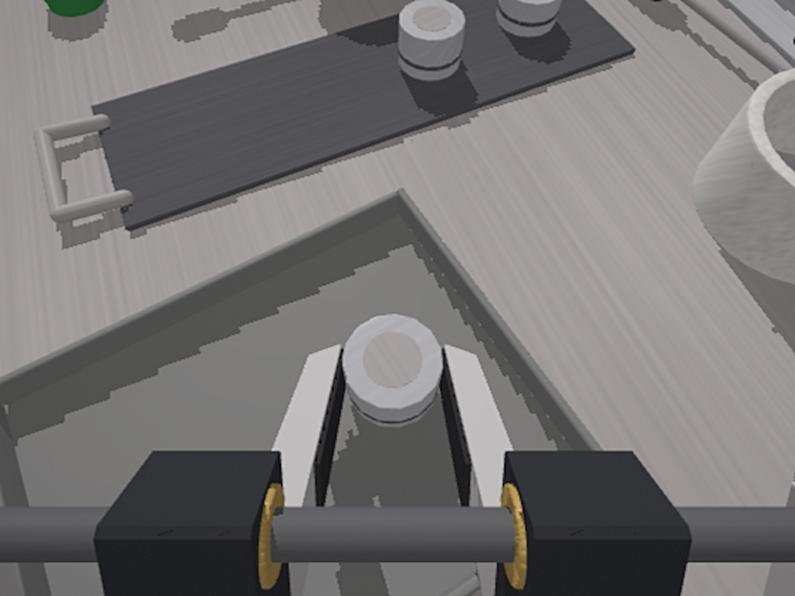

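```bash
python3 -m handwheel '{"delta_pos":[[0,1.6,1.6],[0,1.6,1.6],[0,0,0],[0,0,0],[0,0,0],[0,0,0],[0,0,-10],[0,0,-30]],"rotation":[[0,0,0],[0,0,0],[0,0,0],[0,0,0],[0,0,0],[0,0,0],[0,0,0],[0,0,0]],"claw":[1,1,1,0,0,0,0,0]}'
python3 - <<'E'
from h import *
print(tip());
s=snap('wrist','w37')
print([onz(s,np.array(c)/1.42,z) for c,z in (((0,0),.0),)])
E([.605-.02*.37,-.144-.02*.93,.09],RT(np.pi/4))
E

```

```text
time: 45.35
tool_pos: [0.5091, -0.3243, 0.0245]
ee_rot: [-2.354, 0.003, -0.377]
wrist_force: [-0.0, -0.0, 0.6]
width: 0.0469
[ 0.50208586 -0.34213616  0.04353521]
[array([0.34875671, 0.03306543, 0.        ])]
t 45.40 at [ 0.5096 -0.3293  0.0281] rpy [-2.359 -0.004 -0.38 ] w 0.0468 F [ 0.2 -1.2  2.1]
delta tool mm [  20.2 -176.6  115.3] |/8 [  2.53 -22.07  14.42] rot [ 0.003 -0.001  0.005] |/8 [ 0.0004 -0.0002  0.0006]
```

View pics/w37.png

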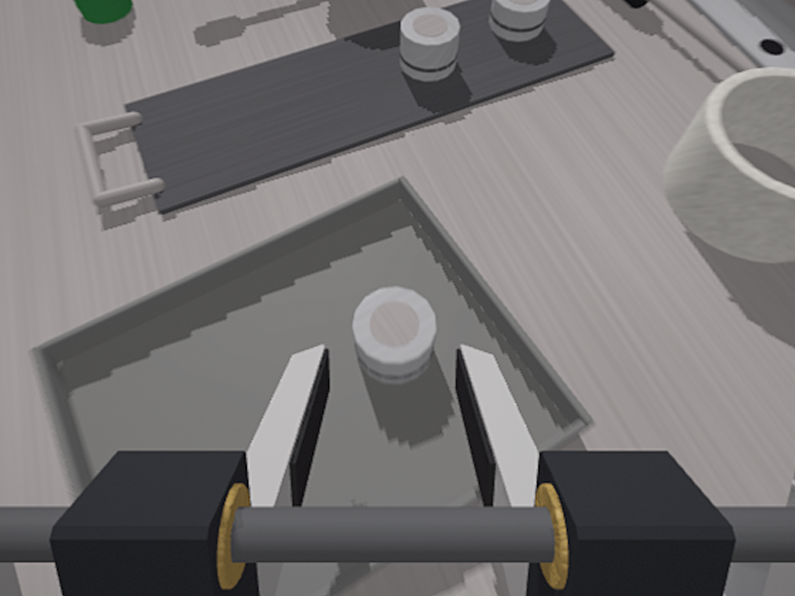

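```bash
python3 -m handwheel '{"delta_pos":[[0,-8,-26],[0,-33,-33],[3,-19,19],[4,-30,30],[4,-30,30],[4,-30,30],[4,-20,20],[0,0,10]],"rotation":[[0,0,0],[0,0,0],[0,0,0],[0,0,0],[0,0,0],[0,0,0],[0,0,0],[0,0,0]],"claw":[0,0,0,0,0,0,0,0]}'
python3 - <<'E'
from h import *
import pickle
print(tip());
s=snap('wrist','w38'); pickle.dump(s,open('w38.pkl','wb'))
E([.605+.003*.37,-.144+.003*.93,.015],RT(np.pi/4))
E

```

```text
time: 46.4
tool_pos: [0.5932, -0.1669, 0.0893]
ee_rot: [-2.356, -0.002, -0.376]
wrist_force: [-0.5, -0.4, 0.7]
width: 0.0471
[ 0.58613773 -0.18462459  0.10839202]
t 46.45 at [ 0.5923 -0.1666  0.0876] rpy [-2.356e+00  1.000e-03 -3.760e-01] w 0.0468 F [ 0.2  0.3 -0.9]
delta tool mm [ 3.7 31.  98.6] |/8 [ 0.46  3.88 12.32] rot [-0.     0.005  0.004] |/8 [-0.      0.0006  0.0005]
```

View pics/w38.png

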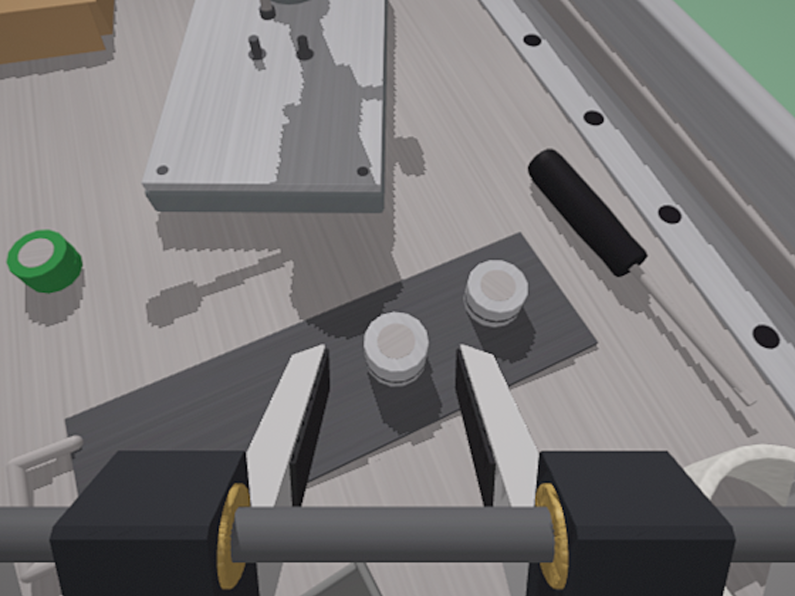

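```bash
python3 - <<'E'
from h import *
import pickle
s=pickle.load(open('w38.pkl','rb'))
for n,c in dict(c=(396,341),d=(496.5,285)).items():
  for z in (.03,.025): print(n,z,onz(s,np.array(c)/1.42,z))
for c in ((145,185),(383,184)): print(toG(onz(s,np.array(c)/1.42,.03)))
E([.6045+.003*.37,-.1445+.003*.93,.06],RT(np.pi/4))
E
```

```text
c 0.03 [ 0.60430457 -0.14594234  0.03      ]
c 0.025 [ 0.60511629 -0.14403603  0.025     ]
d 0.03 [ 0.67165644 -0.13481287  0.03      ]
d 0.025 [ 0.67372369 -0.13269909  0.025     ]
[-116.62223692   73.54243476   30.        ]
[-114.63027127  -80.16137253   30.        ]
t 46.45 at [ 0.5923 -0.1666  0.0876] rpy [-2.356e+00  1.000e-03 -3.760e-01] w 0.0468 F [ 0.2  0.3 -0.9]
delta tool mm [ 3.3 -0.3 66.3] |/8 [ 0.42 -0.04  8.29] rot [-0.     0.005  0.004] |/8 [-0.      0.0006  0.0005]
```

```bash
python3 -m handwheel '{"delta_pos":[[1,0,17],[1,0,17],[1,0,16],[0.3,0,16],[0,10,10],[0,11,11],[0,7,7],[0,4,4]],"rotation":[[0,0,0],[0,0,0],[0,0,0],[0,0,0],[0,0,0],[0,0,0],[0,0,0],[0,0,0]],"claw":[0,0,0,0,0,0,0,0]}'
python3 - <<'E'
from h import *
print(tip());
s=snap('wrist','w39')
E([.6056,-.1422,.015],RT(np.pi/4))
E

```

```text
time: 47.45
tool_pos: [0.6126, -0.1261, -0.0042]
ee_rot: [-2.355, 0.001, -0.379]
wrist_force: [-0.7, 0.1, -0.6]
width: 0.0471
[ 0.60551242 -0.143822    0.01482677]
t 47.50 at [ 0.6123 -0.1259 -0.0047] rpy [-2.355e+00  2.000e-03 -3.780e-01] w 0.0468 F [-0.5  0.3 -0.6]
delta tool mm [-0.2 -1.5  0.6] |/8 [-0.02 -0.18  0.08] rot [-0.001  0.004  0.002] |/8 [-0.0001  0.0005  0.0002]
```

View pics/w39.png

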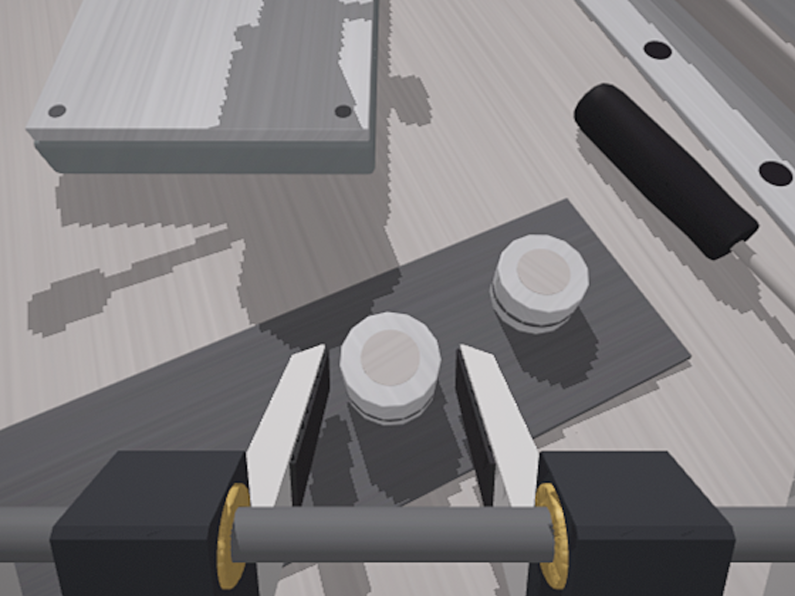

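```bash
python3 -m handwheel '{"delta_pos":[[0,-1,0],[0,0,0],[0,0,0],[0,0,0],[0,-4,-4],[0,-14,-14],[0,-16,-16],[0,-12,-12]],"rotation":[[0,0,0],[0,0,0],[0,0,0],[0,0,0],[0,0,0],[0,0,0],[0,0,0],[0,0,0]],"claw":[1,1,1,1,1,1,1,1]}'
python3 - <<'E'
from h import *
print(tip());
s=snap('wrist','w40')
E(G(-55,0,80),RT(np.pi/4))
E

```

```text
time: 48.5
tool_pos: [0.6138, -0.1258, 0.0653]
ee_rot: [-2.356, -0.003, -0.378]
wrist_force: [0.3, -0.3, -0.6]
width: 0.0352
[ 0.60669025 -0.14346998  0.08437899]
t 48.55 at [ 0.6149 -0.1263  0.0677] rpy [-2.357 -0.007 -0.378] w 0.0354 F [ 0.4 -0.5  0.9]
delta tool mm [ -90.6 -113.4  122. ] |/8 [-11.32 -14.18  15.25] rot [ 0.001 -0.002  0.008] |/8 [ 0.0001 -0.0002  0.001 ]
```

View pics/w40.png

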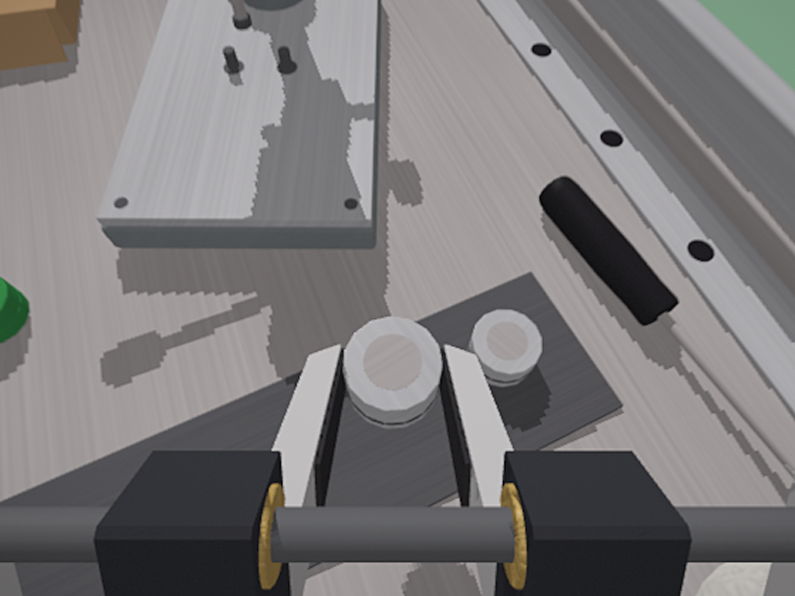

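```bash
python3 -m handwheel '{"delta_pos":[[-16,-20,21],[-16,-20,21],[-16,-20,21],[-16,-20,21],[-16,-20,22],[-11,-13,16],[0,0,0],[0,6,6]],"rotation":[[0,0,0],[0,0,0],[0,0,0],[0,0,0],[0,0,0],[0,0,0],[0,0,0],[0,0,0]],"claw":[1,1,1,1,1,1,1,1]}'
python3 - <<'E'
from h import *
print(toG(tip()));
s=snap('wrist','w41')
E(G(-55,0,41.5),RT(np.pi/4))
E

```

```text
time: 49.55
tool_pos: [0.591, 0.0616, 0.0483]
ee_rot: [-2.356, -0.003, -0.379]
wrist_force: [-0.4, -0.3, -1.2]
width: 0.0358
[-55.5524921    1.00884253  67.35434739]
t 49.60 at [0.5899 0.0616 0.0462] rpy [-2.357  0.    -0.379] w 0.0350 F [-1.  -0.5 -2.3]
delta tool mm [ 2.  16.1 17.5] |/8 [0.25 2.02 2.19] rot [0.001 0.003 0.002] |/8 [0.0001 0.0003 0.0002]
```

View pics/w41.png

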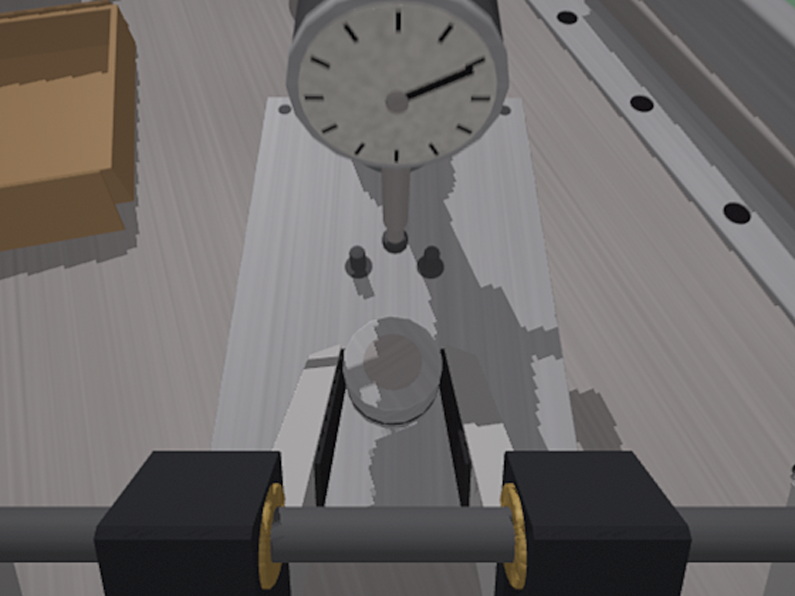

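```bash
python3 -m handwheel '{"delta_pos":[[1,4,4],[1,4,4],[0,4,4],[0,3,3],[0,1.5,1.5],[0,0.5,0.5],[0,0,0],[0,0,0]],"rotation":[[0,0,0],[0,0,0],[0,0,0],[0,0,0],[0,0,0],[0,0,0],[0,0,0],[0,0,0]],"claw":[1,1,1,1,1,1,1,1]}'
python3 - <<'E'
from h import *
print(toG(tip()));E(G(-55,0,41),RT(np.pi/4))
E

```

```text
time: 50.6
tool_pos: [0.5918, 0.0622, 0.0239]
ee_rot: [-2.355, -0.0, -0.378]
wrist_force: [-1.4, -0.1, 0.9]
width: 0.0357
[-54.79267848   0.38358131  42.98255241]
t 50.60 at [0.5918 0.0622 0.0239] rpy [-2.355 -0.    -0.378] w 0.0357 F [-1.4 -0.1  0.9]
delta tool mm [0.5 1.6 1.3] |/8 [0.06 0.2  0.16] rot [-0.001  0.003  0.003] |/8 [-0.0001  0.0004  0.0004]
```

```bash
python3 -m handwheel '{"delta_pos":[[0.4,1.2,1.2],[0,0,0],[0,0,0],[0,0,0],[0,9,-9],[0,12,-12],[0,8,-8],[0,1.2,1.2]],"rotation":[[0,0,0],[0,0,0],[0,0,0],[0,0,0],[0,0,0],[0,0,0],[0,0,0],[0,0,0]],"claw":[1,0,0,0,0,0,0.53,0.53]}'
python3 - <<'E'
from h import *
print(toG(tip()));E(G(-24,0,38.5),RT(np.pi/4));snap('wrist','w42')
E

```

```text
time: 51.6
tool_pos: [0.5771, 0.0223, 0.0203]
ee_rot: [-2.356, -0.0, -0.38]
wrist_force: [-1.2, 0.2, -0.9]
width: 0.0307
[-97.25523472  -0.84973889  39.38609849]
t 51.60 at [0.5771 0.0223 0.0203] rpy [-2.356 -0.    -0.38 ] w 0.0307 F [-1.2  0.2 -0.9]
delta tool mm [ -0.7 -51.1  52.5] |/8 [-0.08 -6.39  6.56] rot [-0.     0.001  0.002] |/8 [-0.0001  0.0001  0.0002]
```

View pics/w42.png

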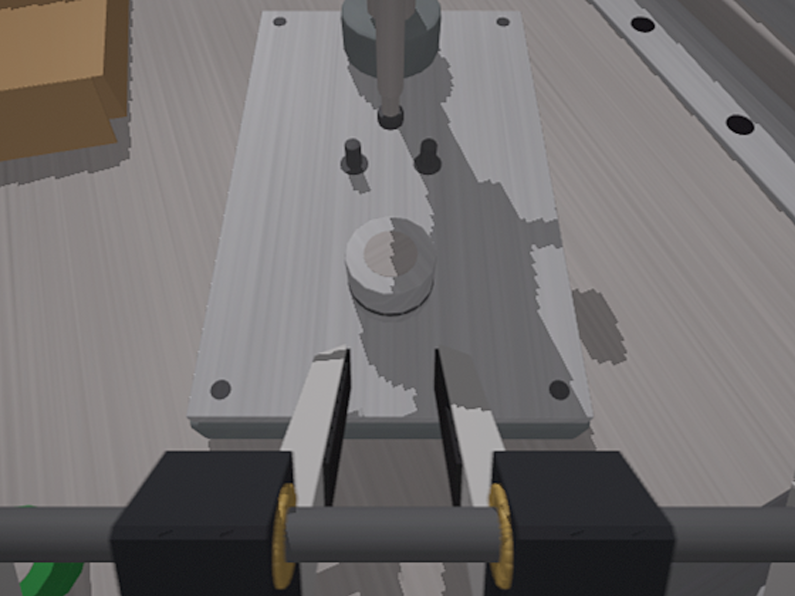

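```bash
python3 -m handwheel '{"delta_pos":[[-0.7,-4,4],[0,-8,8],[0,-10,10],[0,-10,10],[0,-8,8],[0,-6,6],[0,-4,4],[0,-2,2]],"rotation":[[0,0,0],[0,0,0],[0,0,0],[0,0,0],[0,0,0],[0,0,0],[0,0,0],[0,0,0]],"claw":[0.53,0.53,0.53,0.53,0.53,0.53,0.53,0.53]}'
python3 - <<'E'
from h import *
print(toG(tip()));E(G(-17.4,0,38.5),RT(np.pi/4))
E
python3 -m handwheel '{"delta_pos":[[0,-0.6,0.6],[0,-0.6,0.6],[0,-0.6,0.6],[0,-0.5,0.5],[0,-0.5,0.5],[0,-0.5,0.5],[0,0,0],[0,0,0]],"rotation":[[0,0,0],[0,0,0],[0,0,0],[0,0,0],[0,0,0],[0,0,0],[0,0,0],[0,0,0]],"claw":[0.53,0.53,0.53,0.53,0.53,0.53,0.53,0.53]}'
python3 - <<'E'
from h import *
print(toG(tip()));E(G(-17.4,0,38.5),RT(np.pi/4))
F=robot.get_obs()['wrist_force'];print(F@gx,F@gy,F)
E
```

```text
time: 52.65
tool_pos: [0.6035, 0.0926, 0.0202]
ee_rot: [-2.356, -0.0, -0.378]
wrist_force: [-0.2, -0.1, 0.3]
width: 0.022
[-22.15305206   0.85616896  39.30062757]
t 52.65 at [0.6035 0.0926 0.0202] rpy [-2.356 -0.    -0.378] w 0.0220 F [-0.2 -0.1  0.3]
delta tool mm [ 1.  -2.8  3.9] |/8 [ 0.12 -0.35  0.49] rot [-0.     0.003  0.003] |/8 [-0.0001  0.0004  0.0004]
time: 53.65
tool_pos: [0.6055, 0.0963, 0.0204]
ee_rot: [-2.356, -0.001, -0.379]
wrist_force: [0.7, -4.1, 0.8]
width: 0.0222
[-17.99398846   0.35688218  39.50091853]
t 53.65 at [0.6055 0.0963 0.0204] rpy [-2.356e+00 -1.000e-03 -3.790e-01] w 0.0222 F [ 0.7 -4.1  0.8]
delta tool mm [0.4 0.3 1.1] |/8 [0.05 0.04 0.14] rot [-0.     0.002  0.003] |/8 [-0.      0.0002  0.0004]
-3.567008958757884 -2.154268513972851 [ 0.66835767 -4.11311607  0.77006269]
```

```bash
python3 -m handwheel '{"delta_pos":[[0,0.6,-0.6],[0.7,0.3,-0.3],[0,0,0],[0,-0.5,0.5],[0,-0.5,0.5],[0,-0.5,0.5],[0,0,0],[0,0,0]],"rotation":[[0,0,0],[0,0,0],[0,0,0],[0,0,0],[0,0,0],[0,0,0],[0,0,0],[0,0,0]],"claw":[0.53,0.53,0.53,0.53,0.53,0.53,0.53,0.53]}'
python3 - <<'E'
from h import *
print(toG(tip()));s=snap('wrist','w43')
F=robot.get_obs()['wrist_force'];print(F@gx,F@gy,F)
cv2.imwrite('pics/w43c.png',cv2.resize(s['color'][150:270,200:340,::-1],None,fx=5,fy=5,interpolation=cv2.INTER_CUBIC))
E

```

```text
time: 54.65
tool_pos: [0.606, 0.0965, 0.0202]
ee_rot: [-2.357, -0.0, -0.378]
wrist_force: [-1.7, -4.9, 2.2]
width: 0.0223
[-1.76152116e+01  1.12294408e-02  3.92645838e+01]
-5.874552203058552 -2.0903908162081786 [-0.25159582 -6.23031274  1.84280611]
```

View pics/w43c.png

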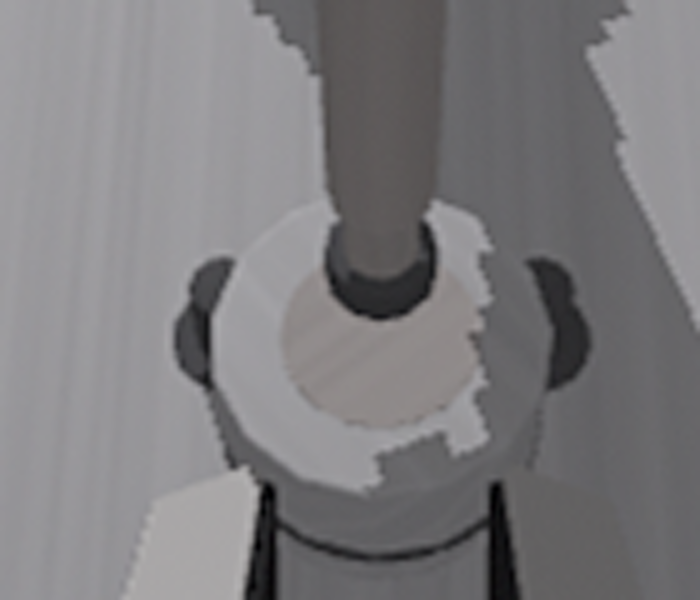

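```bash
python3 -m handwheel '{"delta_pos":[[0,4,-4],[0,16,-16],[0,28,-28],[0,0,0],[0,-30,-30],[-10,-40,-40],[-10,-40,-40],[-10,-24,-24]],"rotation":[[0,0,0],[0,0,0],[0,0,0],[0,0,0],[0,0,0],[0,0,0],[0,0,0],[0,0,0]],"claw":[0.53,0.53,0.53,1,1,1,1,1]}'
python3 - <<'E'
from h import *
print(toG(tip()));E(G(35.5,120.5,222),RT(np.pi/4)); s=snap('wrist','w44')
E

```

```text
time: 55.7
tool_pos: [0.5534, 0.0464, 0.2133]
ee_rot: [-2.355, -0.004, -0.376]
wrist_force: [-0.6, -0.4, -0.6]
width: 0.0003
[-83.73937591  30.18231761 232.3665243 ]
t 55.70 at [0.5534 0.0464 0.2133] rpy [-2.355 -0.004 -0.376] w 0.0003 F [-0.6 -0.4 -0.6]
delta tool mm [-89.6 -77.4  91.9] |/8 [-11.2   -9.68  11.49] rot [-0.002  0.002  0.007] |/8 [-0.0002  0.0002  0.0009]
```

View pics/w44.png

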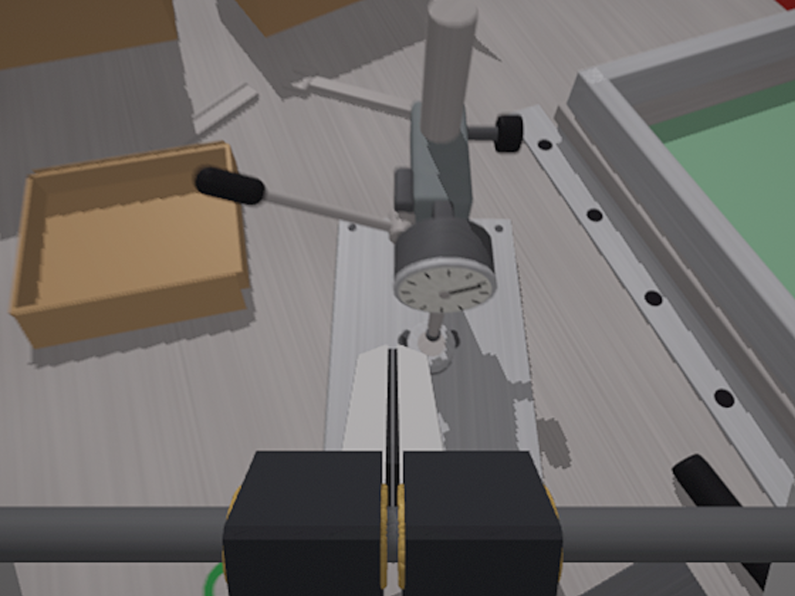

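```bash
python3 -m handwheel '{"delta_pos":[[-15,-13,15],[-15,-13,15],[-15,-13,15],[-15,-13,16],[-15,-13,16],[-15,-12,15],[0,3,3],[0,4,4]],"rotation":[[0,0,0],[0,0,0],[0,0,0],[0,0,0],[0,0,0],[0,0,0],[0,0,0],[0,0,0]],"claw":[1,1,1,1,1,1,1,1]}'
python3 - <<'E'
from h import *
print(toG(tip()));E(G(35,120.5,175),RT(np.pi/4))
E

```

```text
time: 56.75
tool_pos: [0.5129, 0.1901, 0.1877]
ee_rot: [-2.356, 0.002, -0.377]
wrist_force: [-0.0, 0.5, 1.9]
width: 0.0004
[ 34.49882478 121.23599546 206.80797612]
t 56.75 at [0.5129 0.1901 0.1877] rpy [-2.356e+00  2.000e-03 -3.770e-01] w 0.0004 F [-0.   0.5  1.9]
delta tool mm [ 0.9 22.2 22.8] |/8 [0.12 2.77 2.85] rot [-0.     0.005  0.002] |/8 [-0.      0.0006  0.0003]
```

```bash
python3 -m handwheel '{"delta_pos":[[0,4,4],[0,4,4],[0,4,4],[0,4,4],[0,3,3],[0,2,2],[0,1,1],[0,1,1]],"rotation":[[0,0,0],[0,0,0],[0,0,0],[0,0,0],[0,0,0],[0,0,0],[0,0,0],[0,0,0]],"claw":[1,1,1,1,1,1,1,1]}'
python3 -m handwheel '{"delta_pos":[[0,0.6,0.6],[0,0.6,0.6],[0,0.6,0.6],[0,0.6,0.6],[0,0.5,0.5],[0,0.5,0.5],[0,0.5,0.5],[0,0.5,0.5]],"rotation":[[0,0,0],[0,0,0],[0,0,0],[0,0,0],[0,0,0],[0,0,0],[0,0,0],[0,0,0]],"claw":[1,1,1,1,1,1,1,1]}'
python3 - <<'E'
from h import *
print(toG(tip()),robot.get_obs()['wrist_force'])
E

```

```text
time: 57.75
tool_pos: [0.5137, 0.1895, 0.1568]
ee_rot: [-2.356, -0.0, -0.378]
wrist_force: [-0.6, 0.6, 1.7]
width: 0.0002
time: 58.75
tool_pos: [0.5136, 0.1896, 0.1508]
ee_rot: [-2.355, -0.0, -0.378]
wrist_force: [-0.5, -0.7, 3.5]
width: 0.0001
[ 34.27904138 120.39584814 169.89711878] [-0.5421649  -0.7193129   3.51176164]
```

```bash
python3 -m handwheel '{"delta_pos":[[0,0.5,0.5],[0,0.5,0.5],[0,0.5,0.5],[0,0.5,0.5],[0,0.5,0.5],[0,0,0],[0,0,0],[0,0,0]],"rotation":[[0,0,0],[0,0,0],[0,0,0],[0,0,0],[0,0,0],[0,0,0],[0,0,0],[0,0,0]],"claw":[1,1,1,1,1,1,1,1]}'
python3 - <<'E'
from h import *
print(toG(tip()),robot.get_obs()['wrist_force'])
E

```

```text
time: 59.75
tool_pos: [0.5138, 0.1899, 0.1488]
ee_rot: [-2.354, -0.001, -0.377]
wrist_force: [-4.1, -1.7, 8.2]
width: 0.0003
[ 34.61984465 120.33194334 167.88621156] [-4.10822578 -1.71711797  8.16414801]
```

```bash
python3 -m handwheel '{"delta_pos":[[0,-5,-5],[0,-16,-16],[0,10,-10],[10,35,-35],[10,35,-35],[0,20,-20],[0,0,0],[0,10,10]],"rotation":[[0,0,0],[0,0,0],[0,0,0],[0,0,0],[0,0,0],[0,0,0],[0,0,0],[0,0,0]],"claw":[1,1,1,1,1,1,1,1]}'
python3 - <<'E'
from h import *
snap('wrist','w45');print(toG(tip()));E(G(-50,126,105),RT(np.pi/4))
E

```

```text
time: 60.75
tool_pos: [0.4806, 0.0502, 0.1628]
ee_rot: [-2.356, -0.003, -0.379]
wrist_force: [0.1, -0.4, -0.2]
width: 0.0009
[-106.95768497  100.92646498  178.85828504]
t 60.80 at [0.479  0.0513 0.1598] rpy [-2.356  0.003 -0.378] w 0.0006 F [-1.2  0.5 -1.7]
delta tool mm [-24.5  11.9  92.6] |/8 [-3.06  1.49 11.58] rot [0.    0.005 0.001] |/8 [0.     0.0007 0.0002]
```

View pics/w45.png

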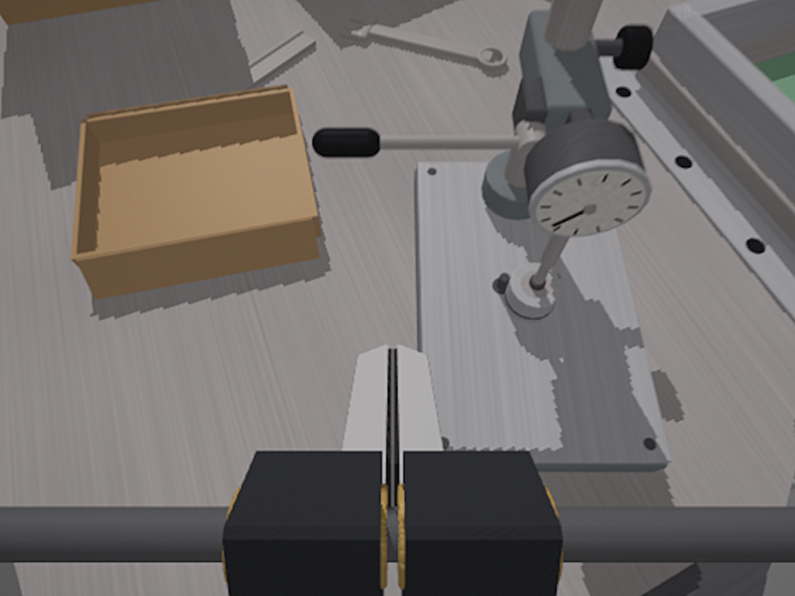

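```bash
python3 -m handwheel '{"delta_pos":[[-8,4,31],[-8,4,31],[-9,4,31],[0,-5,5],[0,-15,15],[0,-17,17],[0,-16,16],[0,-12,12]],"rotation":[[0,0,0],[0,0,0],[0,0,0],[0,0,0],[0,0,0],[0,0,0],[0,0,0],[0,0,0]],"claw":[1,1,1,1,1,1,1,1]}'
python3 - <<'E'
from h import *
print(toG(tip()))
E
python3 -m handwheel '{"delta_pos":[[0,-7,-7],[0,-7,-7],[0,-7,-7],[0,-6,-6],[0,-5,-5],[0,-4,-4],[0,-3,-3],[0,-2,-2]],"rotation":[[0,0,0],[0,0,0],[0,0,0],[0,0,0],[0,0,0],[0,0,0],[0,0,0],[0,0,0]],"claw":[1,1,1,1,1,1,1,1]}'
python3 - <<'E'
from h import *
print(toG(tip()))
E
```

```text
time: 61.8
tool_pos: [0.5128, 0.1996, 0.0897]
ee_rot: [-2.355, -0.002, -0.377]
wrist_force: [0.2, -0.5, 0.3]
width: 0.0001
[ 43.29453951 124.974061   108.73588596]
time: 62.8
tool_pos: [0.5097, 0.1975, 0.1425]
ee_rot: [-2.361, 0.005, -0.378]
wrist_force: [-1.0, -4.3, -14.5]
width: 0.0006
[ 40.33512797 126.87913973 161.72698907]
```

```bash
python3 -m handwheel '{"delta_pos":[[0,9,9],[0,10,-10],[0,36,-36],[0,32,-32],[30,10,-10],[45,0,0],[40,10,10],[8,20,20]],"rotation":[[0,0,0],[0,0,0],[0,0,0],[0,0,0],[0,0,0],[0,0,0],[0,0,0],[0,0,0]],"claw":[1,1,1,1,-0.05,-0.05,-0.05,-0.05]}'
python3 - <<'E'
from h import *
print(toG(tip()));E(G(-70,0,41),RT(np.pi/4))
E

```

```text
time: 63.8
tool_pos: [0.5844, 0.0353, 0.094]
ee_rot: [-2.354, -0.008, -0.379]
wrist_force: [-1.6, 0.0, -0.5]
width: 0.0372
[-82.45252475  -2.62847404 113.07942465]
t 63.80 at [0.5844 0.0353 0.094 ] rpy [-2.354 -0.008 -0.379] w 0.0372 F [-1.6  0.  -0.5]
delta tool mm [-3.2 42.4 59.6] |/8 [-0.41  5.3   7.46] rot [-0.003 -0.004  0.007] |/8 [-0.0003 -0.0004  0.0009]
```

```bash
python3 -m handwheel '{"delta_pos":[[0,7,10],[0,7,10],[0,7,10],[0,7,10],[0,6,8],[0,4,6],[0,3,4],[0,0,0]],"rotation":[[0,0,0],[0,0,0],[0,0,0],[0,0,0],[0,0,0],[0,0,0],[0,0,0],[0,0,0]],"claw":[-0.05,-0.05,-0.05,-0.05,-0.05,-0.05,-0.05,-0.05]}'
python3 - <<'E'
from h import *
print(toG(tip()));E(G(2,0,41),RT(np.pi/4)); snap('wrist','w46')
E

```

```text
time: 64.8
tool_pos: [0.5845, 0.0489, 0.0208]
ee_rot: [-2.356, 0.001, -0.378]
wrist_force: [0.6, 0.0, -0.4]
width: 0.0493
[-69.83099325   2.11403672  39.83807422]
t 64.80 at [0.5845 0.0489 0.0208] rpy [-2.356e+00  1.000e-03 -3.780e-01] w 0.0493 F [ 0.6  0.  -0.4]
delta tool mm [  2.5 -51.6  50. ] |/8 [ 0.31 -6.44  6.25] rot [-0.001  0.003  0.003] |/8 [-0.0001  0.0004  0.0003]
```

View pics/w46.png

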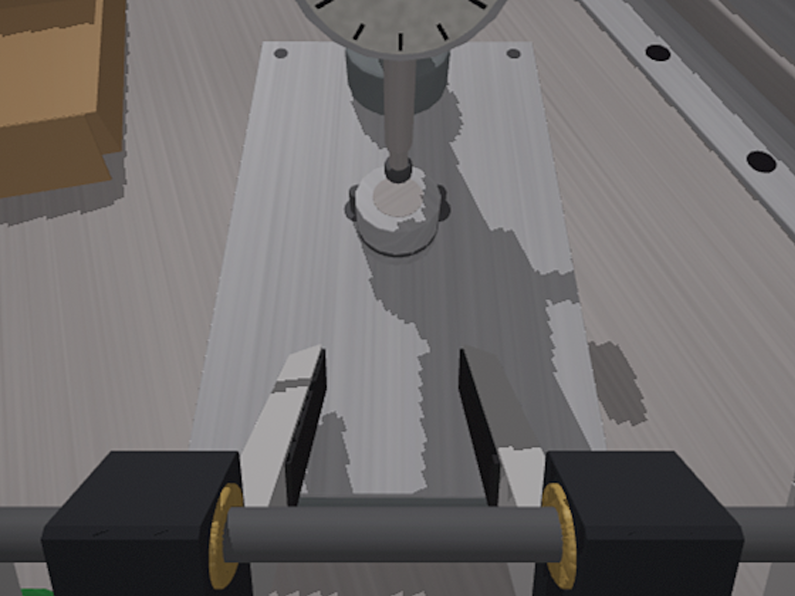

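Boss at (398,200), finger centre 392; correct y by 2.5 and slide in.

```bash
python3 -m handwheel '{"delta_pos":[[1.5,-3.4,2.6],[1,-8,8],[0,-10,10],[0,-10,10],[0,-9,9],[0,-7,7],[0,-4,4],[0,0,0]],"rotation":[[0,0,0],[0,0,0],[0,0,0],[0,0,0],[0,0,0],[0,0,0],[0,0,0],[0,0,0]],"claw":[-0.05,-0.05,-0.05,-0.05,-0.05,-0.05,-0.05,-0.05]}'
python3 - <<'E'
from h import *
print(toG(tip()))
E
python3 -m handwheel '{"delta_pos":[[0,0,0],[0,0,0],[0,0,0],[0,0,0],[0,-1.5,-1.5],[0,-1,-1],[0,6,-6],[0,12,-12]],"rotation":[[0,0,0],[0,0,0],[0,0,0],[0,0,0],[0,0,0],[0,0,0],[0,0,0],[0,0,0]],"claw":[1,1,1,1,1,1,1,1]}'
python3 - <<'E'
from h import *
print(toG(tip())); snap('wrist','w47')
E

```

```text
time: 65.85
tool_pos: [0.6136, 0.1152, 0.0217]
ee_rot: [-2.356, -0.0, -0.377]
wrist_force: [0.3, 0.0, -0.3]
width: 0.0494
[ 2.53223864 -0.10744574 40.73750101]
time: 66.85
tool_pos: [0.6043, 0.0907, 0.0255]
ee_rot: [-2.356, -0.001, -0.377]
wrist_force: [0.3, 0.0, -1.2]
width: 0.035
[-23.6817795   -0.58533303  44.56804064]
```

View pics/w47.png

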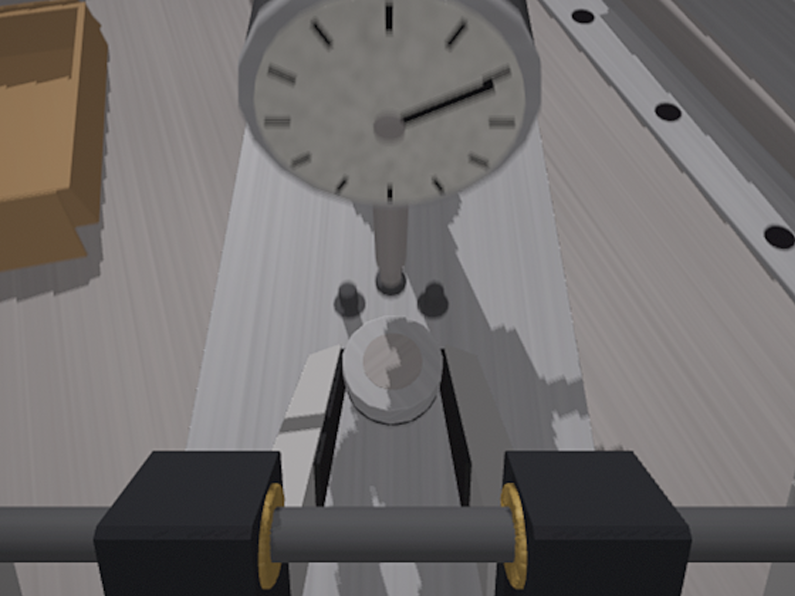

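```bash
python3 -m handwheel '{"delta_pos":[[0,16,-16],[0,10,-30],[0,0,-40],[0,-20,-20],[0,-10,-10],[-6,20,-20],[-12,30,-30],[-12,20,-20]],"rotation":[[0,0,0],[0,0,0],[0,0,0],[0,0,0],[0,0,0],[0,0,0],[0,0,0],[0,0,0]],"claw":[1,1,1,1,1,1,1,1]}'
python3 - <<'E'
from h import *
print(tip());E([.437,-.330,.08],RT(np.pi/4))
E

```

```text
time: 67.9
tool_pos: [0.5096, -0.0644, 0.1094]
ee_rot: [-2.356, 0.001, -0.378]
wrist_force: [0.4, 0.8, -0.8]
width: 0.035
[ 0.50257853 -0.08215993  0.12852603]
t 67.90 at [ 0.5096 -0.0644  0.1094] rpy [-2.356e+00  1.000e-03 -3.780e-01] w 0.0350 F [ 0.4  0.8 -0.8]
delta tool mm [  30.7  214.2 -145.7] |/8 [  3.84  26.78 -18.22] rot [-0.     0.003  0.002] |/8 [-0.      0.0004  0.0003]
```

```bash
python3 -m handwheel '{"delta_pos":[[4,22,-16],[4,30,-20],[4,30,-20],[4,30,-20],[4,30,-20],[4,29,-20],[4,26,-18],[3,17,-12]],"rotation":[[0,0,0],[0,0,0],[0,0,0],[0,0,0],[0,0,0],[0,0,0],[0,0,0],[0,0,0]],"claw":[1,1,1,1,1,1,1,1]}'
python3 - <<'E'
from h import *
print(tip());E([.437,-.330,.0155],RT(np.pi/4));snap('wrist','w48')
E

```

```text
time: 68.9
tool_pos: [0.4449, -0.3126, 0.0606]
ee_rot: [-2.355, 0.001, -0.379]
wrist_force: [0.3, 0.1, -1.0]
width: 0.0352
[ 0.4378717  -0.33034061  0.07969574]
t 68.90 at [ 0.4449 -0.3126  0.0606] rpy [-2.355e+00  1.000e-03 -3.790e-01] w 0.0352 F [ 0.3  0.1 -1. ]
delta tool mm [-0.8 45.5 45.3] |/8 [-0.1   5.69  5.67] rot [-0.001  0.003  0.002] |/8 [-0.0001  0.0004  0.0002]
```

View pics/w48.png

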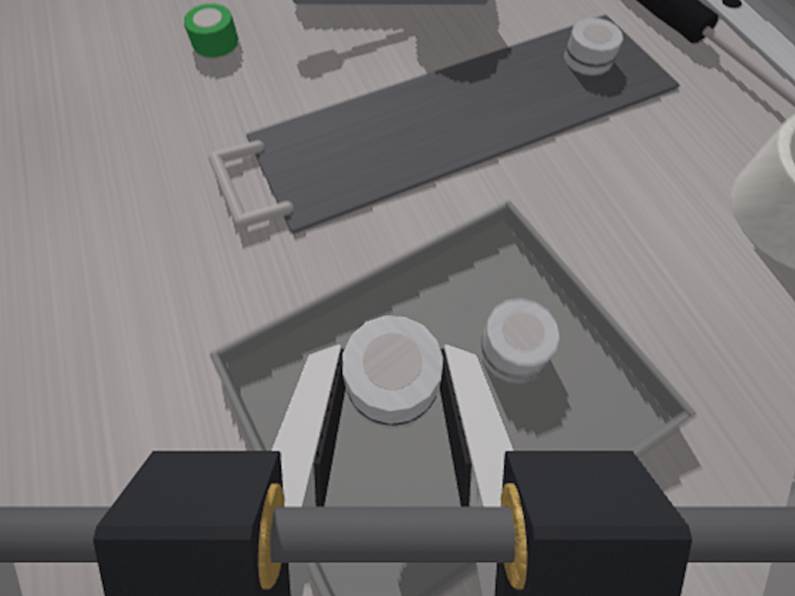

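```bash
python3 -m handwheel '{"delta_pos":[[0,7,7],[0,9,9],[0,9,9],[0,7,7],[0,6,6],[0,4,4],[0,2,2],[0,1,1]],"rotation":[[0,0,0],[0,0,0],[0,0,0],[0,0,0],[0,0,0],[0,0,0],[0,0,0],[0,0,0]],"claw":[1,1,1,1,1,1,1,1]}'
python3 - <<'E'
from h import *
print(tip());E([.437,-.330,.0155],RT(np.pi/4))
E

```

```text
time: 69.95
tool_pos: [0.4455, -0.3115, -0.0019]
ee_rot: [-2.356, -0.0, -0.378]
wrist_force: [0.0, -0.1, -0.9]
width: 0.035
[ 0.43846007 -0.32929759  0.01721794]
t 69.95 at [ 0.4455 -0.3115 -0.0019] rpy [-2.356 -0.    -0.378] w 0.0350 F [ 0.  -0.1 -0.9]
delta tool mm [-1.   2.1  0.4] |/8 [-0.13  0.26  0.05] rot [-0.     0.003  0.003] |/8 [-0.      0.0003  0.0004]
```

```bash
python3 -m handwheel '{"delta_pos":[[0,1.3,1.3],[0,0,0],[0,0,0],[0,0,0],[0,0,0],[0,0,-10],[0,-8,-26],[0,-33,-33]],"rotation":[[0,0,0],[0,0,0],[0,0,0],[0,0,0],[0,0,0],[0,0,0],[0,0,0],[0,0,0]],"claw":[1,1,0,0,0,0,0,0]}'
python3 - <<'E'
from h import *
print(tip());snap('wrist','w49');E([.673-.025*.37,-.133-.025*.93,.10],RT(np.pi/4))
E

```

```text
time: 70.95
tool_pos: [0.4371, -0.3299, 0.0735]
ee_rot: [-2.353, 0.004, -0.379]
wrist_force: [0.7, 0.1, 0.6]
width: 0.0468
[ 0.43006734 -0.34773443  0.09253872]
t 71.00 at [ 0.4394 -0.3326  0.0816] rpy [-2.36  -0.008 -0.378] w 0.0475 F [ 1.6 -0.8  3.9]
delta tool mm [ 143.5 -187.2  188.6] |/8 [ 17.94 -23.41  23.57] rot [ 0.003 -0.003  0.009] |/8 [ 0.0004 -0.0003  0.0011]
```

View pics/w49.png

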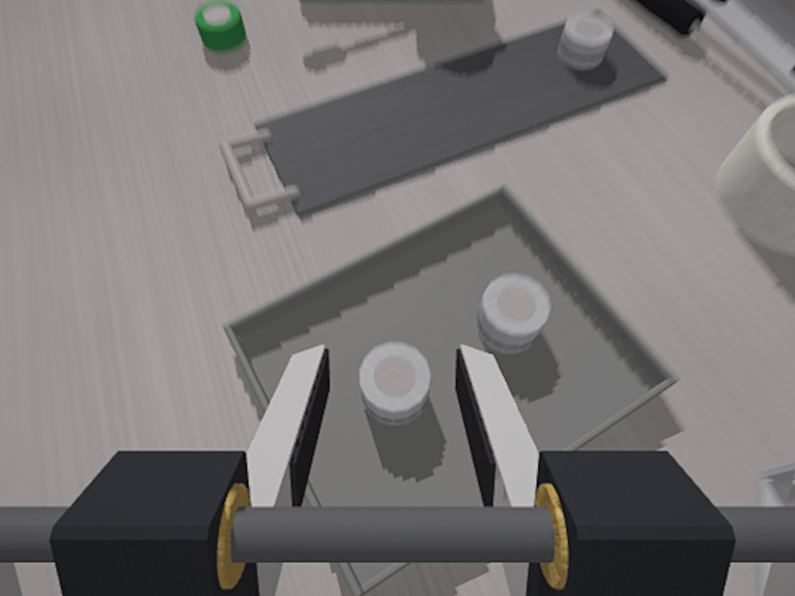

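```bash
python3 -m handwheel '{"delta_pos":[[18,-20,22],[18,-24,24],[18,-24,24],[18,-24,24],[18,-24,24],[18,-24,24],[18,-24,24],[17,-20,20]],"rotation":[[0,0,0],[0,0,0],[0,0,0],[0,0,0],[0,0,0],[0,0,0],[0,0,0],[0,0,0]],"claw":[0,0,0,0,0,0,0,0]}'
python3 - <<'E'
from h import *
import pickle
print(tip());s=snap('wrist','w50');pickle.dump(s,open('w50.pkl','wb'));E([.673+.003*.37,-.133+.003*.93,.06],RT(np.pi/4))
E

```

```text
time: 72.0
tool_pos: [0.6686, -0.1388, 0.0734]
ee_rot: [-2.356, -0.001, -0.378]
wrist_force: [0.0, -0.7, 0.3]
width: 0.0471
[ 0.66155122 -0.15653994  0.0924768 ]
t 72.05 at [ 0.6709 -0.1357  0.074 ] rpy [-2.354 -0.003 -0.375] w 0.0472 F [0.3 0.6 0.9]
delta tool mm [ 1.1  5.5 41.3] |/8 [0.13 0.69 5.16] rot [-0.002  0.003  0.007] |/8 [-0.0003  0.0004  0.0009]
```

View pics/w50.png

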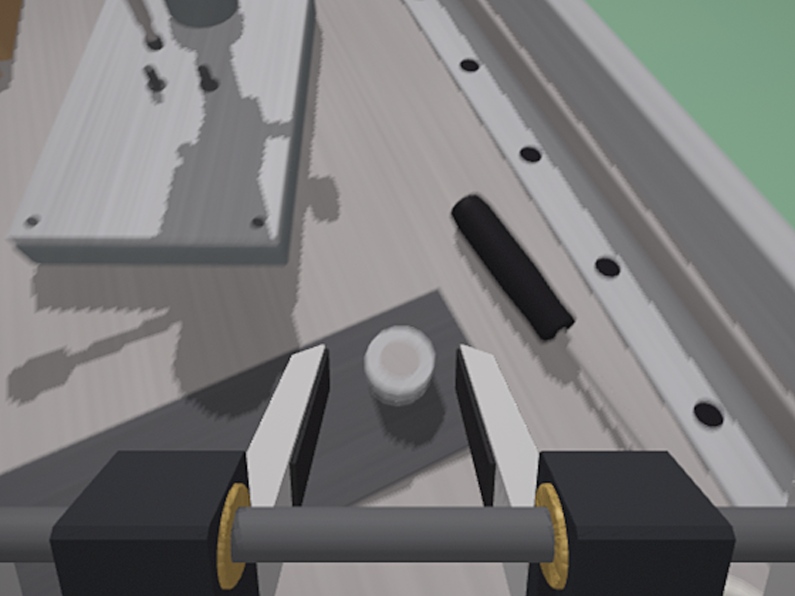

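```bash
python3 - <<'E'
from h import *
s=snap('wrist','w51')
hsv=None
print([onz(s,np.array((399,360))/1.42,z) for z in (.03,.025)])
for c in ((10,240),(288,243)): print(toG(onz(s,np.array(c)/1.42,.03)))
print(tip())
E
```

```text
[array([ 0.67710661, -0.13071686,  0.03      ]), array([ 0.6778757 , -0.12899836,  0.025     ])]
[-111.69088815   72.28922819   30.        ]
[-112.39666928  -87.12694628   30.        ]
[ 0.66208607 -0.15487423  0.09255593]
```

View pics/w51.png

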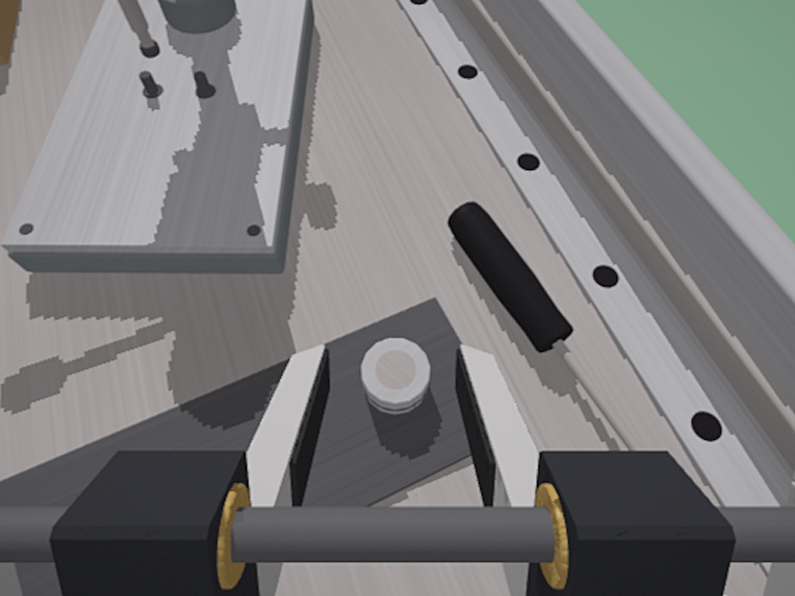

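```bash
python3 - <<'E'
from h import *
s=robot.snapshot('wrist')
d=onz(s,np.array((396,368.5))/1.42,.0255);print(d)
print(toG(onz(s,np.array((5,246))/1.42,.03)),toG(onz(s,np.array((284,247))/1.42,.03)))
p=d+gx*.003;p[2]=.06
E(p,RT(np.pi/4))
E
```

```text
[ 0.67275422 -0.13450722  0.0255    ]
[-118.20833215   74.55361286   30.        ] [-117.53229953  -84.05966066   30.        ]
t 72.15 at [ 0.668  -0.1385  0.0731] rpy [-2.356e+00 -1.000e-03 -3.750e-01] w 0.0468 F [-0.4 -0.5  0.6]
delta tool mm [ 3.1  3.3 42.2] |/8 [0.39 0.41 5.28] rot [-0.     0.004  0.005] |/8 [-0.      0.0006  0.0007]
```

```bash
python3 -m handwheel '{"delta_pos":[[1,0,11],[1,0,11],[0.8,1,11],[0,1,10],[0,10,10],[0,11,11],[0,7,7],[0,4,4]],"rotation":[[0,0,0],[0,0,0],[0,0,0],[0,0,0],[0,0,0],[0,0,0],[0,0,0],[0,0,0]],"claw":[0,0,0,0,0,0,0,0]}'
python3 - <<'E'
from h import *
print(tip());
s=snap('wrist','w52')
E([.6746,-.1297,.015],RT(np.pi/4))
E

```

```text
time: 73.15
tool_pos: [0.6805, -0.1135, -0.0055]
ee_rot: [-2.355, 0.001, -0.378]
wrist_force: [-0.5, -0.5, 0.2]
width: 0.0471
[ 0.67349398 -0.13125017  0.01360523]
t 73.20 at [ 0.6803 -0.1134 -0.0059] rpy [-2.355e+00  2.000e-03 -3.780e-01] w 0.0471 F [-0.1  1.4 -1.2]
delta tool mm [ 0.8 -2.6  0. ] |/8 [ 0.1  -0.32  0.  ] rot [-0.001  0.004  0.001] |/8 [-0.0001  0.0005  0.0002]
```

View pics/w52.png

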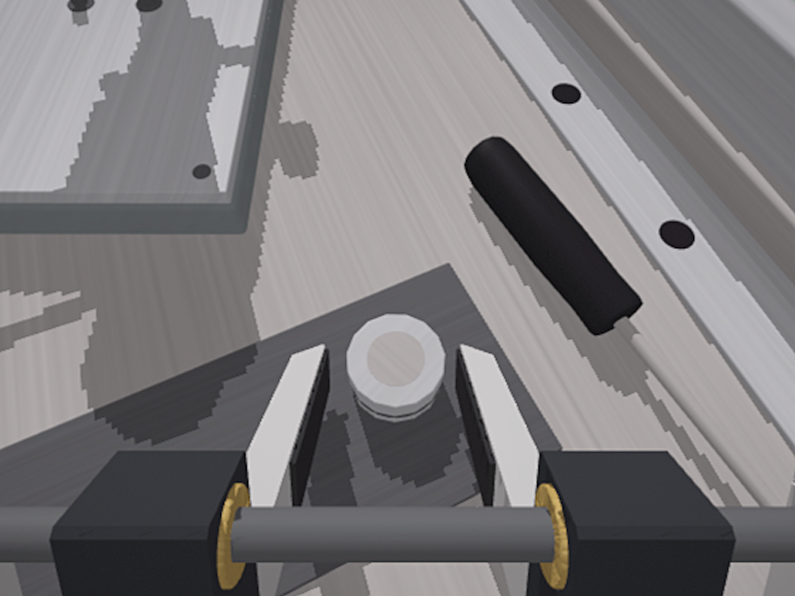

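```bash
python3 -m handwheel '{"delta_pos":[[0.8,-2,0],[0,0,0],[0,0,0],[0,0,0],[0,0,0],[0,-8,-8],[0,-16,-16],[0,-22,-22]],"rotation":[[0,0,0],[0,0,0],[0,0,0],[0,0,0],[0,0,0],[0,0,0],[0,0,0],[0,0,0]],"claw":[0,1,1,1,1,1,1,1]}'
python3 - <<'E'
from h import *
print(tip());
s=snap('wrist','w53')
E(G(-55,0,80),RT(np.pi/4))
E

```

```text
time: 74.2
tool_pos: [0.6818, -0.1122, 0.0632]
ee_rot: [-2.356, 0.001, -0.378]
wrist_force: [-0.1, -0.2, -1.0]
width: 0.0346
[ 0.67473333 -0.1299788   0.08226788]
t 74.25 at [ 0.6845 -0.1134  0.0697] rpy [-2.356 -0.009 -0.378] w 0.0349 F [ 1.  -0.2  3.4]
delta tool mm [-150.5  -85.7   96.4] |/8 [-18.81 -10.71  12.05] rot [-0.001 -0.003  0.009] |/8 [-0.0001 -0.0004  0.0012]
```

View pics/w53.png

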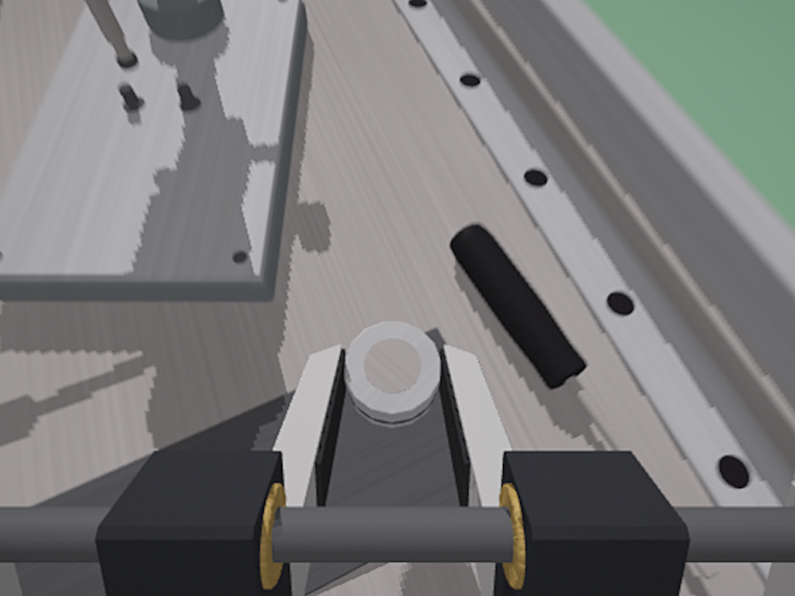

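```bash
python3 -m handwheel '{"delta_pos":[[-22,-12,14],[-25,-14,16],[-25,-14,16],[-25,-14,16],[-25,-14,16],[-22,-14,14],[-6,-4,4],[0,0,0]],"rotation":[[0,0,0],[0,0,0],[0,0,0],[0,0,0],[0,0,0],[0,0,0],[0,0,0],[0,0,0]],"claw":[1,1,1,1,1,1,1,1]}'
python3 - <<'E'
from h import *
print(toG(tip()));
s=snap('wrist','w54')
E(G(-55,0,42),RT(np.pi/4))
E

```

```text
time: 75.25
tool_pos: [0.5907, 0.0622, 0.0558]
ee_rot: [-2.356, -0.002, -0.378]
wrist_force: [0.4, -0.9, -1.8]
width: 0.0349
[-55.13284265   1.45637936  74.87405357]
t 75.30 at [0.591  0.0617 0.0557] rpy [-2.356e+00 -2.000e-03 -3.790e-01] w 0.0351 F [ 0.2 -0.3 -0.3]
delta tool mm [ 0.9 22.8 23.5] |/8 [0.11 2.86 2.94] rot [-0.     0.001  0.004] |/8 [-0.      0.0002  0.0005]
```

View pics/w54.png

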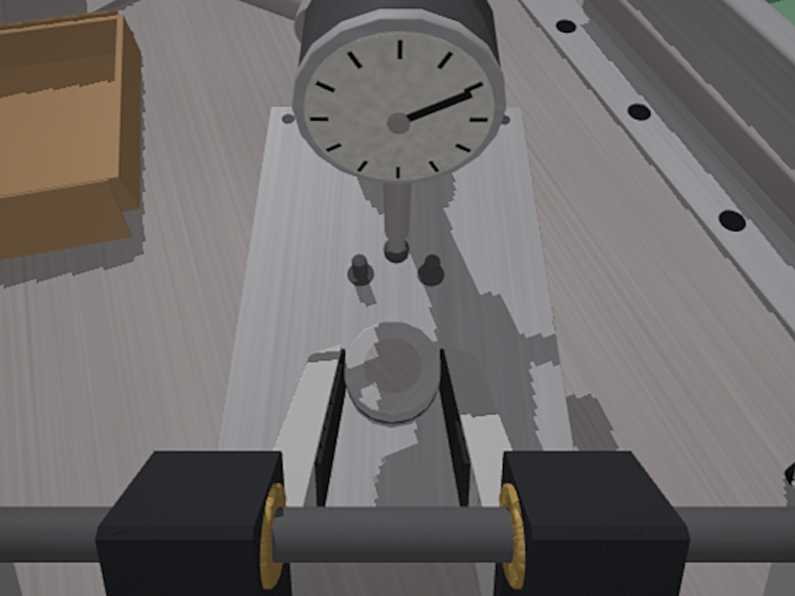

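```bash
python3 -m handwheel '{"delta_pos":[[0.6,4,4],[0.6,5,5],[0,5,5],[0,4,4],[0,3,3],[0,1.5,1.5],[0,0.5,0.5],[0,0,0]],"rotation":[[0,0,0],[0,0,0],[0,0,0],[0,0,0],[0,0,0],[0,0,0],[0,0,0],[0,0,0]],"claw":[1,1,1,1,1,1,1,1]}'
python3 - <<'E'
from h import *
print(toG(tip()));E(G(-55,0,41),RT(np.pi/4))
E

```

```text
time: 76.3
tool_pos: [0.5915, 0.0624, 0.0239]
ee_rot: [-2.354, -0.001, -0.377]
wrist_force: [-2.9, -1.8, 5.4]
width: 0.0346
[-54.72310217   0.71847228  42.99046326]
t 76.30 at [0.5915 0.0624 0.0239] rpy [-2.354e+00 -1.000e-03 -3.770e-01] w 0.0346 F [-2.9 -1.8  5.4]
delta tool mm [0.8 1.7 1.2] |/8 [0.1  0.21 0.15] rot [-0.002  0.003  0.004] |/8 [-0.0002  0.0004  0.0005]
```

```bash
python3 -m handwheel '{"delta_pos":[[0.5,-0.4,-0.4],[0,0,0],[0,0,0],[0,0,0],[0,9,-9],[0,12,-12],[0,7,-7],[0,2,2]],"rotation":[[0,0,0],[0,0,0],[0,0,0],[0,0,0],[0,0,0],[0,0,0],[0,0,0],[0,0,0]],"claw":[1,0,0,0,0,0,0.53,0.53]}'
python3 - <<'E'
from h import *
print(toG(tip()));E(G(-24,0,38.5),RT(np.pi/4));snap('wrist','w55')
E

```

```text
time: 77.3
tool_pos: [0.5775, 0.0236, 0.0205]
ee_rot: [-2.356, -0.001, -0.38]
wrist_force: [-0.6, -0.0, -0.3]
width: 0.0304
[-95.90622059  -0.70133569  39.56889056]
t 77.30 at [0.5775 0.0236 0.0205] rpy [-2.356e+00 -1.000e-03 -3.800e-01] w 0.0304 F [-0.6 -0.  -0.3]
delta tool mm [ -0.5 -50.1  51.6] |/8 [-0.06 -6.26  6.45] rot [-0.     0.001  0.002] |/8 [-0.0001  0.0001  0.0003]
```

View pics/w55.png

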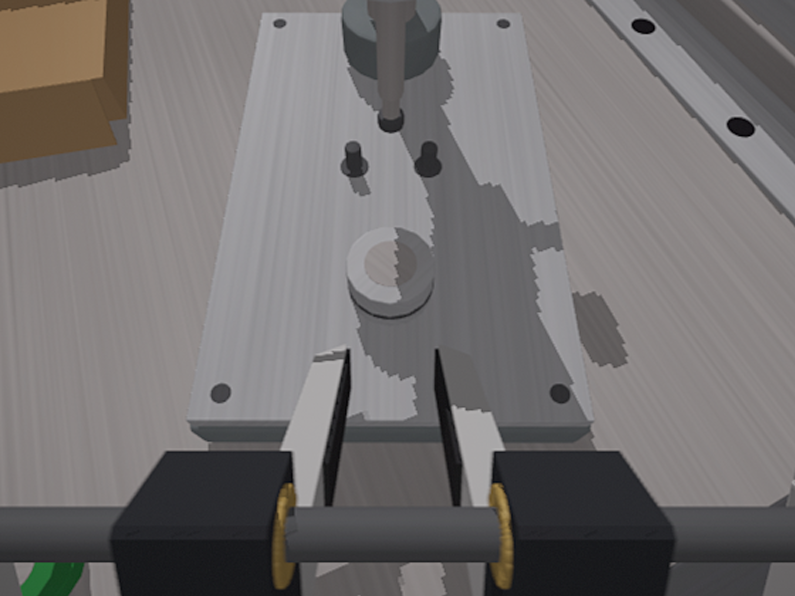

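```bash
python3 -m handwheel '{"delta_pos":[[0,2.6,2.6],[0,-8,8],[0,-10,10],[0,-10,10],[0,-9,9],[0,-6,6],[0,-4,4],[0,-2,2]],"rotation":[[0,0,0],[0,0,0],[0,0,0],[0,0,0],[0,0,0],[0,0,0],[0,0,0],[0,0,0]],"claw":[0.53,0.53,0.53,0.53,0.53,0.53,0.53,0.53]}'
python3 - <<'E'
from h import *
print(toG(tip()));E(G(-17.5,0,36),RT(np.pi/4));s=snap('wrist','w56')
E

```

```text
time: 78.35
tool_pos: [0.6029, 0.0897, 0.0167]
ee_rot: [-2.356, -0.0, -0.378]
wrist_force: [-0.3, -0.5, -1.1]
width: 0.022
[-25.10147793   0.3289195   35.80641651]
t 78.35 at [0.6029 0.0897 0.0167] rpy [-2.356 -0.    -0.378] w 0.0220 F [-0.3 -0.5 -1.1]
delta tool mm [ 0.4 -5.5  5.2] |/8 [ 0.06 -0.69  0.65] rot [-0.     0.003  0.003] |/8 [-0.0001  0.0004  0.0004]
```

View pics/w56.png

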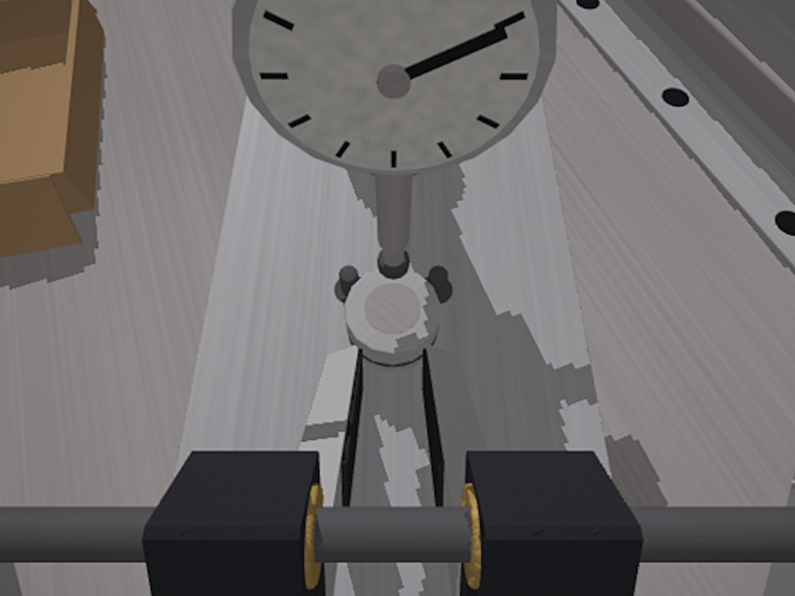

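```bash
python3 -m handwheel '{"delta_pos":[[0.3,-1,1],[0,-1,1],[0,-1,1],[0,-0.8,0.8],[0,-0.7,0.7],[0,-0.5,0.5],[0,-0.4,0.4],[0,-0.3,0.3]],"rotation":[[0,0,0],[0,0,0],[0,0,0],[0,0,0],[0,0,0],[0,0,0],[0,0,0],[0,0,0]],"claw":[0.53,0.53,0.53,0.53,0.53,0.53,0.53,0.53]}'
python3 - <<'E'
from h import *
print(toG(tip()));s=snap('wrist','w57')
F=robot.get_obs()['wrist_force'];print(F@gx,F@gy,F)
cv2.imwrite('pics/w57c.png',cv2.resize(s['color'][150:270,200:340,::-1],None,fx=5,fy=5,interpolation=cv2.INTER_CUBIC))
E

```

```text
time: 79.4
tool_pos: [0.606, 0.0962, 0.0165]
ee_rot: [-2.357, -0.0, -0.378]
wrist_force: [-2.9, -4.3, 1.9]
width: 0.0221
[-17.87006087  -0.08975739  35.64824004]
-4.358037652023657 0.11444838065964526 [-1.73168416 -4.00085748  1.31556376]
```

View pics/w57c.png

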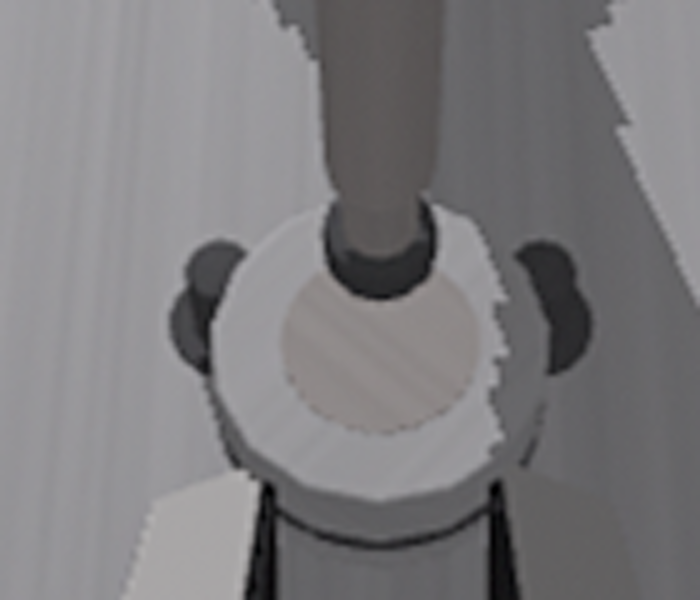

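```bash
python3 -m handwheel '{"delta_pos":[[-0.2,-0.3,0.3],[0,-0.4,0.4],[0,0,0],[0,0,0],[0,0,0],[0,0,0],[0,0,0],[0,0,0]],"rotation":[[0,0,0],[0,0,0],[0,0,0],[0,0,0],[0,0,0],[0,0,0],[0,0,0],[0,0,0]],"claw":[0.53,0.53,0.53,0.53,0.53,0.53,0.53,0.53]}'
python3 - <<'E'
from h import *
print(toG(tip()))
F=robot.get_obs()['wrist_force'];print(F@gx,F@gy,F)
E
python3 -m handwheel '{"delta_pos":[[0,4,-4],[0,16,-16],[0,28,-28],[0,0,0],[0,-30,-30],[-10,-40,-40],[-10,-40,-40],[-10,-24,-24]],"rotation":[[0,0,0],[0,0,0],[0,0,0],[0,0,0],[0,0,0],[0,0,0],[0,0,0],[0,0,0]],"claw":[0.53,0.53,0.53,1,1,1,1,1]}'
python3 - <<'E'
from h import *
print(toG(tip()));E(G(35.5,120.5,222),RT(np.pi/4)); s=snap('wrist','w58')
E

```

```text
time: 80.45
tool_pos: [0.6062, 0.0965, 0.0165]
ee_rot: [-2.358, -0.001, -0.378]
wrist_force: [-3.7, -6.6, 3.0]
width: 0.022
[-17.48037089  -0.1586129   35.63329313]
-7.5370202852088095 0.9966438583975278 [-3.73593879 -6.62138468  2.97775443]
time: 81.45
tool_pos: [0.5537, 0.047, 0.2099]
ee_rot: [-2.354, -0.004, -0.376]
wrist_force: [0.3, -0.6, -0.3]
width: 0.0003
[-83.07966487  30.08038423 228.99111176]
t 81.45 at [0.5537 0.047  0.2099] rpy [-2.354 -0.004 -0.376] w 0.0003 F [ 0.3 -0.6 -0.3]
delta tool mm [-89.7 -79.3  89. ] |/8 [-11.22  -9.92  11.13] rot [-0.002  0.001  0.007] |/8 [-0.0002  0.0001  0.0009]
```

View pics/w58.png

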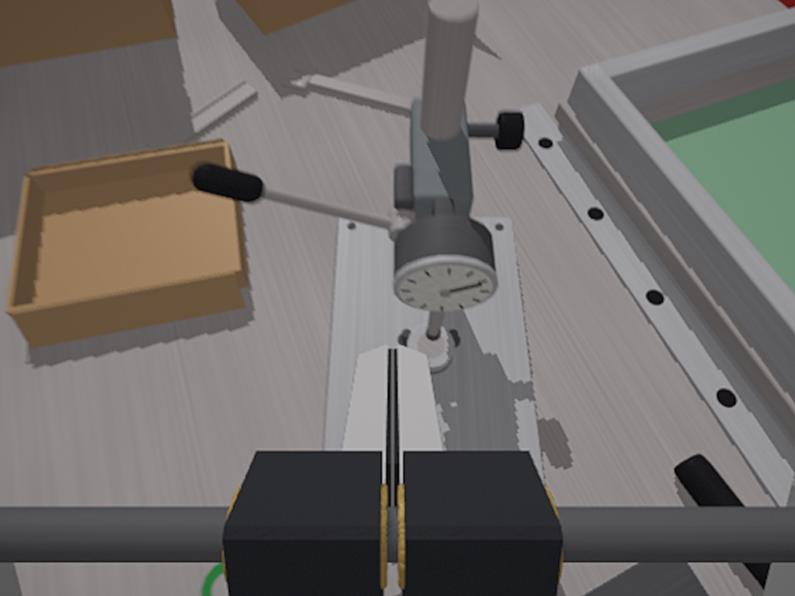

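```bash
python3 -m handwheel '{"delta_pos":[[-15,-14,14],[-15,-14,14],[-15,-13,15],[-15,-13,16],[-15,-13,16],[-15,-12,14],[0,3,3],[0,4,4]],"rotation":[[0,0,0],[0,0,0],[0,0,0],[0,0,0],[0,0,0],[0,0,0],[0,0,0],[0,0,0]],"claw":[1,1,1,1,1,1,1,1]}'
python3 -m handwheel '{"delta_pos":[[0,4,4],[0,4,4],[0,4,4],[0,4,4],[0,3,3],[0,2,2],[0,1.5,1.5],[0,1.5,1.5]],"rotation":[[0,0,0],[0,0,0],[0,0,0],[0,0,0],[0,0,0],[0,0,0],[0,0,0],[0,0,0]],"claw":[1,1,1,1,1,1,1,1]}'
python3 -m handwheel '{"delta_pos":[[0,0.8,0.8],[0,0.8,0.8],[0,0.8,0.8],[0,0.8,0.8],[0,0.5,0.5],[0,0.5,0.5],[0,0.5,0.5],[0,0.5,0.5]],"rotation":[[0,0,0],[0,0,0],[0,0,0],[0,0,0],[0,0,0],[0,0,0],[0,0,0],[0,0,0]],"claw":[1,1,1,1,1,1,1,1]}'
python3 - <<'E'
from h import *
print(toG(tip()),robot.get_obs()['wrist_force'])
E

```

```text
time: 82.5
tool_pos: [0.5128, 0.19, 0.1878]
ee_rot: [-2.356, 0.002, -0.377]
wrist_force: [1.2, 0.1, 1.1]
width: 0.0001
time: 83.5
tool_pos: [0.5135, 0.1894, 0.1553]
ee_rot: [-2.356, -0.0, -0.378]
wrist_force: [-0.2, -1.1, 1.6]
width: 0.0002
time: 84.5
tool_pos: [0.5134, 0.1894, 0.1479]
ee_rot: [-2.356, -0.0, -0.378]
wrist_force: [-1.3, 0.2, 0.7]
width: 0.0003
[ 34.01692645 120.48757817 167.02017607] [-1.30371005  0.23901981  0.73238595]
```

```bash
python3 -m handwheel '{"delta_pos":[[0,1.2,1.2],[0,1.2,1.2],[0,1.2,1.2],[0,1.2,1.2],[0,1,1],[0,0.7,0.7],[0,0.5,0.5],[0,0.5,0.5]],"rotation":[[0,0,0],[0,0,0],[0,0,0],[0,0,0],[0,0,0],[0,0,0],[0,0,0],[0,0,0]],"claw":[1,1,1,1,1,1,1,1]}'
python3 -m handwheel '{"delta_pos":[[0,0.5,0.5],[0,0.5,0.5],[0,0.5,0.5],[0,0.5,0.5],[0,0.4,0.4],[0,0.4,0.4],[0,0,0],[0,0,0]],"rotation":[[0,0,0],[0,0,0],[0,0,0],[0,0,0],[0,0,0],[0,0,0],[0,0,0],[0,0,0]],"claw":[1,1,1,1,1,1,1,1]}'

```

```text
time: 85.5
tool_pos: [0.5135, 0.1893, 0.1374]
ee_rot: [-2.356, -0.0, -0.378]
wrist_force: [-1.1, 1.0, 1.3]
width: 0.0002
time: 86.5
tool_pos: [0.514, 0.1897, 0.1352]
ee_rot: [-2.354, -0.002, -0.377]
wrist_force: [-2.6, -0.7, 7.1]
width: 0.0002
```

```bash
python3 -m handwheel '{"delta_pos":[[0,-5,-5],[0,-16,-16],[0,10,-10],[10,35,-35],[10,35,-35],[0,20,-20],[0,0,0],[0,0,0]],"rotation":[[0,0,0],[0,0,0],[0,0,0],[0,0,0],[0,0,0],[0,0,0],[0,0,0],[0,0,0]],"claw":[1,1,1,1,1,1,1,1]}'
python3 - <<'E'
from h import *
snap('wrist','w59');print(toG(tip()));E(G(-50,126,92),RT(np.pi/4))
E

```

```text
time: 87.5
tool_pos: [0.4797, 0.0506, 0.1629]
ee_rot: [-2.355, 0.0, -0.378]
wrist_force: [0.1, 0.1, -0.2]
width: 0.0007
[-106.90282067  100.2609215   181.99461391]
t 87.55 at [0.4796 0.0511 0.1629] rpy [-2.356  0.    -0.377] w -0.0000 F [0.2 0.4 0.1]
delta tool mm [-25.4  23.4 103.9] |/8 [-3.17  2.93 12.99] rot [-0.001  0.004  0.003] |/8 [-0.0001  0.0004  0.0004]
```

View pics/w59.png

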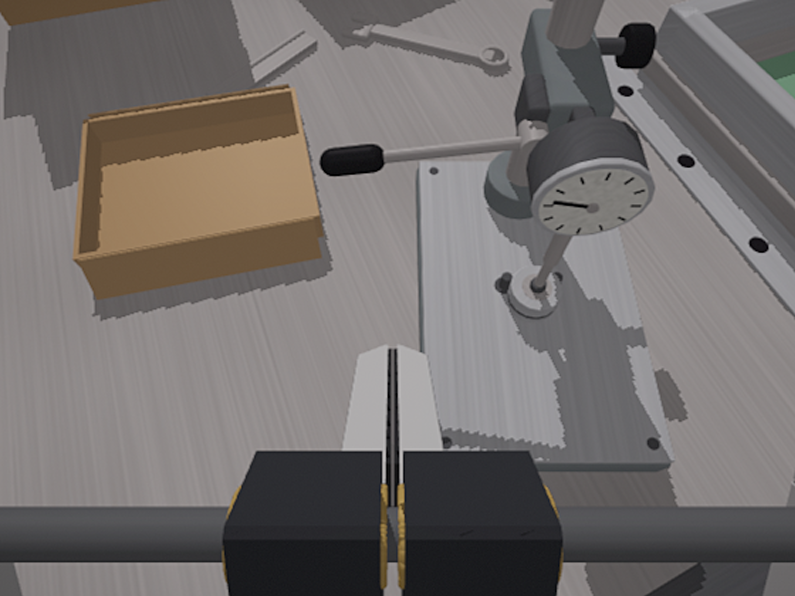

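```bash
python3 -m handwheel '{"delta_pos":[[-8,8,35],[-8,8,35],[-9,8,34],[0,-5,5],[0,-15,15],[0,-17,17],[0,-16,16],[0,-12,12]],"rotation":[[0,0,0],[0,0,0],[0,0,0],[0,0,0],[0,0,0],[0,0,0],[0,0,0],[0,0,0]],"claw":[1,1,1,1,1,1,1,1]}'
python3 - <<'E'
from h import *
print(toG(tip()),robot.get_obs()['wrist_force'])
E
python3 -m handwheel '{"delta_pos":[[0,-7,-7],[0,-8,-8],[0,-8,-8],[0,-7,-7],[0,-7,-7],[0,-6,-6],[0,-4,-4],[0,-2,-2]],"rotation":[[0,0,0],[0,0,0],[0,0,0],[0,0,0],[0,0,0],[0,0,0],[0,0,0],[0,0,0]],"claw":[1,1,1,1,1,1,1,1]}'
python3 - <<'E'
from h import *
print(toG(tip()))
E
```

```text
time: 88.55
tool_pos: [0.5129, 0.1989, 0.0749]
ee_rot: [-2.355, -0.003, -0.377]
wrist_force: [0.0, -0.7, 0.3]
width: 0.0006
[ 42.62118097 124.58135516  93.91766771] [ 0.01080519 -0.70435601  0.34892182]
time: 89.55
tool_pos: [0.5109, 0.1975, 0.1412]
ee_rot: [-2.357, 0.001, -0.378]
wrist_force: [0.2, -2.7, -5.7]
width: 0.0007
[ 40.63585891 125.83565524 160.32931194]
```

```bash
python3 -m handwheel '{"delta_pos":[[0,-0.7,-0.7],[0,-0.7,-0.7],[0,0,0],[0,9,9],[0,10,-10],[0,36,-36],[0,32,-32],[0,10,-10]],"rotation":[[0,0,0],[0,0,0],[0,0,0],[0,0,0],[0,0,0],[0,0,0],[0,0,0],[0,0,0]],"claw":[1,1,1,1,1,1,1,-0.05]}'
python3 - <<'E'
from h import *
print(toG(tip()));E(G(-70,0,41),RT(np.pi/4)); snap('wrist','w60')
E

```

```text
time: 90.55
tool_pos: [0.4664, 0.08, 0.1327]
ee_rot: [-2.354, -0.003, -0.381]
wrist_force: [-0.0, 0.2, 0.8]
width: 0.0073
[-85.06644831 123.47606079 151.74644924]
t 90.55 at [0.4664 0.08   0.1327] rpy [-2.354 -0.003 -0.381] w 0.0073 F [-0.   0.2  0.8]
delta tool mm [123.1  68.2  89. ] |/8 [15.39  8.53 11.13] rot [-0.002 -0.002  0.003] |/8 [-0.0003 -0.0002  0.0003]
```

View pics/w60.png

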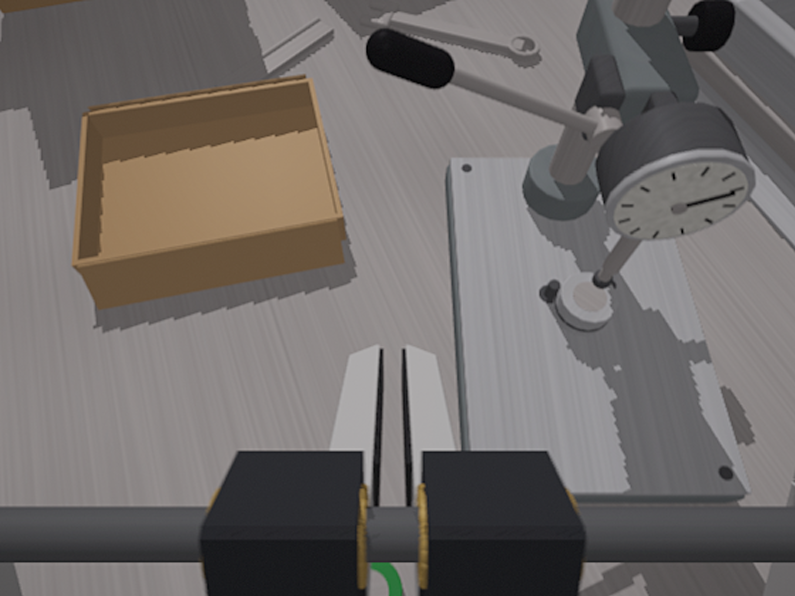

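```bash
python3 -m handwheel '{"delta_pos":[[18,4,6],[20,6,9],[20,8,11],[20,10,13],[20,12,15],[15,12,15],[9,10,13],[1,6,7]],"rotation":[[0,0,0],[0,0,0],[0,0,0],[0,0,0],[0,0,0],[0,0,0],[0,0,0],[0,0,0]],"claw":[-0.05,-0.05,-0.05,-0.05,-0.05,-0.05,-0.05,-0.05]}'
python3 - <<'E'
from h import *
print(toG(tip()));E(G(2,0,41),RT(np.pi/4)); snap('wrist','w61')
E

```

```text
time: 91.6
tool_pos: [0.5859, 0.0517, 0.0198]
ee_rot: [-2.354, 0.0, -0.377]
wrist_force: [-0.4, 0.2, 0.4]
width: 0.0493
[-66.7206779    1.93215392  38.81294671]
t 91.60 at [0.5859 0.0517 0.0198] rpy [-2.354  0.    -0.377] w 0.0493 F [-0.4  0.2  0.4]
delta tool mm [  2.4 -50.   47.1] |/8 [ 0.3  -6.25  5.89] rot [-0.002  0.004  0.003] |/8 [-0.0002  0.0005  0.0004]
```

View pics/w61.png

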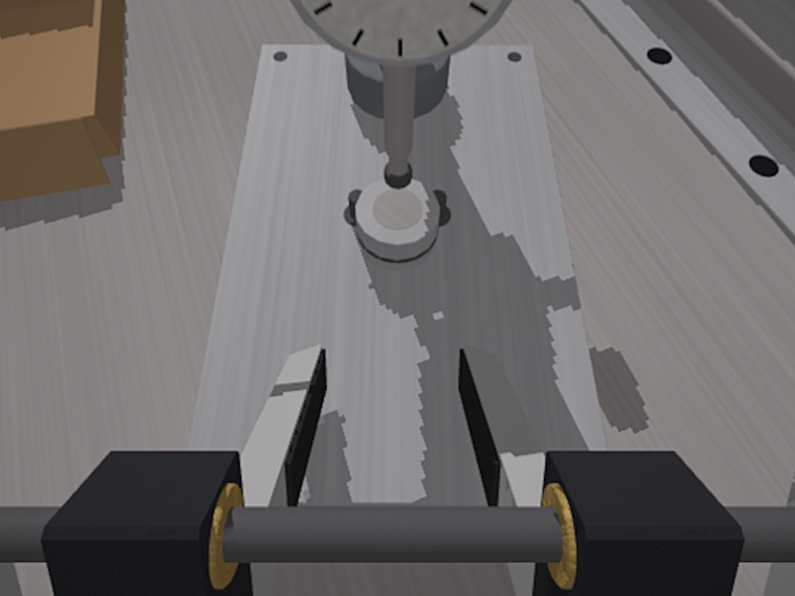

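```bash
python3 -m handwheel '{"delta_pos":[[1.5,-4,3],[1,-8,8],[0,-10,9],[0,-9,9],[0,-8,8],[0,-7,7],[0,-4,4],[0,0,0]],"rotation":[[0,0,0],[0,0,0],[0,0,0],[0,0,0],[0,0,0],[0,0,0],[0,0,0],[0,0,0]],"claw":[-0.05,-0.05,-0.05,-0.05,-0.05,-0.05,-0.05,-0.05]}'
python3 - <<'E'
from h import *
print(toG(tip()))
E
python3 -m handwheel '{"delta_pos":[[0,0,0],[0,0,0],[0,0,0],[0,0,0],[0,-1.5,-1.5],[0,-1,-1],[0,6,-6],[0,12,-12]],"rotation":[[0,0,0],[0,0,0],[0,0,0],[0,0,0],[0,0,0],[0,0,0],[0,0,0],[0,0,0]],"claw":[1,1,1,1,1,1,1,1]}'
python3 - <<'E'
from h import *
print(toG(tip())); snap('wrist','w62')
E

```

```text
time: 92.65
tool_pos: [0.6131, 0.1144, 0.0214]
ee_rot: [-2.356, 0.0, -0.377]
wrist_force: [-0.1, -0.4, -0.5]
width: 0.0492
[1.70391443e+00 2.96223164e-02 4.05327294e+01]
time: 93.65
tool_pos: [0.6038, 0.0899, 0.0253]
ee_rot: [-2.356, -0.001, -0.377]
wrist_force: [-0.3, -0.1, 0.6]
width: 0.0348
[-24.51919327  -0.44152911  44.41091988]
```

View pics/w62.png

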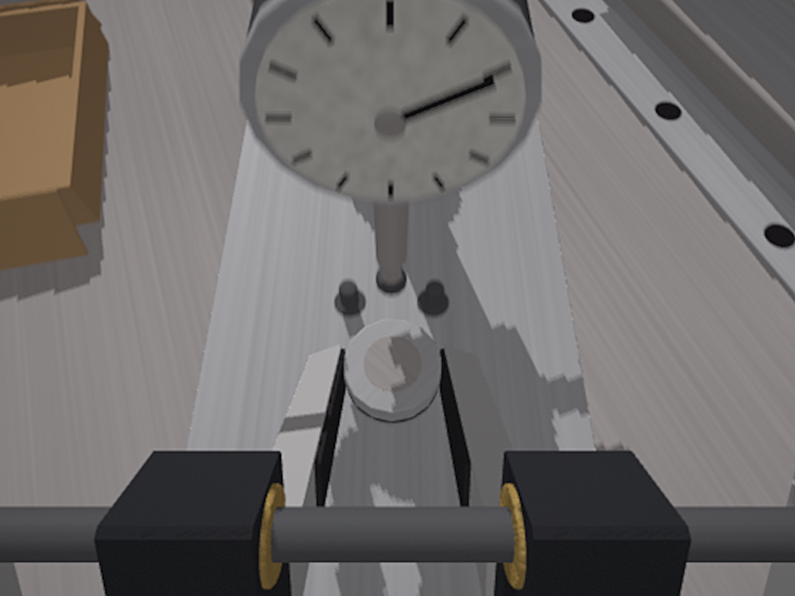

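```bash
python3 -m handwheel '{"delta_pos":[[0,16,-16],[0,20,-36],[0,0,-40],[-15,-20,-24],[-40,-6,-6],[-45,0,0],[-45,0,0],[-40,0,0]],"rotation":[[0,0,0],[0,0,0],[0,0,0],[0,0,0],[0,0,0],[0,0,0],[0,0,0],[0,0,0]],"claw":[1,1,1,1,1,1,1,1]}'
python3 - <<'E'
from h import *
print(tip(),toG(tip()));E([.406,.310,.10],RT(np.pi/4)); print(robot.get_obs()['joint_positions']);snap('wrist','w63')
E

```

```text
time: 94.7
tool_pos: [0.3962, 0.072, 0.1042]
ee_rot: [-2.356, -0.001, -0.379]
wrist_force: [0.1, -0.3, 0.2]
width: 0.0352
[0.38909557 0.05426504 0.12332443] [-118.60436667  185.55693782  123.32442844]
t 94.70 at [0.3962 0.072  0.1042] rpy [-2.356e+00 -1.000e-03 -3.790e-01] w 0.0352 F [ 0.1 -0.3  0.2]
delta tool mm [ -78.9 -155.9  189. ] |/8 [ -9.86 -19.48  23.62] rot [-0.     0.002  0.003] |/8 [-0.0001  0.0002  0.0003]
[-0.7078639  -0.27799898  2.07503899  0.73560237  1.63453916 -0.39233176]
```

View pics/w63.png

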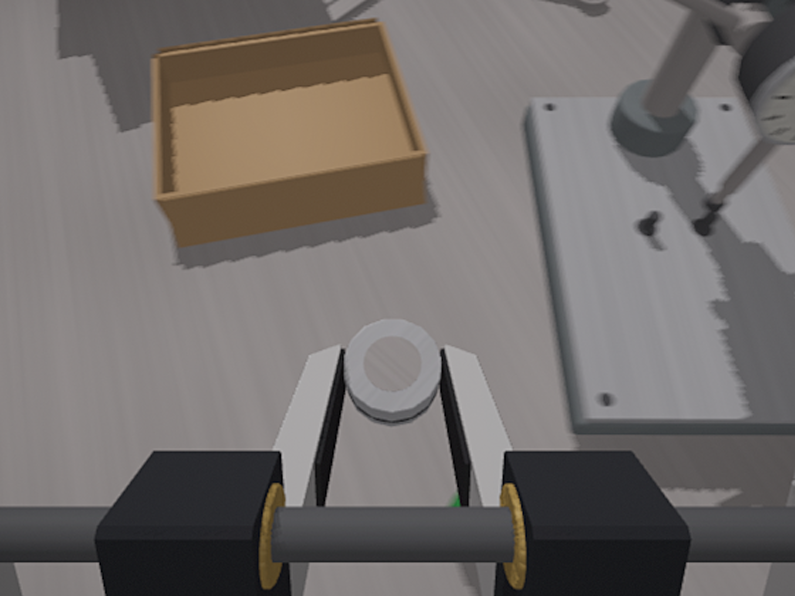

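```bash
python3 -m handwheel '{"delta_pos":[[-10,-16,20],[-10,-21,25],[-10,-21,25],[-10,-21,25],[-10,-21,25],[-10,-21,25],[-10,-20,25],[-9,-15,19]],"rotation":[[0,0,0],[0,0,0],[0,0,0],[0,0,0],[0,0,0],[0,0,0],[0,0,0],[0,0,0]],"claw":[1,1,1,1,1,1,1,1]}'
python3 - <<'E'
from h import *
print(tip());E([.406,.310,.0165],RT(np.pi/4)); snap('wrist','w64')
E

```

```text
time: 95.75
tool_pos: [0.4142, 0.3287, 0.0812]
ee_rot: [-2.355, -0.001, -0.378]
wrist_force: [0.7, -0.0, -1.0]
width: 0.0348
[0.40708967 0.31093715 0.1002578 ]
t 95.75 at [0.4142 0.3287 0.0812] rpy [-2.355e+00 -1.000e-03 -3.780e-01] w 0.0348 F [ 0.7 -0.  -1. ]
delta tool mm [-0.6 60.2 58.3] |/8 [-0.08  7.53  7.28] rot [-0.001  0.003  0.003] |/8 [-0.0001  0.0003  0.0004]
```

View pics/w64.png

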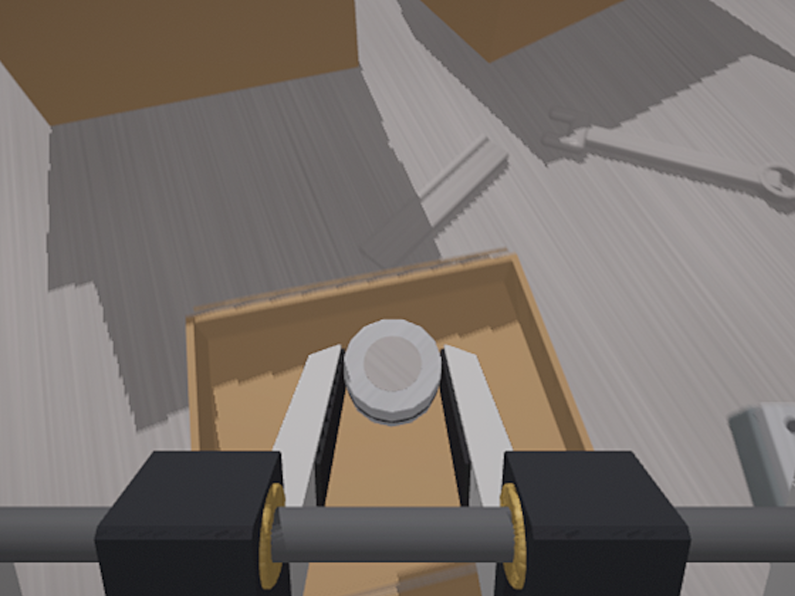

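```bash
python3 -m handwheel '{"delta_pos":[[0,5,9],[0,8,13],[0,8,13],[0,8,12],[0,7,11],[0,5,7],[0,3,3],[0,1,1]],"rotation":[[0,0,0],[0,0,0],[0,0,0],[0,0,0],[0,0,0],[0,0,0],[0,0,0],[0,0,0]],"claw":[1,1,1,1,1,1,1,1]}'
python3 - <<'E'
from h import *
print(tip()); snap('wrist','w65')
E

```

```text
time: 96.8
tool_pos: [0.4204, 0.3436, 0.0003]
ee_rot: [-2.356, -0.0, -0.378]
wrist_force: [0.7, 0.1, 0.0]
width: 0.0351
[0.41332236 0.32588457 0.01938819]
```

View pics/w65.png

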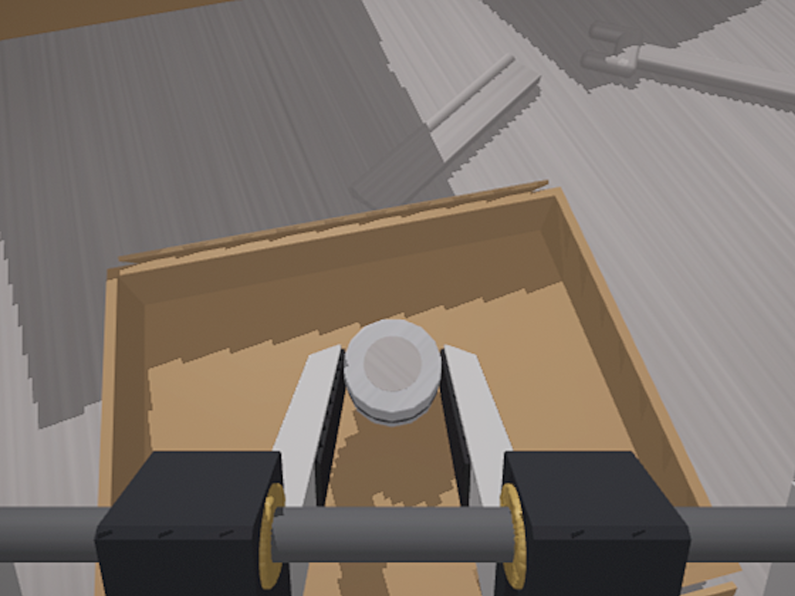

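```bash
python3 -m handwheel '{"delta_pos":[[0,1.5,1.5],[0,1.3,1.3],[0,0,0],[0,0,0],[0,0,0],[0,0,0],[0,0,-12],[0,-10,-26]],"rotation":[[0,0,0],[0,0,0],[0,0,0],[0,0,0],[0,0,0],[0,0,0],[0,0,0],[0,0,0]],"claw":[1,1,1,0,0,0,0,0]}'
python3 -m handwheel '{"delta_pos":[[0,-30,-30],[0,-10,-20],[0,20,-26],[0,30,-32],[10,30,-30],[10,30,-30],[10,20,-20],[10,0,0]],"rotation":[[0,0,0],[0,0,0],[0,0,0],[0,0,0],[0,0,0],[0,0,0],[0,0,0],[0,0,0]],"claw":[0,0,0,1,1,1,1,1]}'
python3 - <<'E'
from h import *
print(tip(),toG(tip())); snap('wrist','w66')
E

```

```text
time: 97.85
tool_pos: [0.4114, 0.3247, 0.0296]
ee_rot: [-2.358, 0.003, -0.378]
wrist_force: [0.8, 0.2, 0.7]
width: 0.0473
time: 98.85
tool_pos: [0.3786, 0.1256, 0.1]
ee_rot: [-2.356, -0.001, -0.383]
wrist_force: [-1.1, 0.3, -0.6]
width: 0.0015
[0.37140768 0.1078664  0.11908229] [-75.46844879 221.96104844 119.08228948]
```

View pics/w66.png

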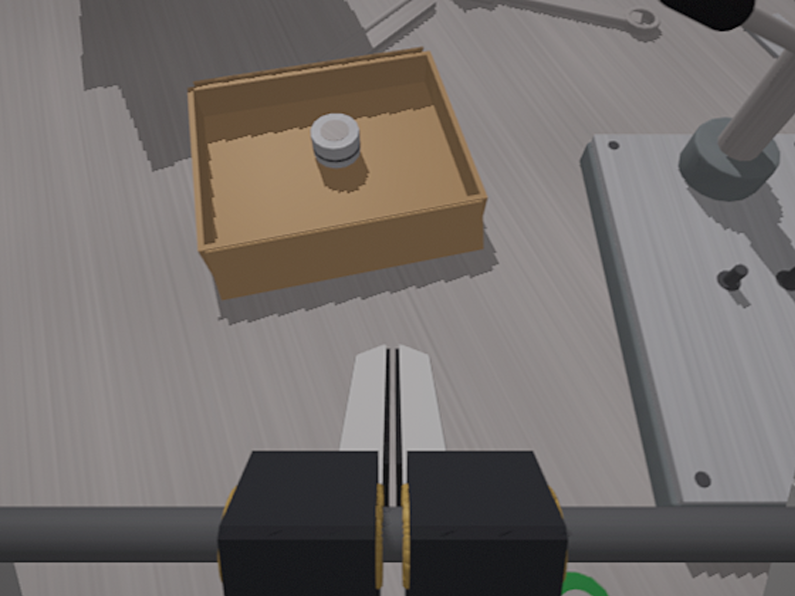

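```bash
python3 -m handwheel '{"delta_pos":[[0,-30,-30],[0,-40,-40],[10,-12,-12],[20,0,0],[25,0,0],[25,0,0],[15,0,0],[6,0,0]],"rotation":[[0,0,0],[0,0,0],[0,0,0],[0,0,0],[0,0,0],[0,0,0],[0,0,0],[0,0,0]],"claw":[1,1,1,1,1,1,1,1]}'
python3 - <<'E'
from h import *
print(toG(tip()));E(G(34.5,120.5,225),RT(np.pi/4))
E

```

```text
time: 99.9
tool_pos: [0.4715, 0.0913, 0.2154]
ee_rot: [-2.355, 0.001, -0.376]
wrist_force: [0.2, 0.7, 0.2]
width: 0.0005
[-72.6452516  122.75018246 234.47182342]
t 99.90 at [0.4715 0.0913 0.2154] rpy [-2.355e+00  1.000e-03 -3.760e-01] w 0.0005 F [0.2 0.7 0.2]
delta tool mm [  3.1 -69.   82.5] |/8 [ 0.38 -8.62 10.31] rot [-0.001  0.005  0.004] |/8 [-0.0001  0.0006  0.0005]
```

```bash
python3 -m handwheel '{"delta_pos":[[1,-10,12],[1,-12,14],[0,-12,14],[0,-12,14],[0,-12,14],[0,-11,14],[0,4,4],[0,4,4]],"rotation":[[0,0,0],[0,0,0],[0,0,0],[0,0,0],[0,0,0],[0,0,0],[0,0,0],[0,0,0]],"claw":[1,1,1,1,1,1,1,1]}'
python3 - <<'E'
from h import *
print(toG(tip()))
E
python3 -m handwheel '{"delta_pos":[[0,4,4],[0,5,5],[0,5,5],[0,5,5],[0,5,5],[0,5,5],[0,5,5],[0,4,4]],"rotation":[[0,0,0],[0,0,0],[0,0,0],[0,0,0],[0,0,0],[0,0,0],[0,0,0],[0,0,0]],"claw":[1,1,1,1,1,1,1,1]}'
python3 - <<'E'
from h import *
print(toG(tip()))
E
```

```text
time: 100.9
tool_pos: [0.5122, 0.1888, 0.1946]
ee_rot: [-2.356, 0.0, -0.378]
wrist_force: [-0.1, 0.4, 0.5]
width: 0.0002
[ 33.04165144 121.44246324 213.65549135]
time: 101.9
tool_pos: [0.5126, 0.189, 0.1407]
ee_rot: [-2.356, 0.0, -0.378]
wrist_force: [-0.6, 0.4, 0.8]
width: 0.0003
[ 33.31810071 121.13776412 159.80784231]
```

```bash
python3 -m handwheel '{"delta_pos":[[0,3,3],[0,3,3],[0,3,3],[0,3,3],[0,2,2],[0,1.5,1.5],[0,1,1],[0,1,1]],"rotation":[[0,0,0],[0,0,0],[0,0,0],[0,0,0],[0,0,0],[0,0,0],[0,0,0],[0,0,0]],"claw":[1,1,1,1,1,1,1,1]}'
python3 -m handwheel '{"delta_pos":[[0,0.5,0.5],[0,0.5,0.5],[0,0.5,0.5],[0,0.5,0.5],[0,0,0],[0,0,0],[0,0,0],[0,0,0]],"rotation":[[0,0,0],[0,0,0],[0,0,0],[0,0,0],[0,0,0],[0,0,0],[0,0,0],[0,0,0]],"claw":[1,1,1,1,1,1,1,1]}'

```

```text
time: 102.9
tool_pos: [0.5129, 0.189, 0.1169]
ee_rot: [-2.355, -0.0, -0.378]
wrist_force: [0.2, -0.8, 3.4]
width: 0.0005
time: 103.9
tool_pos: [0.5134, 0.1893, 0.1161]
ee_rot: [-2.353, -0.002, -0.377]
wrist_force: [-4.4, -3.1, 7.7]
width: 0.0004
```

```bash
python3 -m handwheel '{"delta_pos":[[0,0.5,0.5],[0,0.5,0.5],[0,0,0],[0,-5,-5],[0,-16,-16],[0,10,-10],[10,35,-35],[10,35,-35]],"rotation":[[0,0,0],[0,0,0],[0,0,0],[0,0,0],[0,0,0],[0,0,0],[0,0,0],[0,0,0]],"claw":[1,1,1,1,1,1,1,1]}'
python3 -m handwheel '{"delta_pos":[[0,10,-10],[0,-10,-10],[0,-10,-10],[0,-10,-10],[0,0,0],[0,0,0],[0,0,0],[0,0,0]],"rotation":[[0,0,0],[0,0,0],[0,0,0],[0,0,0],[0,0,0],[0,0,0],[0,0,0],[0,0,0]],"claw":[1,1,1,1,1,1,1,1]}'
python3 - <<'E'
from h import *
print(toG(tip())); snap('wrist','w70');snap('scene','s70');snap('top','t70')
E

```

```text
time: 104.9
tool_pos: [0.4885, 0.075, 0.1417]
ee_rot: [-2.356, -0.0, -0.377]
wrist_force: [1.4, -0.4, -0.4]
width: 0.0005
time: 105.9
tool_pos: [0.4841, 0.0634, 0.1839]
ee_rot: [-2.355, 0.001, -0.378]
wrist_force: [0.6, 0.2, 0.3]
width: 0.0004
[-93.83340517 100.72674685 202.96171658]
```

View pics/w70.png

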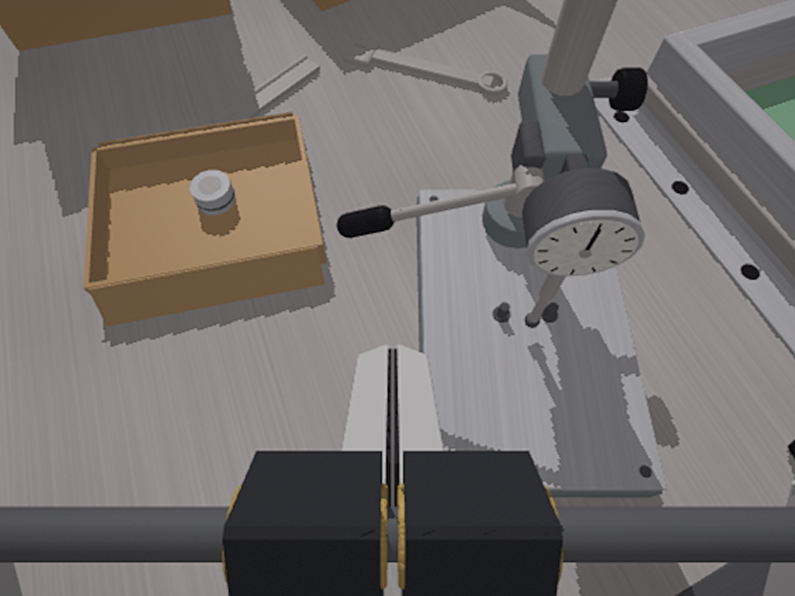

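View pics/s70.png

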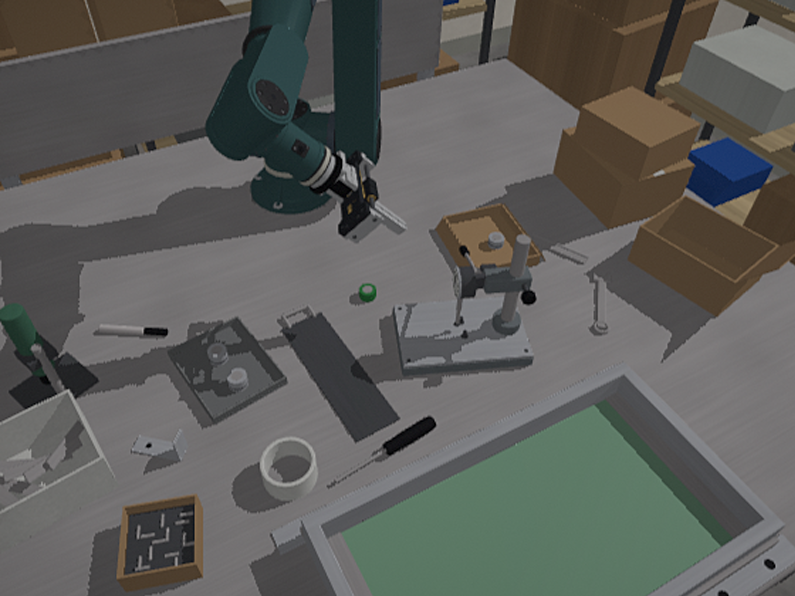

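View pics/t70.png

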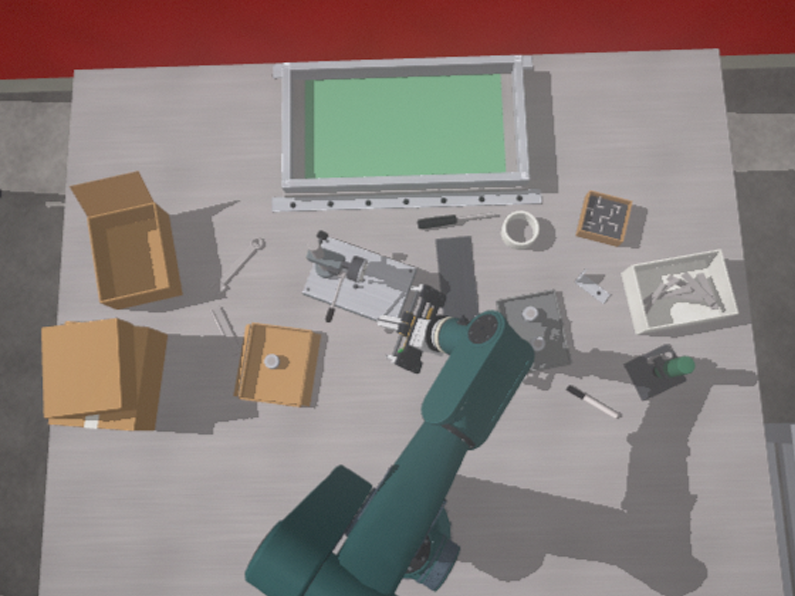

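```bash
python3 -m handwheel '{"delta_pos":[[10,0,-4],[15,0,-4],[15,0,-4],[15,0,-4],[15,0,0],[15,0,0],[10,0,0],[5,0,0]],"rotation":[[0,0,0],[0,0,0],[0,0,0],[0,0,0],[0,0,0],[0,0,0],[0,0,0],[0,0,0]],"claw":[1,1,1,1,1,1,1,1]}'
python3 - <<'E'
from h import *
s=snap('wrist','w71')
cv2.imwrite('pics/w71c.png',cv2.resize(s['color'][60:260,160:400,::-1],None,fx=3,fy=3,interpolation=cv2.INTER_CUBIC))
E

```

```text
time: 107.05
tool_pos: [0.5735, 0.0157, 0.1955]
ee_rot: [-2.356, 0.001, -0.378]
wrist_force: [0.1, 0.3, -0.9]
width: 0.0003
```

View pics/w71c.png

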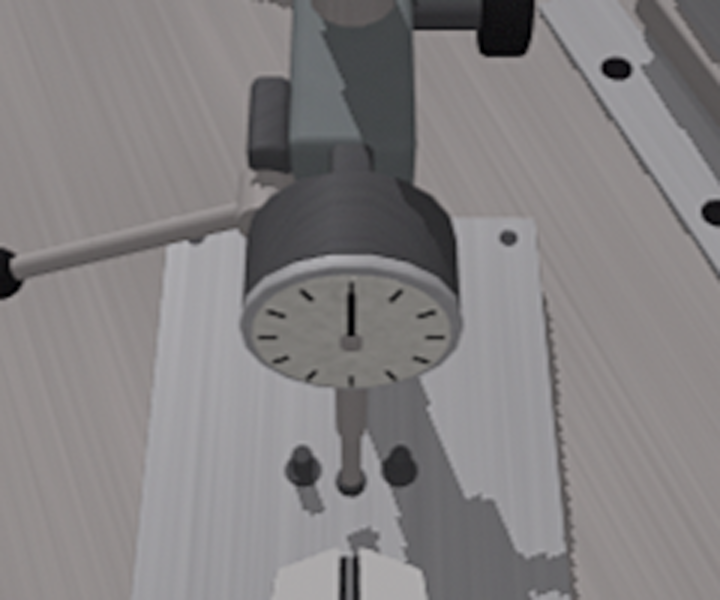

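The hand points straight up at zero, so the lever is fully lowered, and the nest is empty. The tray holds two bosses, the carton holds one, and the other things on the bench are where they started. I'm handing the job in.

```bash
python3 - <<'E'
from h import *
print(robot.get_obs()['wrist_force']); print(robot.close_job())
E

```

```text
[ 0.82900659  0.09183025 -0.53751611]
the job is handed in; nothing more can be done
None
```

The job is done and handed in at about 107 s. There were three bosses on the board (a, c and d); place 2 was empty. I gauged them in row order from the handle end.

| Boss | Reading | Where it is now |
|---|---|---|
| a | Full: lever stopped level, dial hand at about 225° | Upright in the tray |
| b | None (absent) | – |
| c | Full: lever stopped level, dial hand at about 225° | Upright in the tray |
| d | Short: lever stopped about 15 mm lower at the knob, dial hand at about 280° | Upright in the carton |

Before each reading I raised the lever to its stop and pushed the boss against both pins, until the push force was nearly straight along the lane.

**Last checks:** the lever is against its lower stop with the dial hand at zero, the nest is empty, and the gripper touches nothing. By eye, the end pictures show the other bench items and the green look-alike where they were at the start. No boss was seen to be knocked aside.

**What disagreed:**
- **Finger tips:** they sit about 30 mm behind the reported TCP. My first grasp of boss a therefore closed on nothing, without moving the boss, and I allowed for this afterwards.
- **Lever stop on boss a:** my first height estimate fell between full and short, so I settled it by the level lever and the dial hand.
- **Wrist camera:** measurements taken while the arm was still settling were off by several millimetres, so I cross-checked them against the gauge's front edge.

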